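Take the belt-guard panel off the lathe

ROBOT

A 6-joint arm with a two-finger parallel gripper is mounted at the origin on the work surface. World frame = base frame: x ahead of the robot, y to its left, z up, the work surface at z = 0. Lengths are in mm, angles in degrees, forces in N, time in s.
With the tool pointing down it reaches from about 325 to 850 mm from the base axis. Payload 15.5 kg.
Tool frame: the origin (TCP) lies between the finger pads; the fingertips stand 11 mm ahead of it and the grasp point (between the pads) lies 8 mm behind it; z points along the fingers, y is the line along which they close (so a half turn about z gives the same grasp; the last joint's range is limited). The gripper opens to 91 mm and grips with 3 to 60 N. Pads are 32 mm wide; open, the fingers measure 118 mm over their backs; the gripper's body (76 mm by 178 mm) begins 60 mm behind the grasp point.
Start: joints at [69.7, 28.281, 77.091, -0, 74.628, -5.472], TCP at [159.946, 604.189, 224.915] pointing down, gripper open.
Joint ranges: [-166.48, 166.48], [-47.26, 123.95], [12.59, 153.08], [-70.14, 250.14], [6.76, 159.57], [-176.63, 176.63]. Speed limits (degrees/s): [108.29, 108.29, 147.25, 172.46, 172.46, 172.46].

INTERFACE

Orientations are given as [roll, pitch, yaw] about the fixed x, y, z axes, in that order (R = Rz(yaw) Ry(pitch) Rx(roll)).
In Python, from cell import status, eyes, env gives the robot as it stands. The module is installed in compiled form; this text tells all that it offers.
- The arm moves only by the tool carry_out, never from a script. Its argument "steps" is a list of rows, each a list of 7 numbers: the shift along the tool's x, y, z in mm, then the turn, a rotation vector about the tool's x, y, z in degrees, then the opening, from 0 (shut) to 1 (fully open). A call has 1 to 8 rows; each row shifts and turns the commanded pose from where the row before left it, along the tool's axes as they then stand; what a row does not reach is not made up. A row lasts 1/12 s, in which the tool goes at most 41.7 mm and 7.16 degrees, less where a joint would pass 70% of its speed; a pose out of reach is approached as far as the arm can. A call with a gripper value outside its range is refused whole. The fingers move at their own pace and stop on an object; the grip force is fixed at half the most. Time passes only in rows, so rows that do not move let the fingers close. It gives the time, the measured TCP pose, the force, the opening and the grip force at its end, in the units of the state.
- status.read_state(): the state, without advancing time (a new reading comes with each control period).
- eyes.grab_frame(name): name is "side" or "top" or "wrist"; returns the picture (384x512x3 uint8, red, green, blue); there is no depth.
- eyes.calibration(name): a dict with "vertical_fov" (degrees; the focal length in pixels is half the picture's height over the tangent of half this angle, whatever the lens; pixels are square), "cx", "cy" (the principal point, pixels), "k1" (the pictures are not rectified: a ray, as slopes to the right and down, at radius r is drawn at 1 + k1 r^2 times it, then the intrinsics apply), "camera_from_world" (4x4, takes a point from world to camera coordinates). Camera axes: x right, y down, z forward; pixel columns grow to the right and rows downward; lengths in mm; the calibration is good to about 2 mm. A picture is of the moment at which its call begins: read the wrist's pose just before it. calibration takes no time and is no camera call; for the wrist camera it gives the pose at the moment of the call.
- env.sign_off(): hands the job in; it is judged then, once.
Trained networks look in the newest picture that a camera, given by its name, has taken for a name from the list of things; names that differ only in an ending like _2 or _b are one class to them, and where a whole thing is asked for, a point or a joint stands for the part that bears it (a point fixed in the world has none). Each returns a list of dicts, best first, with "confidence" (0 to 1); they miss things now and then, are a little off and sometimes report something else, mostly with a low value. They report only what shows in the picture. A call takes as long as a camera call. They do not tell look-alikes from the thing itself.
- eyes.boxes_of(target, camera): "centre" ([row, column] in pixels, amid what is visible of it).
- eyes.trace(target, camera): "region" (384x512 bool, what is visible of it) and "centre" ([row, column] in pixels, amid what is visible of it).
The state is a dict: "time_s": time; "joint_pos": joint angles; "joint_velocities": joint speeds; "effort": joint torques, N m; "tcp_pos": TCP position; "tcp_rot": TCP orientation; "force": force on the tool from outside, world axes, zero at the start; "ft_torque": the same for the moment, N m; "opening": finger opening in mm; "grip_force": force on a finger pad.
Only numpy, scipy, OpenCV 4.12 (cv2) and the standard library are available. Lean on these libraries where they do the work, as an engineer would, in place of code of your own. Each camera call takes 0.05 s, during which the arm holds its last target. There are 200 camera calls.

TASK

Open up the lathe's belt guard: with the yellow-handled flat-bladed screwdriver, its blade well down in the slot, turn both brass slotted cam fasteners a quarter turn anticlockwise to their stops while the yellow panel stays in place. Then take the panel off (its black rib is the grip) and lay it gently flat in the blue tray, rib up. Finish with the screwdriver standing in its wooden stand again, the cams still open and the other things on the bench undisturbed.

Things in the scene. Friction and masses are not known exactly. Their poses are not given: they have to be found in the camera images.
- lathe: Green lathe headstock, fixed, 240 mm wide (y), 260 deep, 152 high, spindle on top to 210, bed running out to -y. Origin under its middle; front is -x. The guard face slopes up away from its front: outward normal leans 35 deg (0.61 rad) from vertical towards -x; face centre at (-50, 0, 95) mm. A 12 mm steel ledge carries the panel's lower edge
- cam_l (a joint): Left (+y) cam: 0 = locked, its red tongue (29 mm from the axis) lies 0.5 mm over the panel's edge; pi/2 = stop, tongue clear of the panel. Grows anticlockwise seen facing the guard. Friction holds it, about 0.1 N m to turn. Starts at 0 to 0.12
- cam_r (a joint): The same for the right (-y) cam
- cam_l_slot (a point): Centre of the slot floor, on the cam axis; z outward (face normal); turns with the cam: at joint 0, x up the slope, y to the lathe's +y, tongue along y. The brass head's top is 7 mm out along z; slot 20 x 6.6 mm, 7 deep, ends closed. The slot turns with the cam but is set at an unmeasured angle, up to 0.3 rad either way from the tongue's line, other on each head: see or feel it
- cam_r_slot (a point): The same for the right cam. The cams stand 94 mm left and right of the panel's centre line
- panel: Loose yellow panel, 100 (x) x 150 (y) x 6 mm, 0.2 to 0.42 kg, with a black rib on its outside; origin at the centre of its underside, z outward; x up the slope and y left when fitted. It rests on the sloping face against the ledge
- panel_grip (a point): Where to grip the panel's rib: the rib is 50 mm along panel x, 14 mm thick along panel y, and reaches 36 mm above the underside; this point is in its middle 30 mm above the panel's underside; axes as the panel
- tray: Blue open tray, fixed, 150 (x) x 200 (y) x 22 mm high, walls 4 mm, floor about 4 mm; origin under its centre on the bench
- stand: Wooden tool stand, fixed, 70 (x) x 190 (y) x 80 mm high, with two square through holes of 20 mm at y = +45 and -45 mm; origin under its centre. One holds the screwdriver, the other the red awl
- driver: Flat-bladed screwdriver, 0.12 kg, standing upright in the stand; origin on its axis at the underside of the collar (34 mm dia, 6 mm thick) that rests on the stand's top; z up along the handle. Handle: yellow, square 26 x 26 mm along x and y, from 6 to 66 mm, black end to 80 mm. Below: shaft 8 mm dia, blade 14 mm wide along x and 3.5 mm thick with a rounded edge
- driver_grip (a point): On the screwdriver's axis 45 mm above the collar's underside, where to grip the handle; axes as driver
- driver_tip (a point): Middle of the blade's edge, 75 mm below the collar's underside
- awl: Red-handled awl with the same square handle as the screwdriver, no blade; bystander standing in the other hole
- bamboo_b: Bystander: bamboo tube 200 mm long, 38 mm dia, lying along its x
- bamboo_c: Bystander: bamboo tube 160 mm long, 46 mm dia, lying along its x
- tape: Bystander: roll of black tape, 64 mm dia, 24 mm high, lying flat
- clamp: Bystander: red clamp lying flat, 120 x 75 mm, 18 mm high
- glue: Bystander: white glue bottle, 54 mm dia, 150 mm high, standing
- mallet: Bystander: hammer lying along its x
Mind the look-alikes: they are no part of the job. Leave any turquoise look-alike of the driver alone. Of the things that look like the stand, the larger one is meant.

How it is judged:
By the outcome, as a careful person would: the job done as asked, in the order asked, and still so for the second after the job is handed in, with the robot touching nothing.
It also fails if it takes over 72 s, if anything falls off the work surface, if the arm or the gripper's body presses on something with over 40 N, if the wrist force passes 120 N, or if a joint passes its speed limit or range.

## Working session

There is one attempt and no reset: what is moved stays moved. The work goes in short steps, Python scripts to look and compute and a tool call to move; the robot and the scene stay as the last step left them, time stands still between calls to the robot, and variables do not carry over. Pictures are saved under pics/ and viewed, at most 10 in all, crops included, and the job is handed in when it is done.

Besides the shell and the picture viewer there is one more tool, called after "Call:" by a JSON object that holds its "method" and its "body", one argument or row to a line. carry_out: Moves the arm, as the interface text tells. Its arguments: {"type":"object","properties":{"steps":{"type":"array"}},"required":["steps"]}

```bash
mkdir -p pics; cat > h.py <<'E'
import numpy as np,cv2
from cell import status,eyes,env
from scipy.spatial.transform import Rotation as R
def rot(rpy): return R.from_euler('xyz',rpy,degrees=True).as_matrix()
def cal(n):
    c=eyes.calibration(n); f=192/np.tan(np.radians(c['vertical_fov'])/2)
    return f,c['cx'],c['cy'],c['k1'],np.array(c['camera_from_world'])
def ray(C,r,c):
    f,cx,cy,k,T=C; d=np.array([(c-cx)/f,(r-cy)/f]); u=d.copy()
    for _ in range(30): u=d/(1+k*(u@u))
    Ri=T[:3,:3].T; return -Ri@T[:3,3], Ri@np.array([u[0],u[1],1])
def atz(C,r,c,z):
    o,d=ray(C,r,c); return o+d*(z-o[2])/d[2]
def proj(C,p):
    f,cx,cy,k,T=C; q=T[:3,:3]@np.array(p)+T[:3,3]; u=q[:2]/q[2]; u=u*(1+k*(u@u)); return [cy+f*u[1],cx+f*u[0]]
def tri(a,b):
    o1,d1=a;o2,d2=b; s=np.linalg.lstsq(np.c_[d1,-d2],o2-o1,rcond=None)[0]
    p,q=o1+s[0]*d1,o2+s[1]*d2; return (p+q)/2,np.linalg.norm(p-q)
E
python3 - <<'E'
from h import *
ims={n:eyes.grab_frame(n) for n in('side','top')}
for n in ims: cv2.imwrite(f'pics/{n}0.png',cv2.cvtColor(ims[n],cv2.COLOR_RGB2BGR))
for n in ims:
    for t in ('driver','stand','tray','panel','cam_l','lathe','panel_grip','awl','driver_grip','glue'):
        print(n,t,[(np.round(b['centre']),round(b['confidence'],2)) for b in eyes.boxes_of(t,n)[:4]])
    C=cal(n); print(C[0],ray(C,192,256))
print(status.read_state())
E
```

```text
side driver [(array([296., 190.]), 0.7), (array([265., 182.]), 0.53)]
side stand [(array([285., 178.]), 0.94)]
side tray [(array([183., 270.]), 0.48)]
side panel [(array([185., 232.]), 0.43), (array([158., 209.]), 0.32)]
side cam_l []
side lathe [(array([160., 210.]), 0.61)]
side panel_grip [(array([183., 234.]), 0.62), (array([160., 208.]), 0.56)]
side awl []
side driver_grip [(array([268., 178.]), 0.75), (array([297., 193.]), 0.49)]
side glue [(array([252., 137.]), 0.72)]
493.103375060175 (array([-244.49564928, 1165.16148426, 1093.32147495]), array([ 0.39957801, -0.71338683, -0.57576051]))
top driver [(array([228., 122.]), 0.73), (array([229.,  75.]), 0.71), (array([194., 109.]), 0.45)]
top stand [(array([201., 134.]), 0.91), (array([273., 119.]), 0.85)]
top tray [(array([205., 324.]), 0.96)]
top panel [(array([162., 236.]), 0.94)]
top cam_l [(array([167., 266.]), 0.64), (array([161., 238.]), 0.62), (array([159., 205.]), 0.54)]
top lathe [(array([198., 137.]), 0.71), (array([126., 262.]), 0.69)]
top panel_grip [(array([161., 236.]), 0.74)]
top awl [(array([200., 140.]), 0.46)]
top 
[... 249 characters left out ...]
99187699]))
{'time_s': 1.1, 'joint_pos': array([ 6.97009512e+01,  2.82806959e+01,  7.70913732e+01,  1.17836625e-03,
        7.46265436e+01, -5.47179690e+00]), 'joint_velocities': array([-0.04233433,  0.06466571,  0.00231186,  0.02032434,  0.01425199,
       -0.02015473]), 'effort': array([ 5.68972580e-03, -8.78721786e+01, -3.82246077e+01,  7.11986935e-02,
        4.39175824e-02, -1.02911695e-04]), 'tcp_pos': array([159.9354043 , 604.20066219, 224.92098617]), 'tcp_rot': array([ 1.79998511e+02, -9.98750901e-04,  1.65172436e+02]), 'force': array([-0.32891784, -0.35720129,  0.84159794]), 'ft_torque': array([-0.00088297, -0.04904078,  0.03184347]), 'grip_force': 0.0, 'opening': 91.19283334265702}
```

```bash
python3 -c "
import cv2,numpy as np
a=cv2.imread('pics/side0.png');b=cv2.imread('pics/top0.png')
cv2.imwrite('pics/s0.png',cv2.resize(a,(800,600)));cv2.imwrite('pics/t0.png',cv2.resize(b,(800,600)))"
```

```text
(no output)
```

View pics/s0.png

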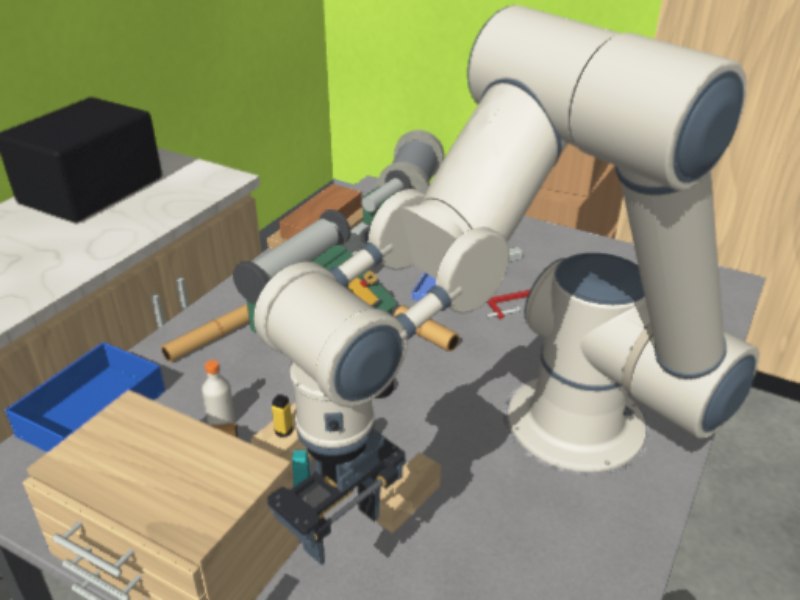

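View pics/t0.png

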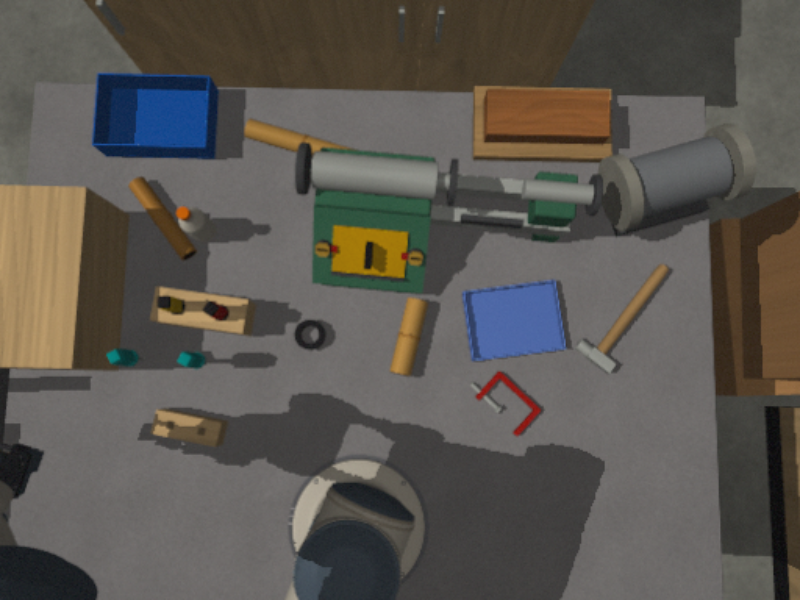

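The side view is mostly blocked by the arm. In the top view (800 px scale) the yellow driver is at (172,304) and the awl at (215,311), both in the large stand. The panel is at (370,252), the cams at (323,249) and (415,258), and the tray at (515,320).

```bash
python3 - <<'E'
from h import *
C=cal('top')
im=eyes.grab_frame('top')
def rect(t,z,pick):
    L=eyes.trace(t,'top'); L=[l for l in L if np.linalg.norm(np.array(l['centre'])-pick)<20]
    if not L: print(t,'none'); return
    m=L[0]['region'].astype('uint8'); cs=max(cv2.findContours(m,0,2)[0],key=cv2.contourArea)
    P=np.array([atz(C,p[0][1],p[0][0],z)[:2] for p in cs],dtype=np.float32)
    print(t,L[0]['confidence'],np.round(cv2.minAreaRect(P),1) if 0 else cv2.minAreaRect(P))
rect('stand',80,(201,134)); rect('tray',22,(205,324)); rect('panel',100,(162,236)); rect('driver',85,(194,110)); rect('lathe',95,(140,235))
for n,z,p in (('drv',80,(194.5,110)),('awl',150,(199,138)),('caml',112,(159.4,206.5)),('camr',112,(165,266)),('tape',24,(214,198)),('bambooc_far',46,(190,266)),('glue',150,(137,118))):
    print(n,atz(C,*p,z).round())
# red tongues & brass
E
```

```text
stand 0.66 ((429.4178771972656, 322.283935546875), (209.58792114257812, 74.45343780517578), 83.79959106445312)
tray 0.73 ((431.92529296875, -319.11376953125), (149.42373657226562, 202.40774536132812), 8.461066246032715)
panel 0.85 ((558.5256958007812, -12.16912841796875), (151.88511657714844, 97.8163833618164), 86.03316497802734)
driver 0.56 ((441.677734375, 386.5914306640625), (50.368160247802734, 28.93706703186035), 75.03414916992188)
lathe none
drv [444. 385.  80.]
awl [424. 277. 150.]
caml [557.  80. 112.]
camr [ 544. -107.  112.]
tape [392. 112.  24.]
bambooc_far [ 474. -110.   46.]
glue [613. 348. 150.]
```

```bash
cat >> h.py <<'E'
def plan(p,Rt,n=None,nd=1):
    """print rows taking the measured pose to (p,Rt): even chords, turn evenly"""
    s=status.read_state(); p0=s['tcp_pos']; R0=rot(s['tcp_rot']); p=np.array(p,float)
    w=R.from_matrix(R0.T@Rt).as_rotvec(degrees=True)
    k=max(np.linalg.norm(p-p0)/40,np.linalg.norm(w)/7,1); n=n or int(np.ceil(k))
    dr=np.round(w/n,2); out=[]; cp,cR=p0.copy(),R0.copy()
    for i in range(1,n+1):
        d=np.round(cR.T@(p0+(p-p0)*i/n-cp),nd); cp=cp+cR@d; cR=cR@R.from_rotvec(dr,degrees=True).as_matrix()
        out.append([*map(float,d),*map(float,dr)])
    print(n,'rows; end',cp.round(1)); [print(*('%g'%x for x in o),sep=',') for o in out]
def st():
    s=status.read_state(); print({k:np.round(s[k],2).tolist() for k in('time_s','tcp_pos','tcp_rot','joint_pos','force','opening','grip_force')})
E
python3 -c "
from h import *
plan([400,362,330],rot([180,0,174]))"
```

```text
9 rows; end [400. 362. 330.]
-32.7,-19.2,-11.7,-0,0,-0.98
-32.3,-19.7,-11.7,-0,0,-0.98
-32,-20.3,-11.6,-0,0,-0.98
-31.6,-20.9,-11.7,-0,0,-0.98
-31.3,-21.3,-11.7,-0,0,-0.98
-30.9,-21.9,-11.7,-0,0,-0.98
-30.6,-22.5,-11.6,-0,0,-0.98
-30.1,-22.9,-11.7,-0,0,-0.98
-29.8,-23.5,-11.7,-0,0,-0.98
```

Call:
{"method": "carry_out", "body": {
  "steps": [
    [-33, -19, -12, 0, 0, -1, 0.6],
    [-33, -20, -12, 0, 0, -1, 0.6],
    [-32, -20, -12, 0, 0, -1, 0.6],
    [-32, -21, -12, 0, 0, -1, 0.6],
    [-31, -21, -12, 0, 0, -1, 0.6],
    [-31, -22, -12, 0, 0, -1, 0.6],
    [-31, -22, -12, 0, 0, -1, 0.6],
    [-30, -23, -12, 0, 0, -1, 0.6]
  ]
}}

```text
time_s: 2.07
tcp_pos: [376.2, 388.1, 321.7]
tcp_rot: [180.0, 0.0, 173.2]
force: [1.0, 0.3, -0.5]
opening: 54.7
grip_force: 0.0
```

Call:
{"method": "carry_out", "body": {
  "steps": [
    [-30, -23, -10, 0, 0, -1, 0.6],
    [0, 0, 0, 0, 0, 0, 0.6],
    [0, 0, 0, 0, 0, 0, 0.6]
  ]
}}

```text
time_s: 2.32
tcp_pos: [403.6, 362.0, 331.5]
tcp_rot: [180.0, 0.1, 174.0]
force: [-0.3, 1.5, -0.5]
opening: 54.7
grip_force: 0.0
```

```bash
python3 - <<'E'
from h import *
st()
im=eyes.grab_frame('wrist'); cv2.imwrite('pics/w1.png',cv2.cvtColor(im,cv2.COLOR_RGB2BGR))
C=cal('wrist'); print(C[0],ray(C,192,256))
for t in('driver_grip','stand','driver','awl'):
    for l in eyes.trace(t,'wrist')[:3]: print(t,np.round(l['centre']),l['confidence'],l['region'].sum())
E
```

```text
{'time_s': 2.32, 'tcp_pos': [403.64, 362.01, 331.49], 'tcp_rot': [179.95, 0.05, 173.99], 'joint_pos': [35.58, 16.35, 79.45, -0.0, 84.13, -48.41], 'force': [-0.33, 1.55, -0.48], 'opening': 54.69, 'grip_force': 0.0}
269.17907446191737 (array([324.58489228, 369.99239761, 492.06064792]), array([ 0.28216332, -0.03512941, -0.9587725 ]))
driver_grip [108. 332.] 0.66 823
driver_grip [122. 228.] 0.58 519
stand [178. 243.] 0.91 4972
stand [ 24. 237.] 0.57 4474
driver [195. 271.] 0.98 676
driver [120. 228.] 0.89 501
driver [109. 332.] 0.88 811
awl [193. 207.] 0.68 605
awl [192. 272.] 0.17 642
```

View pics/w1.png

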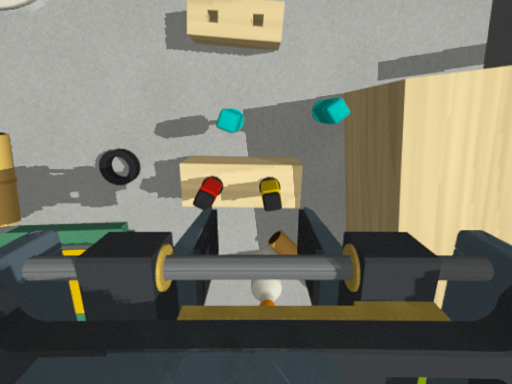

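The wrist view shows the yellow driver at about (row 190, col 271), the red awl at (190,208), and the turquoise look-alikes standing free. Next I zoom in on the handle for position and yaw.

```bash
python3 - <<'E'
from h import *
C=cal('wrist'); im=cv2.imread('pics/w1.png')
z=cv2.resize(im[150:215,175:310],None,fx=5.9,fy=5.9,interpolation=cv2.INTER_CUBIC)
# overlay hypothesised driver
y=R.from_euler('z',-6,degrees=True).as_matrix()
L=[l for l in eyes.trace('stand','wrist') if abs(l['centre'][0]-178)<15]
g=cv2.cvtColor(im,cv2.COLOR_BGR2HSV)
for n,lo,hi in (('yel',(20,100,60),(35,255,255)),):
    m=cv2.inRange(g,lo,hi); m[:,:255]=0;m[:,290:]=0;m[:170]=0;m[215:]=0
    r,c=np.nonzero(m); print(n,r.min(),r.max(),c.min(),c.max(),len(r),r.mean(),c.mean())
for h in (80,): 
    for rc in ((157,180.5),(157,300.5),(206.5,180.5),(206.5,301)): print(rc,atz(C,*rc,h).round(1))
base=np.array([434,367,80.])
for dz in (6,66,80):
    q=[proj(C,base+y@np.array([a,b,dz])) for a,b in((-13,-13),(13,-13),(13,13),(-13,13))]
    print(dz,np.round(q,1).tolist())
cv2.imwrite('pics/w1z.png',z)
E
```

```text
yel 177 205 256 281 290 187.72758620689655 269.7586206896552
(157, 180.5) [376.9 246.4  80. ]
(157, 300.5) [395.5 429.7  80. ]
(206.5, 180.5) [456.3 232.   80. ]
(206.5, 301) [476.1 425.9  80. ]
6 [[177.9, 254.0], [194.0, 254.0], [194.1, 270.5], [178.0, 270.8]]
66 [[188.4, 253.4], [206.8, 253.4], [206.9, 272.5], [188.5, 272.9]]
80 [[191.4, 253.3], [210.4, 253.3], [210.5, 273.1], [191.5, 273.5]]
```

View pics/w1z.png

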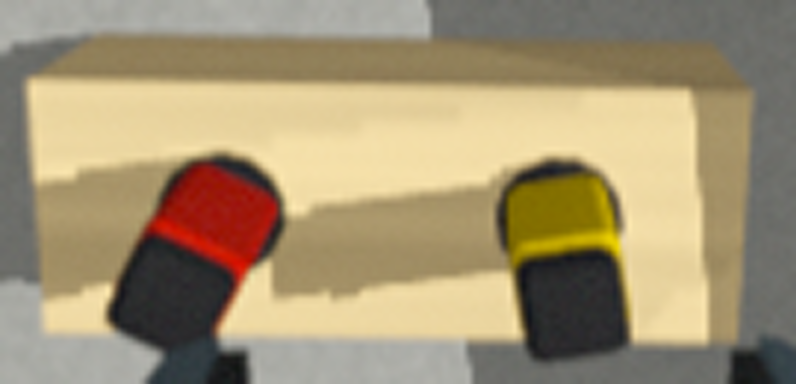

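```bash
python3 - <<'E'
from h import *
from scipy.optimize import least_squares as ls
C=cal('wrist')
def f(v,full=0):
    y=R.from_euler('z',v[2],degrees=True).as_matrix(); b=np.array([v[0],v[1],80])
    M=[((-13,-13,66),(193,262.3)),((-13,13,66),(189.8,279)),((-13,-13,6),(183.1,260.6)),((-13,13,6),(179.8,277))]
    return np.concatenate([np.array(proj(C,b+y@np.array(p)))-q for p,q in M])
r=ls(f,[434,372,5]); print(r.x,r.fun.round(1))
g=[r.x[0],r.x[1],125-0]
for w in (0,180): 
  Rt=rot([180,0,180+r.x[2]]) 
plan([r.x[0],r.x[1],180],Rt)
E
```

```text
[439.81919641 379.11442885   5.73461593] [ 0.7 -1.2  0.2  1.2 -0.5  0.  -0.5  0. ]
4 rows; end [439.8 379.1 180. ]
-9.2,4.8,37.7,-0,-0.01,-2.87
-9.4,4.3,37.6,-0,-0.01,-2.87
-9.6,3.8,37.7,-0,-0.01,-2.87
-9.8,3.3,37.6,-0,-0.01,-2.87
```

Call:
{"method": "carry_out", "body": {
  "steps": [
    [-9, 5, 34, 0, 0, -2.9, 0.65],
    [-9, 4, 34, 0, 0, -2.9, 0.65],
    [-10, 4, 34, 0, 0, -2.9, 0.65],
    [-10, 3, 34, 0, 0, -2.9, 0.65],
    [0, 0, 0, 0, 0, 0, 0.65]
  ]
}}

```text
time_s: 3.03
tcp_pos: [439.0, 377.5, 188.9]
tcp_rot: [-179.8, -0.4, -174.0]
force: [-1.0, -1.0, -1.6]
opening: 59.0
grip_force: 0.0
```

```bash
python3 - <<'E'
from h import *
st()
C=cal('wrist')
im=eyes.grab_frame('wrist'); im=cv2.cvtColor(im,cv2.COLOR_RGB2BGR)
cv2.imwrite('pics/w2.png',im)
# project hypothesis
b=np.array([439.8,379.1,80]);y=R.from_euler('z',5.7,degrees=True).as_matrix()
big=cv2.resize(im,None,fx=1.56,fy=1.56)
for dz in(6,66):
    q=np.array([proj(C,b+y@np.array([a,c,dz]))[::-1] for a,c in((-13,-13),(13,-13),(13,13),(-13,13))])
    cv2.polylines(big,[np.int32(q*1.56)],True,(255,0,255),1)
cv2.imwrite('pics/w2b.png',big)
E
```

```text
{'time_s': 3.03, 'tcp_pos': [438.95, 377.46, 188.91], 'tcp_rot': [-179.77, -0.42, -174.03], 'joint_pos': [34.79, 26.94, 85.94, -0.01, 67.6, -61.19], 'force': [-1.03, -1.01, -1.61], 'opening': 58.97, 'grip_force': 0.0}
```

View pics/w2b.png

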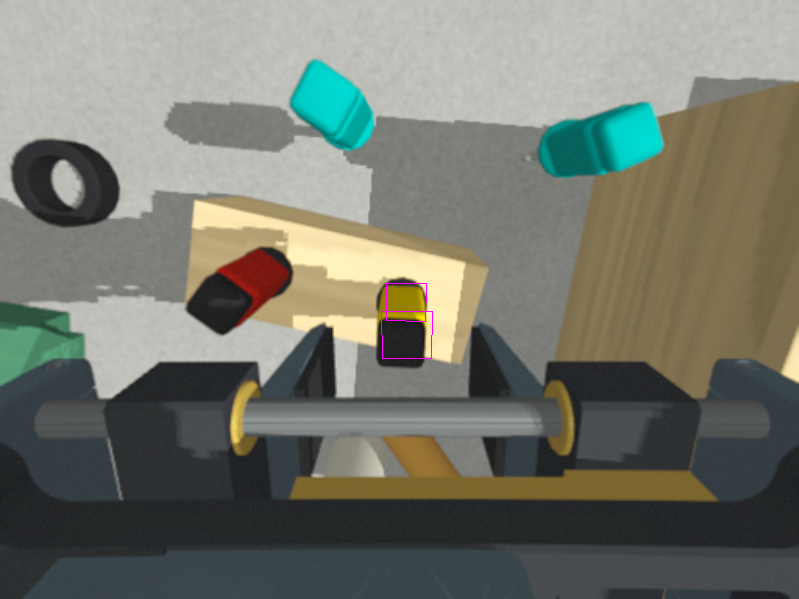

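Call:
{"method": "carry_out", "body": {
  "steps": [
    [-0.5, 0, 36, 0, 0, 0, 0.65],
    [0, 0, 36, 0, 0, 0, 0.65],
    [0, 0, 0, 0, 0, 0, 0],
    [0, 0, 0, 0, 0, 0, 0],
    [0, 0, 0, 0, 0, 0, 0],
    [0, 0, 0, 0, 0, 0, 0]
  ]
}}

```text
time_s: 3.58
tcp_pos: [442.2, 379.3, 125.8]
tcp_rot: [179.9, 0.2, -174.2]
force: [0.8, -0.2, 0.5]
opening: 35.5
grip_force: 0.0
```

Call:
{"method": "carry_out", "body": {
  "steps": [
    [0, 0, -20, 0, 0, 0, 0],
    [0, 0, -20, 0, 0, 0, 0],
    [0, 0, -20, 0, 0, 0, 0],
    [0, 0, -30, 0, 0, 0, 0],
    [0, 0, -35, 0, 0, 0, 0],
    [0, 0, -35, 0, 0, 0, 0],
    [0, 0, -20, 0, 0, 0, 0],
    [0, 0, 0, 0, 0, 0, 0]
  ]
}}

```text
time_s: 4.25
tcp_pos: [442.7, 379.5, 310.1]
tcp_rot: [179.7, 0.5, -174.2]
force: [0.4, 0.0, -1.5]
opening: 26.1
grip_force: 30.0
```

```bash
python3 - <<'E'
from h import *
st()
C=cal('wrist'); im=cv2.cvtColor(eyes.grab_frame('wrist'),cv2.COLOR_RGB2BGR); cv2.imwrite('pics/w3.png',im)
im2=cv2.cvtColor(eyes.grab_frame('top'),cv2.COLOR_RGB2BGR)
z=cv2.resize(im2[125:200,185:290],(770,550),interpolation=cv2.INTER_CUBIC)
cv2.imwrite('pics/t3.png',z)
E
```

```text
{'time_s': 4.25, 'tcp_pos': [442.74, 379.49, 310.06], 'tcp_rot': [179.72, 0.51, -174.24], 'joint_pos': [34.73, 20.54, 76.44, 0.0, 82.43, -61.03], 'force': [0.41, 0.05, -1.51], 'opening': 26.08, 'grip_force': 29.99}
```

View pics/t3.png

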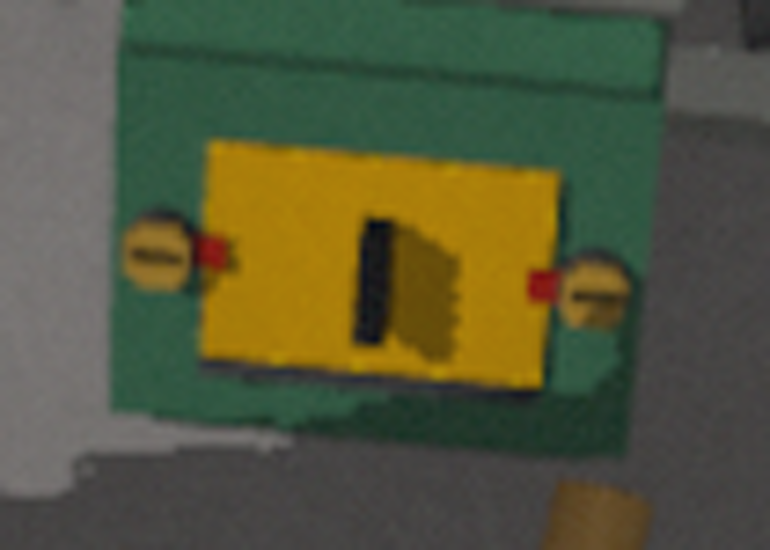

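In the zoomed top view the left cam head is at crop (158,256) and the right one at (595,290). Red tongues lie over the panel and the slots sit near the tongue lines. Next I plan a near view over the left cam along the face normal.

```bash
cat >> h.py <<'E'
a=np.radians(35); PSI=-4.
FB=np.array([[np.cos(a),0,-np.sin(a)],[0,1,0],[np.sin(a),0,np.cos(a)]])
def face(psi=None): return rot([0,0,PSI if psi is None else psi])@FB   # cols: up-slope, left, normal
def toolR(F,ang):  # tool x = face direction at ang deg (anticlockwise from +y seen facing), z=-n
    t=np.radians(ang); x=F@np.array([-np.sin(t),np.cos(t),0]); z=-F[:,2]; return np.c_[x,np.cross(z,x),z]
E
python3 - <<'E'
from h import *
C=cal('top')
l=atz(C,159.9,206.55,110); r=atz(C,164.6,266.2,110); print(l,r,np.degrees(np.arctan2(-(l-r)[0],(l-r)[1])),np.linalg.norm(l-r))
for t in('driver_tip','driver','driver_grip'): print(t,[(b['centre'],b['confidence']) for b in eyes.boxes_of(t,'wrist')[:3]])
CW=cal('wrist'); s=status.read_state(); T=rot(s['tcp_rot'])
for d in (80,95,112): print(d,proj(CW,s['tcp_pos']+T@np.array([0,0,d])))
F=face(); plan(l+F[:,2]*160,toolR(F,0))
E
```

```text
[556.22079594  79.91167237 110.        ] [ 545.47843798 -107.5048941   110.        ] -3.2804947399916204 187.72417969632423
driver_tip [([93.6, 332.4], 0.72), ([81.7, 228.3], 0.7), ([219.5, 257.3], 0.61)]
driver [([94.0, 336.4], 0.87), ([220.7, 256.9], 0.84), ([79.7, 225.4], 0.57)]
driver_grip [([92.1, 335.3], 0.89), ([75.7, 227.7], 0.74), ([219.0, 257.2], 0.71)]
80 [np.float64(199.07416688313182), np.float64(258.5004056436663)]
95 [np.float64(194.4064644508846), np.float64(258.44619468635216)]
112 [np.float64(189.68909548617245), np.float64(258.3914184153591)]
15 rows; end [464.7  86.3 241.1]
0.4,-19.5,4.1,-1.71,-2.03,6.42
-1.7,-19.5,3.5,-1.71,-2.03,6.42
-3.8,-19.4,3.1,-1.71,-2.03,6.42
-5.8,-18.8,2.6,-1.71,-2.03,6.42
-7.8,-18.2,2.4,-1.71,-2.03,6.42
-9.7,-17.3,2.1,-1.71,-2.03,6.42
-11.5,-16.1,2,-1.71,-2.03,6.42
-13.2,-14.9,2,-1.71,-2.03,6.42
-14.7,-13.3,2,-1.71,-2.03,6.42
-16,-11.6,2.2,-1.71,-2.03,6.42
-17.1,-9.9,2.5,-1.71,-2.03,6.42
-18.1,-8,2.8,-1.71,-2.03,6.42
-18.7,-6,3.3,-1.71,-2.03,6.42
-19.1,-4,3.8,-1.71,-2.03,6.42
-19.4,-1.9,4.4,-1.71,-2.03,6.42
```

Call:
{"method": "carry_out", "body": {
  "steps": [
    [0.4, -19.5, 4, -1.71, -2.03, 6.42, 0],
    [-1.7, -19.5, 3.5, -1.71, -2.03, 6.42, 0],
    [-3.8, -19.4, 3, -1.71, -2.03, 6.42, 0],
    [-5.8, -18.8, 2.6, -1.71, -2.03, 6.42, 0],
    [-7.8, -18.2, 2.4, -1.71, -2.03, 6.42, 0],
    [-9.7, -17.3, 2, -1.71, -2.03, 6.42, 0],
    [-11.5, -16, 2, -1.71, -2.03, 6.42, 0],
    [-13.2, -15, 2, -1.71, -2.03, 6.42, 0]
  ]
}}

```text
time_s: 5.17
tcp_pos: [453.3, 221.5, 269.5]
tcp_rot: [161.1, 8.1, 132.2]
force: [0.7, 0.2, -0.9]
opening: 25.5
grip_force: 30.0
```

Call:
{"method": "carry_out", "body": {
  "steps": [
    [-14.7, -13.3, 2, -1.71, -2.03, 6.42, 0],
    [-16, -11.6, 2.2, -1.71, -2.03, 6.42, 0],
    [-17, -10, 2.5, -1.71, -2.03, 6.42, 0],
    [-18, -8, 2.8, -1.71, -2.03, 6.42, 0],
    [-18.7, -6, 3.3, -1.71, -2.03, 6.42, 0],
    [-19, -4, 3.8, -1.71, -2.03, 6.42, 0],
    [-19.4, -2, 4.4, -1.71, -2.03, 6.42, 0],
    [0, 0, 0, 0, 0, 0, 0]
  ]
}}

```text
time_s: 5.83
tcp_pos: [463.0, 89.6, 240.7]
tcp_rot: [145.5, 0.4, 87.0]
force: [-0.7, -0.0, -1.3]
opening: 25.5
grip_force: 30.0
```

```bash
python3 - <<'E'
from h import *
st()
C=cal('wrist'); im=cv2.cvtColor(eyes.grab_frame('wrist'),cv2.COLOR_RGB2BGR); cv2.imwrite('pics/w4.png',im)
for t in('cam_l','cam_l_slot','driver_tip','panel_grip'): print(t,[(b['centre'],b['confidence']) for b in eyes.boxes_of(t,'wrist')[:3]])
cv2.imwrite('pics/w4b.png',cv2.resize(im[60:320,100:430],(760,600),interpolation=cv2.INTER_CUBIC))
E
```

```text
{'time_s': 5.83, 'tcp_pos': [463.03, 89.57, 240.68], 'tcp_rot': [145.5, 0.4, 86.98], 'joint_pos': [8.73, 4.91, 122.95, -21.26, 19.5, 29.65], 'force': [-0.73, -0.0, -1.3], 'opening': 25.48, 'grip_force': 30.0}
cam_l [([177.3, 262.6], 0.78), ([296.8, 259.6], 0.67)]
cam_l_slot [([176.3, 259.6], 0.81), ([296.6, 260.0], 0.57)]
driver_tip [([220.6, 256.8], 0.63)]
panel_grip [([204.9, 275.5], 0.77)]
```

View pics/w4b.png

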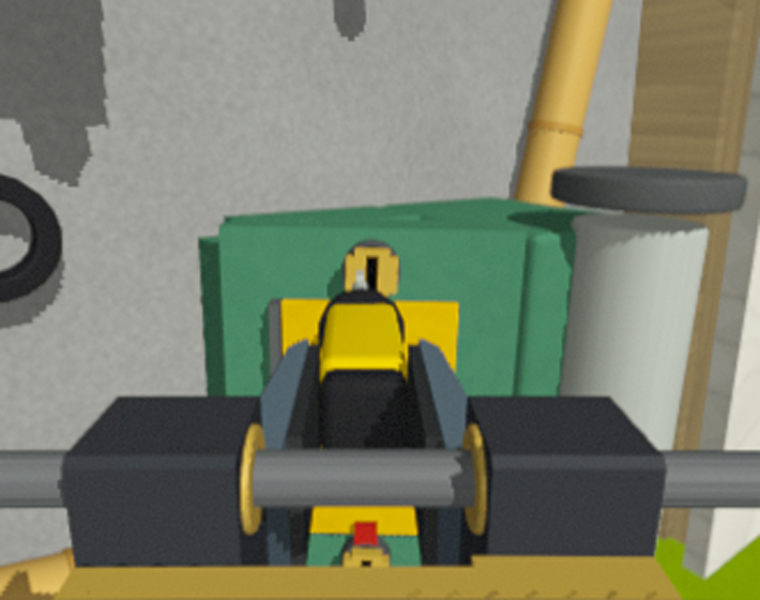

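The near view shows the left cam's slot at crop (372,268), close to the blade line. The blade peeks out at about (358,280), and the handle hides the rest. I'll work out the grip depth from the collar edge and view the slot area at high zoom.

```bash
python3 - <<'E'
from h import *
C=cal('wrist'); s=status.read_state(); T=rot(s['tcp_rot']); p=s['tcp_pos']
for d in (30,37,45,50,55,60,65):
    print(d,'collar edge',np.round(proj(C,p+T@np.array([17,0,d])),1),'yellow top edge',np.round(proj(C,p+T@np.array([13,0,d-66])),1),'yel low',np.round(proj(C,p+T@np.array([13,0,d-6])),1),'tip',np.round(proj(C,p+T@np.array([0,0,d+75])),1))
im=cv2.imread('pics/w4.png')
v=cv2.resize(im[155:235,225:300],None,fx=7.5,fy=7.5,interpolation=cv2.INTER_CUBIC); cv2.imwrite('pics/w4c.png',v)
E
```

```text
30 collar edge [196.8 256.6] yellow top edge [243.4 256.1] yel low [204.6 256.6] tip [190.5 256.9]
37 collar edge [194.1 256.6] yellow top edge [237.3 256.2] yel low [201.5 256.6] tip [188.6 256.9]
45 collar edge [191.1 256.7] yellow top edge [230.9 256.2] yel low [198.2 256.6] tip [186.6 257. ]
50 collar edge [189.4 256.7] yellow top edge [227.3 256.3] yel low [196.3 256.7] tip [185.4 257. ]
55 collar edge [187.7 256.7] yellow top edge [223.9 256.3] yel low [194.4 256.7] tip [184.2 257. ]
60 collar edge [186.1 256.7] yellow top edge [220.6 256.4] yel low [192.7 256.7] tip [183.1 257. ]
65 collar edge [184.6 256.8] yellow top edge [217.6 256.4] yel low [191.  256.7] tip [182. 257.]
```

View pics/w4c.png

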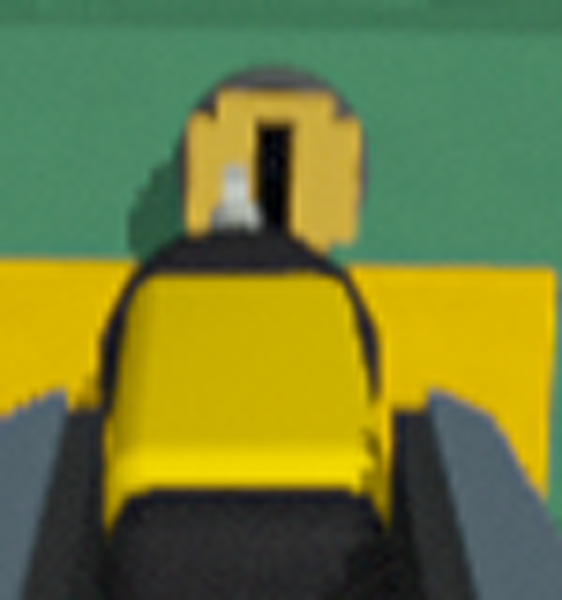

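Edge-on blade at zoom (237,190), slot at (274,170), both vertical in the image. So the blade is already parallel to the slot and needs a shift up the slope (image right). Now working out how far.

```bash
python3 - <<'E'
from h import *
C=cal('wrist'); CT=cal('top'); s=status.read_state(); T=rot(s['tcp_rot']); p=s['tcp_pos']
def inpl(C,r,c,q,n):
    o,d=ray(C,r,c); return o+d*((q-o)@n)/(d@n)
tip=p+T@np.array([0,0,136]); print('tip',tip,'bladefront px',proj(C,tip+T[:,0]*7))
n=-T[:,2]
# head left/right extents and slot end at zoom -> triangulate depth with top view
x,e=tri(ray(C,171.3,261.5),ray(CT,159.7,206.4-20/3.4*0.5)); print('tri approx slot end',x,e)
for z in (106,110,114):
    q=atz(CT,159.9,206.55,z)
    f=inpl(C,171.3,261.5,q,n); cen=f-T[:,0]*10
    L=inpl(C,172,225+185/7.5,q,n);Rr=inpl(C,172,225+365/7.5,q,n)
    print(z,'gap',(tip-q)@n,'slot c in tool rel tip',T.T@(cen-tip),'topcam centre rel',T.T@(q-tip),'headdia',np.linalg.norm(L-Rr), 'slotdir', T.T@(inpl(C,184,261.3,q,n)-f))
# lathe yaw from panel edges / face rows: far panel edge line and green top ridge
print(s['tcp_rot'])
E
```

```text
tip [542.45902305  87.37552352 131.06389692] bladefront px [np.float64(176.86392150037568), np.float64(256.98585413165654)]
tri approx slot end [558.39901342  92.00401889 113.69569962] 7.395298663156025
106 gap 29.121361285293922 slot c in tool rel tip [-2.87909402  5.50105176 29.12136129] topcam centre rel [-6.13321827 -2.07098395 29.12136129] headdia 29.67266457144084 slotdir [-1.62330631e+01 -1.96061067e-01  2.08415219e-14]
110 gap 25.379483603097864 slot c in tool rel tip [-2.0692585   5.44791702 25.3794836 ] topcam centre rel [-6.66739839 -0.45916358 25.3794836 ] headdia 29.331929144062855 slotdir [-1.60466565e+01 -1.93809669e-01 -7.50039687e-15]
114 gap 21.637605920901933 slot c in tool rel tip [-1.25942297  5.39478227 21.63760592] topcam centre rel [-7.20157851  1.1526568  21.63760592] headdia 28.991193716684716 slotdir [-1.58602499e+01 -1.91558272e-01 -8.26579121e-14]
[145.33961687   0.61523321  87.65278196]
```

Call:
{"method": "carry_out", "body": {
  "steps": [
    [-1, 2.7, 6, 0, 0, 0, 0],
    [-1, 2.7, 6, 0, 0, 0, 0],
    [0, 0, 0, 0, 0, 0, 0],
    [0, 0, 0, 0, 0, 0, 0]
  ]
}}

```text
time_s: 6.42
tcp_pos: [476.4, 88.5, 235.5]
tcp_rot: [145.4, 0.6, 87.5]
force: [0.2, -0.0, -0.5]
opening: 25.4
grip_force: 30.0
```

```bash
cat >> h.py <<'E'
def txt(im,r0,r1,c0,c1):
    h=cv2.cvtColor(im,cv2.COLOR_RGB2HSV)
    for r in range(r0,r1):
        o=''
        for c in range(c0,c1):
            H,S,V=h[r,c]; o+= '#' if V<50 else 'G' if 60<H<95 and S>80 else 'r' if (H<8 or H>170) and S>120 else 'y' if 18<H<35 and S>200 else 'b' if S>80 else '.'
        print(r,o)
E
python3 - <<'E'
from h import *
st(); C=cal('wrist'); im=eyes.grab_frame('wrist'); cv2.imwrite('pics/w5.png',cv2.cvtColor(im,cv2.COLOR_RGB2BGR))
txt(im,158,192,238,278)
E
```

```text
{'time_s': 6.42, 'tcp_pos': [476.38, 88.55, 235.51], 'tcp_rot': [145.37, 0.57, 87.48], 'joint_pos': [7.99, 6.56, 122.27, -20.96, 18.2, 28.36], 'force': [0.18, -0.02, -0.48], 'opening': 25.41, 'grip_force': 30.0}
158 GGGGGGGGGGGGGGGGGGGGGGGGGGGGGGGGGGGGGGGG
159 GGGGGGGGGGGGGGGGGGGGGGGGGGGGGGGGGGGGGGGG
160 GGGGGGGGGGGGGGGGGGGGGGGGGGGGGGGGGGGGGGGG
161 GGGGGGGGGGGGGGGGGGGGGGGGGGGGGGGGGGGGGGGG
162 GGGGGGGGGGGGGGGGGGGGGGGGGGGGGGGGGGGGGGGG
163 GGGGGGGGGGGGGGGGGGGGGGGGGGGGGGGGGGGGGGGG
164 GGGGGGGGGGGGGGGGGGGGGGGGGGGGGGGGGGGGGGGG
165 GGGGGGGGGGGGGGGGGGGGGGGGGGGGGGGGGGGGGGGG
166 GGGGGGGGGGGGGG......GGGGGGGGGGGGGGGGGGGG
167 GGGGGGGGGGG............GGGGGGGGGGGGGGGGG
168 GGGGGGGGG...............GGGGGGGGGGGGGGGG
169 GGGGGGGG.bbbbbbbbbbbb.....GGGGGGGGGGGGGG
170 GGGGGGG.bbbbbbbbbbbbbbbbb.GGGGGGGGGGGGGG
171 GGGGGG..bbbbbbbbbbbbbbbbb..GGGGGGGGGGGGG
172 GGGGGbbbbbbbbbbbbbbbbbbbb...GGGGGGGGGGGG
173 GGGG.bbbbbbbbbbbbbbbbbbbbbbbbGGGGGGGGGGG
174 GGGG.bbbbbbbbbb##bbbbbbbbbbbbGGGGGGGGGGG
175 GGGG.bbbbbbbbbb####bbbbbbbbbbGGGGGGGGGGG
176 GGGGbbbbbbbbbbb##..bbbbbbbbbb.GGGGGGGGGG
177 GGGGbbbbbbbbbbb#....bbbbbbbbb.GGGGGGGGGG
178 GGG.bbbbbbbbbbb#....bbbbbbbbb.GGGGGGGGGG
179 GGG.bbbbbbbbbbb#....bbbbbbbbb.GGGGGGGGGG
180 GGG.bbbbbbbbbbb#....bbbbbbbbb.GGGGGGGGGG
181 GGG.bbbbbbbbbbb#....bbbbbbbbb.GGGGGGGGGG
182 GGG.bbbbbbbbbb#......bbbbbbb..GGGGGGGGGG
183 GGG.bbbbbbbbbb#......bbbbbbb.GGGGGGGGGGG
184 GGGGbbbbbbbbbb#.......bbbbbb.GGGGGGGGGGG
185 GGGGbbbbbbbbbb#.......bbbbbb.GGGGGGGGGGG
186 GGGGbbbbbbbbb#########bbbbbb.GGGGGGGGGGG
187 GGGGbbbbbbb###############.bGGGGGGGGGGGG
188 GGGGbbbbbb##################.GGGGGGGGGGG
189 GGGGbbbb######################GGGGGGGGGG
190 GGGGG.b########################GGGGGGGGG
191 GGGG###bbbbbbbbbbbbbbbbbbbyybbbb.GGGGGGG
```

```bash
python3 - <<'E'
from h import *
C=cal('wrist'); CT=cal('top'); s=status.read_state(); T=rot(s['tcp_rot']); p=s['tcp_pos']; n=-T[:,2]
def inpl(C,r,c,q,n):
    o,d=ray(C,r,c); return o+d*((q-o)@n)/(d@n)
tip=p+T@np.array([0,0,136]); print('tip',tip,'front',proj(C,tip+T[:,0]*7))
for g in (6,10,14):
    q=tip-n*g; f=lambda r,c:np.round(T.T@(inpl(C,r,c,q,n)-tip),1)
    print(g,'slot front',f(173.7,255.4),'head L,R',f(181,241.5),f(181,267.7),'left edge hi/lo',f(175,253),f(185.5,252-.3),'headfront',f(168.7,254))
E
```

```text
tip [553.23580488  84.01888203 123.64626408] front [np.float64(176.87714027406574), np.float64(256.9125287587986)]
6 slot front [ 9.3 -1.8  6. ] head L,R [  0.7 -17.9   6. ] [ 0.7 12.5  6. ] left edge hi/lo [ 7.8 -4.5  6. ] [-4.7 -6.1  6. ] headfront [15.2 -3.3  6. ]
10 slot front [ 8.4 -1.8 10. ] head L,R [ -0.3 -18.2  10. ] [-0.4 12.6 10. ] left edge hi/lo [ 6.9 -4.6 10. ] [-5.8 -6.2 10. ] headfront [14.4 -3.4 10. ]
14 slot front [ 7.5 -1.8 14. ] head L,R [ -1.4 -18.4  14. ] [-1.4 12.8 14. ] left edge hi/lo [ 5.9 -4.7 14. ] [-6.9 -6.3 14. ] headfront [13.5 -3.5 14. ]
```

Call:
{"method": "carry_out", "body": {
  "steps": [
    [-1, -1.2, 2, 0, 0, 7, 0],
    [0, 0, 3, 0, 0, 0, 0],
    [0, 0, 2, 0, 0, 0, 0],
    [0, 0, 0, 0, 0, 0, 0],
    [0, 0, 0, 0, 0, 0, 0]
  ]
}}

```text
time_s: 6.88
tcp_pos: [479.0, 87.4, 229.3]
tcp_rot: [145.5, -3.3, 81.8]
force: [-0.6, 0.2, -1.4]
opening: 25.6
grip_force: 30.0
```

```bash
python3 - <<'E'
from h import *
st(); C=cal('wrist'); im=eyes.grab_frame('wrist'); cv2.imwrite('pics/w6.png',cv2.cvtColor(im,cv2.COLOR_RGB2BGR))
txt(im,164,192,238,278)
E
```

```text
{'time_s': 6.88, 'tcp_pos': [478.96, 87.41, 229.33], 'tcp_rot': [145.49, -3.34, 81.83], 'joint_pos': [7.71, 7.49, 122.65, -22.02, 16.88, 36.16], 'force': [-0.64, 0.2, -1.41], 'opening': 25.55, 'grip_force': 30.0}
164 GGGGGGGGGGGGGGGGGGGGGGGGGGGGGGGGGGGGGGGG
165 GGGGGGGGGGGGGGGGGGGGGGGGGGGGGGGGGGGGGGGG
166 GGGGGGGGGGGGGGGGG.GGGGGGGGGGGGGGGGGGGGGG
167 GGGGGGGGGGGGG..........GGGGGGGGGGGGGGGGG
168 GGGGGGGGGGG.............GGGGGGGGGGGGGGGG
169 GGGGGGGGGG.............b..GGGGGGGGGGGGGG
170 GGGGGGGG.bbbbbbbbbbbbbbbb..GGGGGGGGGGGGG
171 GGGGGGG.bbbbbbbbbbbbbbbbb...GGGGGGGGGGGG
172 GGGGGGG.bbbbbbbbbbbbbbbbbb.b.GGGGGGGGGGG
173 GGGGGG..bbbbbbbbbbbbbbbbbbbbb.GGGGGGGGGG
174 GGGGGbbbbbbbbbbbbbbbbbbbbbbbb.GGGGGGGGGG
175 GGGGbbbbbbbbbbb####bbbbbbbbbb.GGGGGGGGGG
176 GGGG.bbbbbbbbbb##..bbbbbbbbbb.GGGGGGGGGG
177 GGGG.bbbbbbbbbb#....bbbbbbbbb.GGGGGGGGGG
178 GGGGbbbbbbbbbbb#....bbbbbbbbb..GGGGGGGGG
179 GGGG.bbbbbbbbbb#....bbbbbbbbbb.GGGGGGGGG
180 GGGG.bbbbbbbbbb#....bbbbbbbbbb.GGGGGGGGG
181 GGGG.bbbbbbbbbbb....bbbbbbbbbb.GGGGGGGGG
182 GGGG.bbbbbbbbbb......bbbbbbbbb.GGGGGGGGG
183 GGGG.bbbbbbbbbb......bbbbbbbbb.GGGGGGGGG
184 GGGG.bbbbbbbbbb......bbbbbbbbb.GGGGGGGGG
185 GGGG.bbbbbbbbbb.......bbbbbbbb.GGGGGGGGG
186 GGGGGbbbbbbbbbb#######bbbbbbbbGGGGGGGGGG
187 GGGGGbbbbbbb##############bbbbGGGGGGGGGG
188 GGGGGbbbbb##################bbGGGGGGGGGG
189 GGGGGbbb######################GGGGGGGGGG
190 GGGGG.b########################GGGGGGGGG
191 GGGGG##bbbbbbbbbbbbbbbbbbbbbbbbb.GGGGGGG
```

Call:
{"method": "carry_out", "body": {
  "steps": [
    [-1, -0.7, 1.5, 0, 0, 0, 0],
    [0, 0, 2, 0, 0, 0, 0],
    [0, 0, 2, 0, 0, 0, 0],
    [0, 0, 0, 0, 0, 0, 0]
  ]
}}

```text
time_s: 7.27
tcp_pos: [481.6, 86.5, 225.3]
tcp_rot: [145.4, -3.4, 81.8]
force: [-19.2, 1.5, 26.6]
opening: 25.3
grip_force: 30.2
```

Call:
{"method": "carry_out", "body": {
  "steps": [
    [0, 0, 2, 0, 0, 0, 0],
    [0, 0, 1, 0, 0, 0, 0],
    [0, 0, 0, 0, 0, 0, 0]
  ]
}}

```text
time_s: 7.52
tcp_pos: [483.1, 86.4, 223.0]
tcp_rot: [145.3, -3.4, 81.8]
force: [-23.5, 1.5, 33.0]
opening: 25.2
grip_force: 30.2
```

```bash
python3 - <<'E'
from h import *
st(); C=cal('wrist'); im=eyes.grab_frame('wrist'); cv2.imwrite('pics/w7.png',cv2.cvtColor(im,cv2.COLOR_RGB2BGR))
txt(im,164,192,238,278)
E
```

```text
{'time_s': 7.52, 'tcp_pos': [483.08, 86.43, 223.02], 'tcp_rot': [145.35, -3.44, 81.77], 'joint_pos': [7.4, 8.58, 122.96, -23.52, 15.34, 37.59], 'force': [-23.54, 1.47, 33.0], 'opening': 25.25, 'grip_force': 30.21}
164 GGGGGGGGGGGGGGGGGGGGGGGGGGGGGGGGGGGGGGGG
165 GGGGGGGGGGGGGGGGGGGGGGGGGGGGGGGGGGGGGGGG
166 GGGGGGGGGGGGGGGGGGGGGGGGGGGGGGGGGGGGGGGG
167 GGGGGGGGGGGGGGG.....GGGGGGGGGGGGGGGGGGGG
168 GGGGGGGGGGGG...........GGGGGGGGGGGGGGGGG
169 GGGGGGGGGG...............GGGGGGGGGGGGGGG
170 GGGGGGGGG...........bbbb..GGGGGGGGGGGGGG
171 GGGGGGG.bbbbbbbbbbbbbbbbb..GGGGGGGGGGGGG
172 GGGGGGG.bbbbbbbbbbbbbbbbb...GGGGGGGGGGGG
173 GGGGGG.bbbbbbbbbbbbbbbbbb.bb.GGGGGGGGGGG
174 GGGGG..bbbbbbbbbbbbbbbbbbbbbbGGGGGGGGGGG
175 GGGGbbbbbbbbbbbbbbbbbbbbbbbbb.GGGGGGGGGG
176 GGGGbbbbbbbbbby####bbbbbbbbbb.GGGGGGGGGG
177 GGGGbbbbbbbbbbb#...bbbbbbbbbb.GGGGGGGGGG
178 GGGGbbbbbbbbbby....bbbbbbbbbb.GGGGGGGGGG
179 GGG.bbbbbbbbbby....bbbbbbbbbb..GGGGGGGGG
180 GGG.bbbbbbbbbbb....bbbbbbbbbbb.GGGGGGGGG
181 GGG.bbbbbbbbbbb.....bbbbbbbbbb.GGGGGGGGG
182 GGG.bbbbbbbbbby.....bbbbbbbbbb.GGGGGGGGG
183 GGG.bbbbbbbbbbb.....bbbbbbbbbb.GGGGGGGGG
184 GGG.bbbbbbbbbbb......bbbbbbbbb.GGGGGGGGG
185 GGGGbbbbbbbbbb.......bbbbbbbbb.GGGGGGGGG
186 GGGGbbbbbbbbbb.......bbbbbbbbb.GGGGGGGGG
187 GGGG.bbbbbbbbb....##.bbbbbbbbbGGGGGGGGGG
188 GGGG.bbbbbbbbb##########bbbbbbGGGGGGGGGG
189 GGGGbbbbbb#################bbbGGGGGGGGGG
190 GGGG.bbb.###################.bGGGGGGGGGG
191 GGGGGbb#######################GGGGGGGGGG
```

Call:
{"method": "carry_out", "body": {
  "steps": [
    [0, 0.8, -0.5, 0, 0, 0, 0],
    [0, 0, 0, 0, 0, 0, 0]
  ]
}}

```text
time_s: 7.73
tcp_pos: [483.3, 86.2, 223.6]
tcp_rot: [145.4, -3.4, 81.8]
force: [-17.9, 2.3, 22.8]
opening: 25.9
grip_force: 30.2
```

Call:
{"method": "carry_out", "body": {
  "steps": [
    [0, 0.8, 0, 0, 0, 0, 0],
    [0, 0, 0, 0, 0, 0, 0]
  ]
}}

```text
time_s: 7.9
tcp_pos: [483.8, 86.1, 223.8]
tcp_rot: [145.4, -3.4, 81.8]
force: [-17.8, 2.3, 22.8]
opening: 25.2
grip_force: 30.3
```

Call:
{"method": "carry_out", "body": {
  "steps": [
    [0, -1.6, 0, 0, 0, 0, 0],
    [0, 0, 0, 0, 0, 0, 0]
  ]
}}

```text
time_s: 8.07
tcp_pos: [482.9, 86.4, 223.2]
tcp_rot: [145.4, -3.4, 81.8]
force: [-15.4, 1.1, 23.3]
opening: 25.7
grip_force: 30.1
```

Call:
{"method": "carry_out", "body": {
  "steps": [
    [0, -1, 0, 0, 0, 0, 0],
    [0, 0, 0, 0, 0, 0, 0]
  ]
}}

```text
time_s: 8.23
tcp_pos: [482.4, 86.6, 222.9]
tcp_rot: [145.3, -3.5, 81.8]
force: [-12.8, 0.4, 22.1]
opening: 25.8
grip_force: 30.0
```

Call:
{"method": "carry_out", "body": {
  "steps": [
    [0, -1, 0, 0, 0, 0, 0],
    [0, 0, 0, 0, 0, 0, 0]
  ]
}}

```text
time_s: 8.4
tcp_pos: [481.5, 86.8, 222.3]
tcp_rot: [145.3, -3.4, 81.8]
force: [-13.0, 0.8, 20.4]
opening: 26.0
grip_force: 30.0
```

```bash
python3 - <<'E'
from h import *
st(); print(status.read_state()['ft_torque'])
im=cv2.cvtColor(eyes.grab_frame('wrist'),cv2.COLOR_RGB2BGR); cv2.imwrite('pics/w8.png',im)
def z(i): return cv2.resize(i[164:194,238:272],None,fx=11,fy=18,interpolation=cv2.INTER_NEAREST)
v=np.hstack([z(cv2.imread('pics/w7.png')),z(im)]); cv2.imwrite('pics/w8b.png',v); print(v.shape)
E
```

```text
{'time_s': 8.4, 'tcp_pos': [481.55, 86.77, 222.26], 'tcp_rot': [145.34, -3.45, 81.77], 'joint_pos': [7.5, 8.57, 123.19, -24.04, 15.16, 38.21], 'force': [-13.03, 0.81, 20.38], 'opening': 25.98, 'grip_force': 30.02}
[-0.10612717 -0.12382425  0.02072053]
(540, 748, 3)
```

View pics/w8b.png

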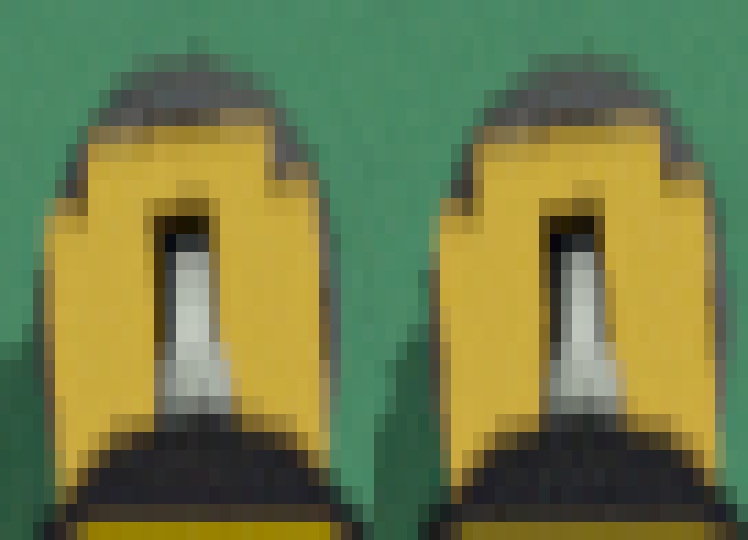

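Left panel: the blade sits centred in the slot (165–210 against 150–218). Right panel: the tip stayed with the slot while the tool shifted. To tell whether it is really in, I lift 3 mm and nudge sideways.

Call:
{"method": "carry_out", "body": {
  "steps": [
    [0, 1, -2, 0, 0, 0, 0],
    [0, 1, -1, 0, 0, 0, 0],
    [0, 0, 0, 0, 0, 0, 0]
  ]
}}

```text
time_s: 8.7
tcp_pos: [481.3, 86.3, 225.1]
tcp_rot: [145.5, -3.4, 81.7]
force: [0.7, -0.2, -1.5]
opening: 25.7
grip_force: 30.0
```

Call:
{"method": "carry_out", "body": {
  "steps": [
    [0, 1.5, 0, 0, 0, 0, 0],
    [0, 1.5, 0, 0, 0, 0, 0],
    [0, 0, 0, 0, 0, 0, 0]
  ]
}}

```text
time_s: 8.95
tcp_pos: [483.0, 85.7, 226.0]
tcp_rot: [145.6, -3.4, 81.7]
force: [-3.9, 1.3, -1.7]
opening: 26.0
grip_force: 30.2
```

```bash
python3 - <<'E'
from h import *
st(); print(status.read_state()['ft_torque'])
im=eyes.grab_frame('wrist'); cv2.imwrite('pics/w9.png',cv2.cvtColor(im,cv2.COLOR_RGB2BGR))
txt(im,166,192,238,278)
E
```

```text
{'time_s': 8.95, 'tcp_pos': [482.99, 85.7, 226.02], 'tcp_rot': [145.58, -3.39, 81.69], 'joint_pos': [7.29, 8.17, 122.51, -21.93, 16.34, 35.93], 'force': [-3.88, 1.25, -1.69], 'opening': 26.01, 'grip_force': 30.19}
[0.22000995 1.81602614 0.16192539]
166 GGGGGGGGGGGGG......GGGGGGGGGGGGGGGGGGGGG
167 GGGGGGGGGG............GGGGGGGGGGGGGGGGGG
168 GGGGGGGGG...............GGGGGGGGGGGGGGGG
169 GGGGGGGG.........bbbbbb..GGGGGGGGGGGGGGG
170 GGGGGGGbbbbbbbbbbbbbbbbb..GGGGGGGGGGGGGG
171 GGGGGG.bbbbbbbbbbbbbbbbb...GGGGGGGGGGGGG
172 GGGGG.bbbbbbbbbbbbbbbbbbbbbbGGGGGGGGGGGG
173 GGGG..bbbbbbbbbbbbbbbbbbbbbb.GGGGGGGGGGG
174 GGGbbbbbbbbbbbbbbbbbbbbbbbbb.GGGGGGGGGGG
175 GGGbbbbbbbbbbb###bbbbbbbbbbb.GGGGGGGGGGG
176 GGGbbbbbbbbbbb####bbbbbbbbbb.GGGGGGGGGGG
177 GGGbbbbbbbbbbb##..bbbbbbbbbb..GGGGGGGGGG
178 GG.bbbbbbbbbbb#....bbbbbbbbb..GGGGGGGGGG
179 GG.bbbbbbbbbbb#....bbbbbbbbbb.GGGGGGGGGG
180 GG.bbbbbbbbbby#....bbbbbbbbbb.GGGGGGGGGG
181 GG.bbbbbbbbbbb#....bbbbbbbbbb.GGGGGGGGGG
182 GG.bbbbbbbbbbb#....bbbbbbbbbb.GGGGGGGGGG
183 GGGbbbbbbbbbbb......bbbbbbbbb.GGGGGGGGGG
184 GGGbbbbbbbbbbb.......bbbbbbbb.GGGGGGGGGG
185 GGGbbbbbbbbbbb.......bbbbbbbbGGGGGGGGGGG
186 GGG.bbbbbbbbbb.......bbbbbbbbGGGGGGGGGGG
187 GGG.bbbbbbbbbb..#####bbbbbbbbGGGGGGGGGGG
188 GGG.bbbbbbbbb###########bbbbbGGGGGGGGGGG
189 GGG.bbbbbb#################.bGGGGGGGGGGG
190 GGGGbbbb#####################GGGGGGGGGGG
191 GGGGbbb#######################.GGGGGGGGG
```

The side force with no axial load and the blade held at the slot wall show the blade is down in the slot. I recentre, press to the floor, and turn in stages.

Call:
{"method": "carry_out", "body": {
  "steps": [
    [0, -1.8, 0, 0, 0, 0, 0],
    [0, 0, 2, 0, 0, 0, 0],
    [0, 0, 1.3, 0, 0, 0, 0],
    [0, 0, 0, 0, 0, 0, 0]
  ]
}}

```text
time_s: 9.33
tcp_pos: [484.3, 86.3, 223.6]
tcp_rot: [145.4, -3.5, 81.7]
force: [-18.3, 1.4, 22.8]
opening: 25.3
grip_force: 30.2
```

Call:
{"method": "carry_out", "body": {
  "steps": [
    [0, 0, 0, 0, 0, -6, 0],
    [0, 0, 0, 0, 0, -6, 0],
    [0, 0, 0, 0, 0, -6, 0],
    [0, 0, 0, 0, 0, -6, 0],
    [0, 0, 0, 0, 0, -6, 0],
    [0, 0, 0, 0, 0, 0, 0]
  ]
}}

```text
time_s: 9.83
tcp_pos: [484.0, 86.2, 223.5]
tcp_rot: [147.7, 13.6, 107.1]
force: [-16.6, 1.5, 20.0]
opening: 25.6
grip_force: 30.3
```

```bash
python3 - <<'E'
from h import *
st(); s=status.read_state(); T=rot(s['tcp_rot']); print('tool force',T.T@s['force'],'torque',T.T@s['ft_torque'])
im=eyes.grab_frame('wrist'); cv2.imwrite('pics/w10.png',cv2.cvtColor(im,cv2.COLOR_RGB2BGR))
txt(im,164,194,232,284)
E
```

```text
{'time_s': 9.83, 'tcp_pos': [483.97, 86.22, 223.46], 'tcp_rot': [147.7, 13.6, 107.12], 'joint_pos': [7.34, 8.58, 122.79, -23.12, 15.53, 6.76], 'force': [-16.62, 1.54, 19.97], 'opening': 25.64, 'grip_force': 30.32}
tool force [  1.49254655  -1.87238692 -25.9121214 ] torque [1.09255451 0.56635569 0.020858  ]
164 GGGGGGGGGGGGGGGGGGGGGGGGGGGGGGGGGGGGGGGGGGGGGGGGGGGG
165 GGGGGGGGGGGGGGGGGGGGGGGGGGGGGGGGGGGGGGGGGGGGGGGGGGGG
166 GGGGGGGGGGGGGGGGGGG.........GGGGGGGGGGGGGGGGGGGGGGGG
167 GGGGGGGGGGGGGGGGG..bb.........GGGGGGGGGGGGGGGGGGGGGG
168 GGGGGGGGGGGGGGG....bbbb.........GGGGGGGGGGGGGGGGGGGG
169 GGGGGGGGGGGGGGbb..bbbbbbbbb......GGGGGGGGGGGGGGGGGGG
170 GGGGGGGGGGGGG.bbbbbbbbbbbbbbbb....GGGGGGGGGGGGGGGGGG
171 GGGGGGGGGGGG.bbbbbbbbbbbbbbbbbbb...GGGGGGGGGGGGGGGGG
172 GGGGGGGGGGGG.bbbbbbbbbbbbbbbbbbbbbbGGGGGGGGGGGGGGGGG
173 GGGGGGGGGGG.bbbbbbbbbbbbbbbbbbbbbbb.GGGGGGGGGGGGGGGG
174 GGGGGGGGGGG.bbbbbbbbbbbbbbbbbbbbbbb.GGGGGGGGGGGGGGGG
175 GGGGGGGGGG..bbbbbbbbbbb####bbbbbbbb.GGGGGGGGGGGGGGGG
176 GGGGGGGGGG.bbbbbbbbbbbb####bbbbbbbbbbGGGGGGGGGGGGGGG
177 GGGGGGGGGG.bbbbbbbbbbb..###bbbbbbbbbbbGGGGGGGGG
[... 217 characters left out ...]
bGGGGGGGGGGGGGGG
182 GGGGGGGGG.bbbbbbbbbb.....bbbbbbbbbbb.GGGGGGGGGGGGGGG
183 GGGGGGGGGbbbbbbbbbbb......bbbbbbbbbb.GGGGGGGGGGGGGGG
184 GGGGGGGGGbbbbbbbbbb.......bbbbbbbbbb.GGGGGGGGGGGGGGG
185 bbGGGGGG.bbbbbbbbbb.......bbbbbbbbb.GGGGGGGGGGGGGGGG
186 yybbbGGG.bbbbbbbbbb.......bbbbbbbbb.GGGGGGGGGGGGGGGG
187 yyyybbbGGbbbbbbbbbb#######.bbbbbbbb.GGGGGGGGGGGGGGGG
188 yyyyyybbbGG.bbbb##############bbbb.GGGGGGGGGGGGGGGGG
189 yyyyyyyybbbGbb###################b.GGGGGGGGGGGGGGGGG
190 yyyyyyyyyybbb######################GGGGGGGGGGGGGGGGG
191 yyyyyyyyyyyb########################GGGGGGGGGGGGGGGG
192 yyyyyyyyyyb##.......bbbbbbbbbbbbbbbb#GGGGGGGGGGGGGGG
193 yyyyyyyyy##bbyyyyyyyyyyyyyyyyyyyyyyybb.GGGGGGGGGGGGG
```

Call:
{"method": "carry_out", "body": {
  "steps": [
    [0, 0, 0, 0, 0, -6, 0],
    [0, 0, 0, 0, 0, -6, 0],
    [0, 0, 0, 0, 0, -6, 0],
    [0, 0, 0, 0, 0, -6, 0],
    [0, 0, 0, 0, 0, -6, 0],
    [0, 0, 0, 0, 0, -6, 0],
    [0, 0, 0, 0, 0, -6, 0],
    [0, 0, 0, 0, 0, 0, 0]
  ]
}}

```text
time_s: 10.55
tcp_pos: [484.5, 86.4, 223.7]
tcp_rot: [164.4, 31.5, 148.7]
force: [-14.0, 3.2, 18.8]
opening: 25.3
grip_force: 30.0
```

```bash
python3 - <<'E'
from h import *
st(); s=status.read_state(); T=rot(s['tcp_rot']); print('tool force',T.T@s['force'],'torque',T.T@s['ft_torque'])
im=eyes.grab_frame('wrist'); cv2.imwrite('pics/w11.png',cv2.cvtColor(im,cv2.COLOR_RGB2BGR))
txt(im,164,194,232,284)
E
```

```text
{'time_s': 10.55, 'tcp_pos': [484.47, 86.44, 223.73], 'tcp_rot': [164.39, 31.52, 148.65], 'joint_pos': [7.35, 8.59, 122.76, -23.11, 15.49, -35.24], 'force': [-13.97, 3.15, 18.77], 'opening': 25.29, 'grip_force': 30.02}
tool force [  1.75472956   1.80856912 -23.47715036] torque [-0.31476204  0.94976435  0.14258964]
164 yy.GGGGGGGGGGGGGGGGGGGG....GGGGGGGGGGGGG............
165 yybGGGGGGGGGGGGGGGG............GGGGGGGGG............
166 yyyGGGGGGGGGGGGGG....bbb.........GGGGGGGG...........
167 yyybGGGGGGGGGGGG....bbbbbbb.......GGGGGGG...........
168 yyybGGGGGGGGGGG.bbbbbbbbbbbbbb.....GGGGGGG..........
169 yyyybGGGGGGGGG.bbbbbbbbbbbbbbbbbb...GGGGGG..........
170 yyyybGGGGGGGGG.bbbbbbbbbbbbbbbbbbbbb.GGGGG..........
171 yyyyybGGGGGGG.bbbbbbbbbbbbbbbbbbbbbbbGGGGGG.........
172 yyyyybGGGGGG..bbbbbbbbbbbbbbbbbbbbbbb.GGGGG.........
173 yyyyyy.GGGGG..bbbbbbbbbbb###bbbbbbbbb.GGGGGG........
174 yyyyyybGGGGG.bbbbbbbbbbbb####bbbbbbbb.GGGGGG........
175 yyyyyybGGGGG.bbbbbbbbbbbb####bbbbbbbbbbGGGGGG.......
176 yyyyyyybGGG..bbbbbbbbbbb..##bbbbbbbbbbb.GGGGG.......
177 yyyyyyybGGG.bbbbbbbbbbb...##bbbbbbbbbbb
[... 225 characters left out ...]
bb.GGGGGGGG.....
182 yyyyyyyyyybbbbbbbbbbb......bbbbbbbbbbb.GGGGGGGGG....
183 yyyyyyyyyybbbbbbbbbbb.......bbbbbbbbb.GGGGGGGGGG....
184 yyyyyyyyyyybbbbbbbbbb.......bbbbbbbbb.GGGGGGGGGG....
185 yyyyyyyyyyybbbbbbbbbb.......bbbbbbbbb.GGGGGGGGGGG...
186 yyyyyyyyyyyb..bbbbbbb######.bbbbbbbb.GGGGGGGGGGGG...
187 yyyyyyyyyyyybbbbb############.#bbbbbGGGGGGGGGGGGGG..
188 yyyyyyyyyyyyybbb##################bbGGGGGGGGGGGGGG..
189 yyyyyyyyyyyyy#b##################.#.GGGGGGGGGGGGGG..
190 yyyyyyyyyyyyb#####################.##GGGGGGGGGGGGGG.
191 yyyyyyyyyyyy######################..##GGGGGGGGGGGGG.
192 yyyyyyyyyyb##bbbyyybbyyyyybyybybybbbbb.GGGGGGGGGGGGG
193 yyyyyyyyyy#byyyyyyyyyyyyyyyyyyyyyyyyyyybGGGGGGGGGGGG
```

Call:
{"method": "carry_out", "body": {
  "steps": [
    [0, 0, 0, 0, 0, -6, 0],
    [0, 0, 0, 0, 0, -6, 0],
    [0, 0, 0, 0, 0, -6, 0],
    [0, 0, 0, 0, 0, 0, 0]
  ]
}}

```text
time_s: 10.93
tcp_pos: [484.5, 86.4, 223.7]
tcp_rot: [176.1, 34.6, 169.9]
force: [-12.8, 4.4, 15.8]
opening: 25.7
grip_force: 30.0
```

```bash
python3 - <<'E'
from h import *
st(); s=status.read_state(); T=rot(s['tcp_rot']); print('tool force',T.T@s['force'],'torque',T.T@s['ft_torque'])
E
```

```text
{'time_s': 10.93, 'tcp_pos': [484.48, 86.45, 223.67], 'tcp_rot': [176.06, 34.61, 169.85], 'joint_pos': [7.35, 8.6, 122.76, -23.11, 15.49, -53.24], 'force': [-12.76, 4.44, 15.8], 'opening': 25.68, 'grip_force': 29.99}
tool force [  2.0070543    3.52930887 -20.38534092] torque [-0.80655187  0.89504864  0.01711766]
```

Call:
{"method": "carry_out", "body": {
  "steps": [
    [0, 0, 0, 0, 0, -5, 0],
    [0, 0, 0, 0, 0, -5, 0],
    [0, 0, 0, 0, 0, 0, 0]
  ]
}}

```text
time_s: 11.18
tcp_pos: [484.5, 86.4, 223.6]
tcp_rot: [-177.1, 34.7, -178.1]
force: [-11.3, 2.6, 14.2]
opening: 25.9
grip_force: 30.0
```

```bash
python3 - <<'E'
from h import *
st(); s=status.read_state(); T=rot(s['tcp_rot']); print('tool force',T.T@s['force'],'torque',T.T@s['ft_torque'])
im=eyes.grab_frame('wrist'); cv2.imwrite('pics/w12.png',cv2.cvtColor(im,cv2.COLOR_RGB2BGR))
txt(im,160,194,232,284)
E
```

```text
{'time_s': 11.18, 'tcp_pos': [484.46, 86.44, 223.59], 'tcp_rot': [-177.06, 34.69, -178.08], 'joint_pos': [7.35, 8.61, 122.76, -23.11, 15.49, -63.17], 'force': [-11.27, 2.63, 14.23], 'opening': 25.9, 'grip_force': 30.01}
tool force [  1.09220951   2.07398403 -18.18752176] torque [-0.86447105  0.80229257  0.16367637]
160 yyyyyyyyyyyybGGGGGGGGGGGGGGGGGGGGGGGGGGGGGGGGGG.....
161 yyyyyyyyyyyy.GGGGGGGGGGGGGGGGGGGGGGGGGGGGGGGGGG.....
162 yyyyyyyyyyyy.GGGGGGGGGGGGGGGGGGGGGGGGGGGGGGGGGG.....
163 yyyyyyyyyyyy.GGGGGGGGGGGGGGGGGGGGGGGGGGGGGGGGG......
164 yyyyyyyyyyyy.GGGGGGGGGG......GGGGGGGGGGGGGGGGG......
165 yyyyyyyyyyybGGGGGGGGG...........GGGGGGGGGGGGGG......
166 yyyyyyyyyyybGGGGGGG....bbb........GGGGGGGGGGGG......
167 yyyyyyyyyyybGGGGGG....bbbbbbb.#.....GGGGGGGGGG......
168 yyyyyyyyyyybGGGGG.bbbbbbbbbbbbbb.....GGGGGGGGG......
169 yyyyyyyyyyybGGGG.bbbbbbbbbbbbbbbbb....GGGGGGGG......
170 yyyyyyyyyyybGGGG.bbbbbbbbbbbbbbbbbbbbbGGGGGGGG......
171 yyyyyyyyyyybGGG..bbbbbbbbbbbbbbbbbbbbbbGGGGGGG......
172 yyyyyyyyyyybGG..bbbbbbbbbbbbbbbbbbbbbbb.GGGGG.......
173 yyyyyyyyyyybGG..bbbbbbbbbbbb##bbbbbbbb
[... 454 characters left out ...]
bbbb.GGG........
182 yyyyyyyyyybGGbbbbbbbbbb......bbbbbbbbbbb.GGG........
183 yyyyyyyyyybG.bbbbbbbbbb......bbbbbbbbbb.GGGG........
184 yyyyyyyyyybGbbbbbbbbbbb.......bbbbbbbbb.GGGG........
185 yyyyyyyyyybGGbbbbbbbbbb.......bbbbbbbbb.GGGG........
186 yyyyyyyyyybGGGbbbbbbbb.######bbbbbbbbb.GGGGG........
187 yyyyyyyyyybGGGG.bbbb############bbbbbb.GGGGG........
188 yyyyyyyyyybGGGG.b#################.bbbGGGGGG........
189 yyyyyyyyyybGGGG#####################bbGGGGGG........
190 yyyyyyyyyybGG#########################GGGGG.........
191 yyyyyyyyyybG###########################GGGG.........
192 yyyyyyyyyyb###bbbbbbbbbbbybbbbbbbbbbbb.#GGG.........
193 yyyyyyyyyyb#bbyyyyyyyyyyyyyyyyyyyyyyyybb#GG.........
```

Call:
{"method": "carry_out", "body": {
  "steps": [
    [0, 0, 0, 0, 0, -4, 0],
    [0, 0, 0, 0, 0, -4, 0],
    [0, 0, 0, 0, 0, 0, 0]
  ]
}}

```text
time_s: 11.48
tcp_pos: [484.5, 86.4, 223.5]
tcp_rot: [-171.7, 33.9, -168.5]
force: [-10.7, 4.3, 13.3]
opening: 25.7
grip_force: 30.1
```

```bash
python3 - <<'E'
from h import *
st(); s=status.read_state(); T=rot(s['tcp_rot']); print('tool force',T.T@s['force'],'torque',T.T@s['ft_torque'])
im=eyes.grab_frame('wrist'); cv2.imwrite('pics/w13.png',cv2.cvtColor(im,cv2.COLOR_RGB2BGR))
txt(im,168,190,232,284)
E
```

```text
{'time_s': 11.48, 'tcp_pos': [484.47, 86.43, 223.55], 'tcp_rot': [-171.66, 33.9, -168.52], 'joint_pos': [7.34, 8.61, 122.76, -23.11, 15.49, -71.09], 'force': [-10.7, 4.25, 13.35], 'opening': 25.7, 'grip_force': 30.05}
tool force [  0.55814412   3.84264564 -17.19406754] torque [-0.99259498  0.64251055  0.09780601]
168 yyyyyyyyyyyyy.GGGG.bb.bbbbbbbbbb.....GGGGGGGGGGG....
169 yyyyyyyyyyyyyGGGG.bbbbbbbbbbbbbbbb....GGGGGGGGGG....
170 yyyyyyyyyyyybGGG.bbbbbbbbbbbbbbbbbbbb..GGGGGGGGG....
171 yyyyyyyyyyyybGGG.bbbbbbbbbbbbbbbbbbbbbbGGGGGGGG.....
172 yyyyyyyyyyyybGG..bbbbbbbbbbbbbbbbbbbbbbbGGGGGGG.....
173 yyyyyyyyyyyy.GG..bbbbbbbbbbbb#bbbbbbbbbbGGGGGGG.....
174 yyyyyyyyyyyyGG..bbbbbbbbbbbb####bbbbbbbb.GGGGGG.....
175 yyyyyyyyyyybGG..bbbbbbbbbbbb####bbbbbbbb..GGGG......
176 yyyyyyyyyyybGG..bbbbbbbbbbb.###bbbbbbbbbbbGGGG......
177 yyyyyyyyyyy.GG.bbbbbbbbbbb...##bbbbbbbbbbbGGGG......
178 yyyyyyyyyyyGGG.bbbbbbbbbb....#bbbbbbbbbbbbGGGG......
179 yyyyyyyyyyyGGGbbbbbbbbbbb....#bbbbbbbbbbbbGGG.......
180 yyyyyyyyyybGGGbbbbbbbbbbb....#bbbbbbbbbbb.GGG.......
181 yyyyyyyyyybGG.bbbbbbbbbbb....bbbbbbbbbbbb.GGG.......
182 yyyyyyyyyybGGbbbbbbbbbbb.....bbbbbbbbbbb.GGG........
183 yyyyyyyyyy.GGbbbbbbbbbb.......bbbbbbbbbb.GGG........
184 yyyyyyyyyy.GGbbbbbbbbbb.......bbbbbbbbbb.GGG........
185 yyyyyyyyybGGGbbbbbbbbbb.......bbbbbbbbb.GGGG........
186 yyyyyyyyybGGGGb.bbbbbbb.#####.bbbbbbbbb.GGG.........
187 yyyyyyyyybGGGGGGbbbbb##########bbbbbbbbGGGG.........
188 yyyyyyyyybGGGGGG#b################bbbb.GGGG.........
189 yyyyyyyyb.GGGGG#####################bbGGGGG.........
```

Call:
{"method": "carry_out", "body": {
  "steps": [
    [0, 0, 0, 0, 0, -4, 0],
    [0, 0, 0, 0, 0, -4, 0],
    [0, 0, 0, 0, 0, 0, 0]
  ]
}}

```text
time_s: 11.78
tcp_pos: [484.4, 86.4, 223.5]
tcp_rot: [-166.5, 32.4, -159.2]
force: [-11.2, 3.7, 12.4]
opening: 25.9
grip_force: 30.1
```

```bash
python3 - <<'E'
from h import *
st(); s=status.read_state(); T=rot(s['tcp_rot']); print('tool force',T.T@s['force'],'torque',T.T@s['ft_torque'])
im=eyes.grab_frame('wrist'); cv2.imwrite('pics/w14.png',cv2.cvtColor(im,cv2.COLOR_RGB2BGR))
txt(im,168,190,232,284)
E
```

```text
{'time_s': 11.78, 'tcp_pos': [484.42, 86.38, 223.48], 'tcp_rot': [-166.53, 32.37, -159.15], 'joint_pos': [7.34, 8.62, 122.76, -23.11, 15.49, -79.09], 'force': [-11.16, 3.69, 12.44], 'opening': 25.93, 'grip_force': 30.09}
tool force [  1.03485583   3.62977963 -16.69426286] torque [-1.02143899  0.63374493  0.18849779]
168 yyyyyyyyyyyyyybGGGG.bbb.bbbbbbbb.....GGGGGGGGGGGGGG.
169 yyyyyyyyyyyyyy.GG..bbbbbbbbbbbbbbb....GGGGGGGGGGGG..
170 yyyyyyyyyyyyyyGGG..bbbbbbbbbbbbbbbbb...GGGGGGGGGGG..
171 yyyyyyyyyyyyybGG...bbbbbbbbbbbbbbbbbbb..GGGGGGGGGG..
172 yyyyyyyyyyyyy.GG..bbbbbbbbbbbbbbbbbbbbbb.GGGGGGGG...
173 yyyyyyyyyyyybGG..bbbbbbbbbbbbbbbbbbbbbbbbGGGGGGGG...
174 yyyyyyyyyyyybGG..bbbbbbbbbbbb###bbbbbbbbbGGGGGGG....
175 yyyyyyyyyyyy.GG.bbbbbbbbbbbbb####bbbbbbbbGGGGGGG....
176 yyyyyyyyyyybGGG.bbbbbbbbbbbb.###bbbbbbbbb.GGGGGG....
177 yyyyyyyyyyy.GG..bbbbbbbbbbb..###bbbbbbbbbb.GGGG.....
178 yyyyyyyyyybGGG.bbbbbbbbbbb...##bbbbbbbbbbbbGGGG.....
179 yyyyyyyyyybGGG.bbbbbbbbbb....##bbbbbbbbbbbbGGG......
180 yyyyyyyyyybGGGbbbbbbbbbbb....#bbbbbbbbbbbbbGGG......
181 yyyyyyyyybbGGGbbbbbbbbbbb.....bbbbbbbbbbbb.GG.......
182 yyyyyyyyybGGGbbbbbbbbbbb......bbbbbbbbbbb.GGG.......
183 yyyyyyyyybGGGbbbbbbbbbbb......bbbbbbbbbbb.GGG.......
184 yyyyyyyyb.GGGbbbbbbbbbbb......bbbbbbbbbbbGGG........
185 yyyyyyyybGGGGGbbbbbbbbb.......bbbbbbbbbb.GGG........
186 yyyyyyyybGGGGGG.bbbbbbb#.####.bbbbbbbbbbGGG.........
187 yyyyyyyb.GGGGGGbbbbbbb#########bbbbbbbb.GGG.........
188 yyyyyyy.GGGGGGGbbb################bbbbbGGGG.........
189 yyyyyybGGGGGGGGGb###################bb.GGG..........
```

Call:
{"method": "carry_out", "body": {
  "steps": [
    [0, 0, 0, 0, 0, -5, 0],
    [0, 0, 0, 0, 0, -5, 0],
    [0, 0, 0, 0, 0, 0, 0]
  ]
}}

```text
time_s: 12.08
tcp_pos: [484.6, 86.3, 223.5]
tcp_rot: [-160.7, 29.5, -147.9]
force: [-4.8, -0.1, 8.3]
opening: 25.4
grip_force: 30.0
```

```bash
python3 - <<'E'
from h import *
st(); s=status.read_state(); T=rot(s['tcp_rot']); print('tool force',T.T@s['force'],'torque',T.T@s['ft_torque'])
im=eyes.grab_frame('wrist'); cv2.imwrite('pics/w15.png',cv2.cvtColor(im,cv2.COLOR_RGB2BGR))
txt(im,166,190,232,284)
im=eyes.grab_frame('top'); h=cv2.cvtColor(im,cv2.COLOR_RGB2HSV); m=((h[...,0]<6)|(h[...,0]>174))&(h[...,1]>150)&(h[...,2]>90); r,c=np.nonzero(m[140:185,190:290]); print(sorted(set(zip(r+140,c+190))))
im=eyes.grab_frame('wrist'); h=cv2.cvtColor(im,cv2.COLOR_RGB2HSV); m=((h[...,0]<6)|(h[...,0]>174))&(h[...,1]>150)&(h[...,2]>90); k,l,s_,cc=cv2.connectedComponentsWithStats(m.astype('uint8')); print(s_[1:],cc[1:])
E
```

```text
{'time_s': 12.08, 'tcp_pos': [484.57, 86.34, 223.54], 'tcp_rot': [-160.72, 29.54, -147.9], 'joint_pos': [7.33, 8.62, 122.75, -23.11, 15.49, -89.15], 'force': [-4.75, -0.14, 8.26], 'opening': 25.35, 'grip_force': 29.98}
tool force [-0.5065418  -0.77249683 -9.48682439] torque [0.07128821 0.12259362 0.41240756]
166 yyyyyyyyyyyyyyyyybGGGG......bb.....GGGGGGGGGGGGGGGGG
167 yyyyyyyyyyyyyyyyb.GGG..bb...bbb......GGGGGGGGGGGGGGG
168 yyyyyyyyyyyyyyyybGG...bbbb.bbbbbb....GGGGGGGGGGGGGGG
169 yyyyyyyyyyyyyyybGGG..bbbbbbbbbbbbb....GGGGGGGGGGGGGG
170 yyyyyyyyyyyyyyybGG...bbbbbbbbbbbbbbb...GGGGGGGGGGGGG
171 yyyyyyyyyyyyyybGG...bbbbbbbbbbbbbbbbb...GGGGGGGGGGGG
172 yyyyyyyyyyyyyb.GG..bbbbbbbbbbbbbbbbbbb...GGGGGGGGGGG
173 yyyyyyyyyyyyybGG...bbbbbbbbbbbbbbbbbbbbb.GGGGGGGGGGG
174 yyyyyyyyyyyybGGG..bbbbbbbbbbbbbbbbbbbbbbb.GGGGGGGGGG
175 yyyyyyyyyyybGGG..bbbbbbbbbbbbbb###bbbbbbbb.GGGGGGGG.
176 yyyyyyyyyyybGGG.bbbbbbbbbbbbbb####bbbbbbbbbGGGGGGG..
177 yyyyyyyyyybbGGG.bbbbbbbbbbbbbb####bbbbbbbb.GGGGGGG..
178 yyyyyyyyyybGGGGbbbbbbbbbbbbbb####bbbbbbbbb.GGGGGG...
179 yyyyyyyyybGGGGbbbbbbbbbbbbb..###bbbbbbbbbb.GG
[... 976 characters left out ...]
), np.int64(208)), (np.int64(154), np.int64(205)), (np.int64(154), np.int64(206)), (np.int64(154), np.int64(207)), (np.int64(154), np.int64(208)), (np.int64(162), np.int64(258)), (np.int64(162), np.int64(259)), (np.int64(162), np.int64(260)), (np.int64(163), np.int64(257)), (np.int64(163), np.int64(258)), (np.int64(163), np.int64(259)), (np.int64(163), np.int64(260)), (np.int64(164), np.int64(257)), (np.int64(164), np.int64(258)), (np.int64(164), np.int64(259)), (np.int64(164), np.int64(260)), (np.int64(165), np.int64(258)), (np.int64(165), np.int64(259)), (np.int64(165), np.int64(260))]
[[117  92  18  19 184]
 [507 178   5  21  70]] [[125.73913043 101.58152174]
 [509.61428571 187.02857143]]
```

The torque rose to 0.41 N·m, and the top view puts the red tongue straight upslope of the left head, so that cam is at its stop. I unload, withdraw, and go over the right cam.

Call:
{"method": "carry_out", "body": {
  "steps": [
    [0, 0, 0, 0, 0, 6, 0],
    [0, 0, 0, 0, 0, 5, 0],
    [0, 0, -5, 0, 0, 0, 0],
    [0, 0, -10, 0, 0, 0, 0],
    [0, 0, -15, 0, 0, 0, 0],
    [0, 0, -15, 0, 0, 0, 0],
    [0, 0, 0, 0, 0, 0, 0]
  ]
}}

```text
time_s: 12.82
tcp_pos: [458.2, 87.8, 261.8]
tcp_rot: [-167.2, 32.7, -160.5]
force: [0.9, 0.2, -0.9]
opening: 25.6
grip_force: 30.0
```

```bash
python3 - <<'E'
from h import *
st(); plan([459.2,-100.5,244.1],rot([145.4,-3.5,81.75]))
im=eyes.grab_frame('wrist'); cv2.imwrite('pics/w16.png',cv2.cvtColor(im,cv2.COLOR_RGB2BGR))
txt(im,150,200,232,284)
E
```

```text
{'time_s': 12.82, 'tcp_pos': [458.2, 87.78, 261.78], 'tcp_rot': [-167.23, 32.67, -160.48], 'joint_pos': [8.34, 1.91, 121.66, -17.04, 23.07, -83.71], 'force': [0.88, 0.22, -0.91], 'opening': 25.61, 'grip_force': 29.99}
17 rows; end [ 459.2 -100.5  244.1]
3.6,-10.4,1.2,0,0.01,6.77
2.4,-10.8,1.3,0,0.01,6.77
1.1,-11,1.2,0,0.01,6.77
-0.2,-11.1,1.3,0,0.01,6.77
-1.6,-10.9,1.2,0,0.01,6.77
-2.8,-10.7,1.3,0,0.01,6.77
-4,-10.3,1.2,0,0.01,6.77
-5.2,-9.8,1.3,0,0.01,6.77
-6.4,-9,1.2,0,0.01,6.77
-7.3,-8.3,1.3,0,0.01,6.77
-8.3,-7.3,1.2,0,0.01,6.77
-9.1,-6.3,1.2,0,0.01,6.77
-9.8,-5.1,1.3,0,0.01,6.77
-10.3,-4,1.2,0,0.01,6.77
-10.7,-2.8,1.3,0,0.01,6.77
-11,-1.4,1.2,0,0.01,6.77
-11,-0.2,1.2,0,0.01,6.77
150 yyyyyyyyyyyyyyyyyyyybGGGGGGGGGGGGGGGGGGGGGGGGGGGGGGG
151 yyyyyyyyyyyyyyyyyyyb.GGGGGGGGGGGGGGGGGGGGGGGGGGGGGG.
152 yyyyyyyyyyyyyyyyyyybGGGGGGGGGGGGGGGGGGGGGGGGGGGGGGG.
153 yyyyyyyyyyyyyyyyyyyGGGGGGGGGGGGGGGGGGGGGGGGGGGGGGGG.
154 yyyyyyyyyyyyyyyyyybGGGGGGGGGGGGGGGGGGGGGGGGGGGGGGG..
155 yyyyyyyyyyyyyyyyyy.GGGGGGGGGGGGGGGGGGGGGGGGGGGGGGG..
156 yyyyyyyyyyyyyyyyybGGGGGGGGGGGGGGGGGGGGGGGGGGGGGGG...
157 yyyyy
[... 1741 characters left out ...]
G...............
188 yyyyyybGGGGGGGG.rrr################GG...............
189 yyyyyy.GGGGGGGG.r###################G...............
190 yyyyyy.GGGGGGGG######################...............
191 yyyyybGGGGGGGG#########################.............
192 yyyyy.GGGGGGG##bbbbbb####.bb#.bb.......#............
193 yyyyy.GGGGGG#bbyyyyyyyyyyyyyyyyyyyyyybb.#...........
194 yyyybGGGGGG#byyyyyyyyyyyyyyyyyyyyyyyyyybb...........
195 yyyy.GGGGGGbyyyyyyyyyyyyyyyyyyyyyyyyyyyyy...........
196 yyybGGGGGG#byyyyyyyyyyyyyyyyyyyyyyyyyyyyyb..........
197 yyybGGGGGG#yyyyyyyyyyyyyyyyyyyyyyyyyyyyyyy..........
198 bbb.GGGGG#byyyyyyyyyyyyyyyyyyyyyyyyyyyyyyyb.........
199 GG.GGGGGG#byyyyyyyyyyyyyyyyyyyyyyyyyyyyyyyb#........
```

Call:
{"method": "carry_out", "body": {
  "steps": [
    [3.6, -10.4, 1.2, 0, 0, 6.77, 0],
    [2.4, -10.8, 1.3, 0, 0, 6.77, 0],
    [1, -11, 1.2, 0, 0, 6.77, 0],
    [-0.2, -11, 1.3, 0, 0, 6.77, 0],
    [-1.6, -10.9, 1.2, 0, 0, 6.77, 0],
    [-2.8, -10.7, 1.3, 0, 0, 6.77, 0],
    [-4, -10.3, 1.2, 0, 0, 6.77, 0],
    [-5.2, -9.8, 1.3, 0, 0, 6.77, 0]
  ]
}}

```text
time_s: 13.53
tcp_pos: [459.1, -2.0, 250.9]
tcp_rot: [158.2, 27.6, 135.8]
force: [0.2, 0.2, -1.1]
opening: 25.7
grip_force: 30.0
```

Call:
{"method": "carry_out", "body": {
  "steps": [
    [-6.4, -9, 1.2, 0, 0, 6.77, 0],
    [-7.3, -8.3, 1.3, 0, 0, 6.77, 0],
    [-8.3, -7.3, 1.2, 0, 0, 6.77, 0],
    [-9, -6.3, 1.2, 0, 0, 6.77, 0],
    [-9.8, -5, 1.3, 0, 0, 6.77, 0],
    [-10.3, -4, 1.2, 0, 0, 6.77, 0],
    [-10.7, -2.8, 1.3, 0, 0, 6.77, 0],
    [-11, -1.4, 1.2, 0, 0, 6.77, 0]
  ]
}}

```text
time_s: 14.2
tcp_pos: [459.2, -90.8, 242.5]
tcp_rot: [145.4, 0.3, 86.9]
force: [-0.4, -0.5, -1.1]
opening: 25.5
grip_force: 30.0
```

Call:
{"method": "carry_out", "body": {
  "steps": [
    [-11, -0.2, 1.2, 0, 0, 6.77, 0],
    [0, 0, 0, 0, 0, 0, 0],
    [0, 0, 0, 0, 0, 0, 0]
  ]
}}

```text
time_s: 14.45
tcp_pos: [459.0, -101.4, 241.5]
tcp_rot: [145.5, -3.3, 81.7]
force: [-0.6, -0.4, -0.8]
opening: 25.4
grip_force: 30.0
```

```bash
cat >> h.py <<'E'
def inpl(C,r,c,q,n):
    o,d=ray(C,r,c); return o+d*((q-o)@n)/(d@n)
def look(name,r0,r1,c0,c1):
    st(); s=status.read_state(); T=rot(s['tcp_rot']); print('tool force',(T.T@s['force']).round(1),'torque',(T.T@s['ft_torque']).round(2))
    im=eyes.grab_frame('wrist'); cv2.imwrite(f'pics/{name}.png',cv2.cvtColor(im,cv2.COLOR_RGB2BGR)); txt(im,r0,r1,c0,c1)
E
python3 -c "
from h import *
look('w17',150,198,236,282)
C=cal('wrist'); s=status.read_state();T=rot(s['tcp_rot'])
for D in(130,133,136): print(D,proj(C,s['tcp_pos']+T@np.array([7,0,D])),proj(C,s['tcp_pos']+T@np.array([17,0,D-75])))"
```

```text
{'time_s': 14.45, 'tcp_pos': [458.99, -101.37, 241.51], 'tcp_rot': [145.54, -3.34, 81.68], 'joint_pos': [-30.95, 4.1, 123.79, 37.59, 25.44, -52.11], 'force': [-0.63, -0.38, -0.76], 'opening': 25.42, 'grip_force': 29.99}
tool force [-0.5 -0.9  0.3] torque [ 0.52 -0.18 -0.08]
150 yyyyyyyyyyyyyyyyyyyyyyyyyyyyyyyyyyyyyyyyyyyyyy
151 yyyyyyyyyyyyyyyyyyyyyyyyyyyyyyyyyyyyyyyyyyyyyy
152 yyyyyyyyyyyyyyyyyyyyyyyyyyyyyyyyyyyyyyyyyyyyyy
153 yyyyyyyyyyyyyyyyyybbbyyyyyyyyyyyyyyyyyyyyyyyyy
154 yyyyyyyyyybbbbbrrrrrryyyyyyyyyyyyyyyyyyyyyyyyy
155 yyyyyyyyyyrrrrrrrrrrrbyyyyyyyyyyyyyyyyyyyyyyyy
156 yyyyyyyyyyrrrrrrrrrrrbyyyyyyyyyyyyyyyyyyyyyyyy
157 yyyyyyyyyyrrrrrrrrrrrbyyyyyyyyyyyyyyyyyyyyyyyy
158 yyyyyyyyyybrrrrrrrrrrbyyyyyyyyyyyyyyyyyyyyyyyy
159 yyyyyyyyyybrrrrrrrrrrbyyyyyyyyyyyyyybbbbbbbbb.
160 yyyyyyyyyybrrrrrrrrrrryyybbbbbbbbb...GGGGGGGGG
161 yyyyyyyyybbrrrrrrrrrrrb....GGGGGGGGGGGGGGGGGGG
162 yyybbbbbbbbrrrrrrrrrrrrGGGGGGGGGGGGGGGGGGGGGGG
163 bb...GGGGGbrrrrrrrrrrrrGGGGGGGGGGGGGGGGGGGGGGG
164 GGGGGGGGGGbrrrrrrrrrrrr..GGGGGGGGGGGGGGGGGGGGG
165 GGGGGGGGGGbrrbbb.....b....GGGGGGGGGGGGGGGGGGGG
166 GGGGG
[... 1319 characters left out ...]
2 GGGGGGGG###bbbbbbbbbbbbbbbbbbbbbbb##..........
193 .......##bbyyyyyyyyyyyyyyyyyyyyyyybb#.........
194 .......#byyyyyyyyyyyyyyyyyyyyyyyyyyyy.........
195 .......byyyyyyyyyyyyyyyyyyyyyyyyyyyyyb........
196 ......#yyyyyyyyyyyyyyyyyyyyyyyyyyyyyyy#.......
197 .....#byyyyyyyyyyyyyyyyyyyyyyyyyyyyyyy#.......
130 [np.float64(178.18319285295587), np.float64(256.8270678649591)] [np.float64(187.82027441625098), np.float64(256.53440651799855)]
133 [np.float64(177.54994250310995), np.float64(256.8351681144082)] [np.float64(186.85608474904893), np.float64(256.548893820503)]
136 [np.float64(176.9286607167449), np.float64(256.84311508727694)] [np.float64(185.91606152970905), np.float64(256.56301751008897)]
```

Call:
{"method": "carry_out", "body": {
  "steps": [
    [0.5, -2.5, 4, 0, 0, 0, 0],
    [0, -2.5, 5, 0, 0, 0, 0],
    [0, 0, 0, 0, 0, 0, 0],
    [0, 0, 0, 0, 0, 0, 0]
  ]
}}

```text
time_s: 14.83
tcp_pos: [460.0, -98.9, 231.6]
tcp_rot: [145.5, -3.4, 81.7]
force: [0.1, -0.2, -2.2]
opening: 25.6
grip_force: 30.0
```

```bash
python3 -c "
from h import *
look('w18',164,192,236,282)"
```

```text
{'time_s': 14.83, 'tcp_pos': [460.0, -98.89, 231.56], 'tcp_rot': [145.54, -3.44, 81.74], 'joint_pos': [-30.53, 5.4, 124.76, 40.63, 23.56, -55.11], 'force': [0.08, -0.2, -2.21], 'opening': 25.64, 'grip_force': 29.99}
tool force [-0.3 -1.2  1.9] torque [ 0.56 -0.08 -0.06]
164 yyyyyyyyyyyyyyyrrrrrrrrrrrrbbbbb...GGGGGGGGGGG
165 yyyyyyyyyyyybbbrrrrrrrrrrrr.GGGGGGGGGGGGGGGGGG
166 ybbbbbbbbb..GG.rrrrrrrrrrrr.GGGGGGGGGGGGGGGGGG
167 ..GGGGGGGGGGGG.rrrrrrrrrrrr..GGGGGGGGGGGGGGGGG
168 GGGGGGGGGGGGGG.rrrrbbbbbbrr...GGGGGGGGGGGGGGGG
169 GGGGGGGGGGGGGG.rrbb......bbbbb.GGGGGGGGGGGGGGG
170 GGGGGGGGGGGGG.bbbbbbbbbbbbbbbb..GGGGGGGGGGGGGG
171 GGGGGGGGGGGG..bbbbbbbbbbbbbbbb...GGGGGGGGGGGGG
172 GGGGGGGGGGG..bbbbbbbbbbbbbbbbbb.b.GGGGGGGGGGGG
173 GGGGGGGGGG.bbbbbbbbbbbbbbbbbbbbbbb.GGGGGGGGGGG
174 GGGGGGGGGGbbbbbbbbbbbbbbbbbbbbbbbb.GGGGGGGGGGG
175 GGGGGGGGGGbbbbbbbbbb####ybbbbbbbbb.GGGGGGGGGGG
176 GGGGGGGGGGbbbbbbbbbb#...bbbbbbbbbb.GGGGGGGGGGG
177 GGGGGGGGG.bbbbbbbbbb....bbbbbbbbbb.GGGGGGGGGGG
178 GGGGGGGGG.bbbbbbbbbb.....bbbbbbbbb.GGGGGGGGGGG
179 GGGGGGGGG.bbbbbbbbbb.....bbbbbbbbbb.GGGGGGGGGG
180 GGGGGGGGG.bbbbbbbbbb.....bbbbbbbbbb.GGGGGGGGGG
181 GGGGGGGGG.bbbbbbbbbb.....bbbbbbbbbb.GGGGGGGGGG
182 GGGGGGGGG.bbbbbbbbbb.....bbbbbbbbbb.GGGGGGGGGG
183 GGGGGGGGG.bbbbbbbbb.......bbbbbbbbb.GGGGGGGGGG
184 GGGGGGGGGGbbbbbbbbb.......bbbbbbbbbGGGGGGGGGGG
185 GGGGGGGGGGbbbbbbbbb.......bbbbbbbbbGGGGGGGGGGG
186 GGGGGGGGGGbbbbbbbbb.......bbbbbbbbbGGGGGGGGGGG
187 GGGGGGGGGGbbbbbbbb########bbbbbbbbbGGGGGGGGGGG
188 GGGGGGGGGGbbbbb###############bbbbbGGGGGGGGGGG
189 GGGGGGGGGG.bb###################bbbGGGGGGGGGGG
190 GGGGGGGGGGG######################bbGGGGGGGGGGG
191 GGGGGGGGG##########################GGGGGGGGGGG
```

Call:
{"method": "carry_out", "body": {
  "steps": [
    [-1, -0.5, 2, 0, 0, 0, 0],
    [0, 0, 2.5, 0, 0, 0, 0],
    [0, 0, 2, 0, 0, 0, 0],
    [0, 0, 0, 0, 0, 0, 0]
  ]
}}

```text
time_s: 15.22
tcp_pos: [463.5, -100.7, 226.1]
tcp_rot: [145.5, -3.5, 81.6]
force: [0.3, -0.2, -0.5]
opening: 25.3
grip_force: 30.0
```

Call:
{"method": "carry_out", "body": {
  "steps": [
    [0, 0, 2, 0, 0, 0, 0],
    [0, 0, 0, 0, 0, 0, 0]
  ]
}}

```text
time_s: 15.38
tcp_pos: [464.6, -100.7, 224.5]
tcp_rot: [145.5, -3.5, 81.6]
force: [-0.1, 0.5, -1.0]
opening: 25.7
grip_force: 30.0
```

Call:
{"method": "carry_out", "body": {
  "steps": [
    [0, 0, 1.5, 0, 0, 0, 0],
    [0, 0, 0, 0, 0, 0, 0]
  ]
}}

```text
time_s: 15.55
tcp_pos: [465.4, -100.8, 223.3]
tcp_rot: [145.5, -3.5, 81.6]
force: [0.2, 0.1, -1.5]
opening: 25.5
grip_force: 30.0
```

```bash
python3 -c "
from h import *
look('w19',166,192,236,282)
s=status.read_state(); n=-rot(s['tcp_rot'])[:,2]; n2=-rot([145.35,-3.44,81.77])[:,2]
print('n-depth now',s['tcp_pos']@n2,'camL inserted',np.array([484.3,86.3,223.6])@n2)"
```

```text
{'time_s': 15.55, 'tcp_pos': [465.44, -100.77, 223.33], 'tcp_rot': [145.49, -3.48, 81.63], 'joint_pos': [-30.29, 6.97, 124.98, 43.4, 22.05, -57.81], 'force': [0.21, 0.08, -1.51], 'opening': 25.53, 'grip_force': 29.99}
tool force [ 0.  -0.7  1.4] torque [ 0.6  -0.13 -0.04]
166 yybbbbbbbbb.G.rrrrrrrrrrrrr.GGGGGGGGGGGGGGGGGG
167 ...GGGGGGGGGG.rrrrrrrrrrrrr.GGGGGGGGGGGGGGGGGG
168 GGGGGGGGGGGGGGrrrrrrrbbbrrr...GGGGGGGGGGGGGGGG
169 GGGGGGGGGGGGGGbrr..............GGGGGGGGGGGGGGG
170 GGGGGGGGGGGGG.bbbbbbbbbbbbbbbb..GGGGGGGGGGGGGG
171 GGGGGGGGGGGG.bbbbbbbbbbbbbbbbb...GGGGGGGGGGGGG
172 GGGGGGGGGGG..bbbbbbbbbbbbbbbbbb...GGGGGGGGGGGG
173 GGGGGGGGGG...bbbbbbbbbbbbbbbbbbbbb.GGGGGGGGGGG
174 GGGGGGGGGbbbbbbbbbbbbbbbbbbbbbbbbb.GGGGGGGGGGG
175 GGGGGGGGGbbbbbbbbbbb####bbbbbbbbbb.GGGGGGGGGGG
176 GGGGGGGGGbbbbbbbbbbb##..bbbbbbbbbbbGGGGGGGGGGG
177 GGGGGGGGGbbbbbbbbbbb#...bbbbbbbbbbb.GGGGGGGGGG
178 GGGGGGGGGbbbbbbbbbbb#....bbbbbbbbbb.GGGGGGGGGG
179 GGGGGGGGGbbbbbbbbbbb.....bbbbbbbbbb.GGGGGGGGGG
180 GGGGGGGGGbbbbbbbbbbb.....bbbbbbbbbb.GGGGGGGGGG
181 GGGGGGGGGbbbbbbbbbbb.....bbbbbbbbbb.GGGGGGGGGG
182 GGGGGGGGGbbbbbbbbbbb.....bbbbbbbbbb.GGGGGGGGGG
183 GGGGGGGGGbbbbbbbbbbb......bbbbbbbbb.GGGGGGGGGG
184 GGGGGGGGG.bbbbbbbbb.......bbbbbbbbb.GGGGGGGGGG
185 GGGGGGGGG.bbbbbbbbb.......bbbbbbbbb.GGGGGGGGGG
186 GGGGGGGGG.bbbbbbbbb.......bbbbbbbbbGGGGGGGGGGG
187 GGGGGGGGG.bbbbbbbb#######.bbbbbbbbbGGGGGGGGGGG
188 GGGGGGGGG.bbbbb###############bbbbbGGGGGGGGGGG
189 GGGGGGGGGGbbb###################bbbGGGGGGGGGGG
190 GGGGGGGGGGbb#####################bbGGGGGGGGGGG
191 GGGGGGGGG##########################GGGGGGGGGGG
n-depth now -85.01270684045585 camL inserted -89.52197861111516
```

Call:
{"method": "carry_out", "body": {
  "steps": [
    [0, -0.2, 1.5, 0, 0, 0, 0],
    [0, 0, 0, 0, 0, 0, 0]
  ]
}}

```text
time_s: 15.77
tcp_pos: [466.1, -100.8, 222.0]
tcp_rot: [145.5, -3.5, 81.6]
force: [-0.3, -0.2, -1.0]
opening: 25.5
grip_force: 30.0
```

Call:
{"method": "carry_out", "body": {
  "steps": [
    [0, 0, 1.5, 0, 0, 0, 0],
    [0, 0, 0, 0, 0, 0, 0]
  ]
}}

```text
time_s: 15.93
tcp_pos: [466.9, -100.8, 220.9]
tcp_rot: [145.5, -3.5, 81.6]
force: [-7.1, 1.2, 8.3]
opening: 25.5
grip_force: 30.0
```

Call:
{"method": "carry_out", "body": {
  "steps": [
    [0, 0, 1, 0, 0, 0, 0],
    [0, 0, 0, 0, 0, 0, 0]
  ]
}}

```text
time_s: 16.1
tcp_pos: [467.5, -100.9, 220.6]
tcp_rot: [145.4, -3.4, 81.6]
force: [-16.4, 0.7, 22.6]
opening: 25.5
grip_force: 30.0
```

Call:
{"method": "carry_out", "body": {
  "steps": [
    [0, 0, 1, 0, 0, 0, 0],
    [0, 0, 0, 0, 0, 0, 0]
  ]
}}

```text
time_s: 16.27
tcp_pos: [468.0, -101.0, 220.0]
tcp_rot: [145.4, -3.4, 81.6]
force: [-22.4, 0.6, 30.8]
opening: 25.5
grip_force: 30.0
```

```bash
python3 -c "
from h import *
look('w20',172,192,236,282)
s=status.read_state(); n2=-rot([145.35,-3.44,81.77])[:,2]
print('n-depth now',s['tcp_pos']@n2)"
```

```text
{'time_s': 16.27, 'tcp_pos': [468.01, -100.98, 220.04], 'tcp_rot': [145.38, -3.43, 81.63], 'joint_pos': [-30.05, 7.62, 125.11, 44.79, 21.28, -59.14], 'force': [-22.35, 0.61, 30.79], 'opening': 25.52, 'grip_force': 30.02}
tool force [ -0.8  -0.7 -38. ] torque [ 0.61 -0.16 -0.11]
172 GGGGGGGGGGG..bbbbbbbbbbbbbbbbb...GGGGGGGGGGGGG
173 GGGGGGGGGG..bbbbbbbbbbbbbbbbbb....GGGGGGGGGGGG
174 GGGGGGGGG.b.bbbbbbbbbbbbbbbbbbbbbbGGGGGGGGGGGG
175 GGGGGGGGGbbbbbbbbbbbbbbbbbbbbbbbbb.GGGGGGGGGGG
176 GGGGGGGG.bbbbbbbbbby#...bbbbbbbbbb.GGGGGGGGGGG
177 GGGGGGGG.bbbbbbbbbb#....bbbbbbbbbb.GGGGGGGGGGG
178 GGGGGGGG.bbbbbbbbbbb....bbbbbbbbbb.GGGGGGGGGGG
179 GGGGGGGG.bbbbbbbbbbb....bbbbbbbbbb.GGGGGGGGGGG
180 GGGGGGGG.bbbbbbbbbbb....bbbbbbbbbb..GGGGGGGGGG
181 GGGGGGGG.bbbbbbbbbbb....bbbbbbbbbbb.GGGGGGGGGG
182 GGGGGGGG.bbbbbbbbbb......bbbbbbbbbb.GGGGGGGGGG
183 GGGGGGGG.bbbbbbbbbb......bbbbbbbbb..GGGGGGGGGG
184 GGGGGGGG.bbbbbbbbbb.......bbbbbbbb..GGGGGGGGGG
185 GGGGGGGG.bbbbbbbbbb.......bbbbbbbbbGGGGGGGGGGG
186 GGGGGGGG.bbbbbbbbbb.......bbbbbbbbbGGGGGGGGGGG
187 GGGGGGGGGbbbbbbbbb######..bbbbbbbbbGGGGGGGGGGG
188 GGGGGGGGGbbbbbbb#############bbbbbbGGGGGGGGGGG
189 GGGGGGGGGbbbb##################bbbbGGGGGGGGGGG
190 GGGGGGGGGGb#####################bb.GGGGGGGGGGG
191 GGGGGGGGG#########################GGGGGGGGGGGG
n-depth now -89.24276522594678
```

Call:
{"method": "carry_out", "body": {
  "steps": [
    [0, 0, 0, 0, 0, -6, 0],
    [0, 0, 0, 0, 0, -6, 0],
    [0, 0, 0, 0, 0, -6, 0],
    [0, 0, 0, 0, 0, -6, 0],
    [0, 0, 0, 0, 0, -6, 0],
    [0, 0, 0, 0, 0, 0, 0]
  ]
}}

```text
time_s: 16.82
tcp_pos: [468.1, -101.0, 220.2]
tcp_rot: [147.7, 13.6, 107.0]
force: [-21.4, 1.6, 29.6]
opening: 25.8
grip_force: 30.0
```

```bash
python3 -c "
from h import *
look('w21',166,192,236,282)"
```

```text
{'time_s': 16.82, 'tcp_pos': [468.07, -101.02, 220.16], 'tcp_rot': [147.68, 13.63, 107.0], 'joint_pos': [-30.05, 7.61, 125.1, 44.79, 21.28, -89.54], 'force': [-21.35, 1.57, 29.57], 'opening': 25.81, 'grip_force': 30.03}
tool force [  0.6  -0.5 -36.5] torque [0.34 0.17 0.04]
166 GGGGGGGGGGGGGGGGGGGbrrrrrrrrrrrrbyyyyyyyyyyyyy
167 GGGGGGGGGGGGGGGGGG.rrrrrrrrrrrrryyyyyyyyyyyyyy
168 GGGGGGGGGGGGGGGGG.brrrrrrrrrrrrrbyyyyyyyyyyyyy
169 GGGGGGGGGGGGGGG.#bbbbb..bbrrrrrr.bbyyyyyyyyyyy
170 GGGGGGGGGGGGG....bbbbbb.....brrr.GGbbyyyyyyyyy
171 GGGGGGGGGGGG.bb.bbbbbbbbbbb...br.GGGG.byyyyyyy
172 GGGGGGGGGGG.bbbbbbbbbbbbbbbbbb...GGGGGG.bbyyyy
173 GGGGGGGGGGG.bbbbbbbbbbbbbbbbbbbbb.GGGGGGG.bbyy
174 GGGGGGGGGG.bbbbbbbbbbbbbbbbbbbbbbb.GGGGGGGG.bb
175 GGGGGGGGGG.bbbbbbbbbbbbbbbbbbbbbbb.GGGGGGGGGGG
176 GGGGGGGGGG.bbbbbbbbbbbb.#bbbbbbbbb.GGGGGGGGGGG
177 GGGGGGGGG..bbbbbbbbbbb..##bbbbbbbbb.GGGGGGGGGG
178 GGGGGGGGG.bbbbbbbbbbb....#bbbbbbbbbbbGGGGGGGGG
179 GGGGGGGGG.bbbbbbbbbbb....#bbbbbbbbbbbGGGGGGGGG
180 GGGGGGGGG.bbbbbbbbbbb....ybbbbbbbbbbbGGGGGGGGG
181 GGGGGGGG.bbbbbbbbbbb.....bbbbbbbbbbb.GGGGGGGGG
182 GGGGGGGG.bbbbbbbbbbb.....bbbbbbbbbbb.GGGGGGGGG
183 GGGGGGGG.bbbbbbbbbb......bbbbbbbbbbbGGGGGGGGGG
184 GGGGGGGG.bbbbbbbbbb.......bbbbbbbbb.GGGGGGGGGG
185 GGGGGGGGbbbbbbbbbbb.......bbbbbbbbb.GGGGGGGGGG
186 GGGGGGGGbbbbbbbbbbb.......bbbbbbbbb.GGGGGGGGGG
187 GGGGGGG.bbbbbbbbbb########bbbbbbbb.GGGGGGGGGGG
188 GGGGGGGbbbbbbb###############bbbbb.GGGGGGGGGGG
189 .GGGGGGGbbbb###################bbbGGGGGGGGGGGG
190 ...GGGGGGG#######################.GGGGGGGGGGGG
191 .....GGGG#########################.GGGGGGGGGGG
```

Call:
{"method": "carry_out", "body": {
  "steps": [
    [0, 0, 0, 0, 0, -6, 0],
    [0, 0, 0, 0, 0, -6, 0],
    [0, 0, 0, 0, 0, -6, 0],
    [0, 0, 0, 0, 0, -6, 0],
    [0, 0, 0, 0, 0, -6, 0],
    [0, 0, 0, 0, 0, -6, 0],
    [0, 0, 0, 0, 0, -6, 0],
    [0, 0, 0, 0, 0, 0, 0]
  ]
}}

```text
time_s: 17.53
tcp_pos: [468.2, -101.0, 220.2]
tcp_rot: [164.4, 31.5, 148.6]
force: [-19.0, 1.4, 29.5]
opening: 25.6
grip_force: 30.1
```

```bash
python3 -c "
from h import *
look('w22',166,192,236,282)"
```

```text
{'time_s': 17.53, 'tcp_pos': [468.17, -101.02, 220.19], 'tcp_rot': [164.45, 31.52, 148.56], 'joint_pos': [-30.05, 7.61, 125.09, 44.79, 21.29, -131.54], 'force': [-19.01, 1.4, 29.5], 'opening': 25.55, 'grip_force': 30.09}
tool force [ -1.    0.7 -35.1] torque [-0.16  0.27  0.13]
166 GGGGGGGGGGGGGGGGGGGGrrrrrrrrrrrrrbyyyyyyyyyyyy
167 GGGGGGGGGGGGGGGGGGG.rrrrrrrrrrrrr.byyyyyyyyyyy
168 GGGGGGGGGGGGGGGGGG.brrrrrrrrrrrrr.byyyyyyyyyyy
169 GGGGGGGGGGGGGGG....brbbbbrrrrrrrr.Gyyyyyyyyyyy
170 GGGGGGGGGGGGGG....bbbbb....brrrrbGGbyyyyyyyyyy
171 GGGGGGGGGGGGG....bbbbbbbbb....rr.GG.yyyyyyyyyy
172 GGGGGGGGGGGG.bbbbbbbbbbbbbbbb..b.GGGbyyyyyyyyy
173 GGGGGGGGGGGGbbbbbbbbbbbbbbbbbbbbb.GGbyyyyyyyyy
174 GGGGGGGGGGG.bbbbbbbbbbbbbbbbbbbbbb.GGbyyyyyyyy
175 .GGGGGGGGGG.bbbbbbbbbbbbbbbbbbbbbbbGGbyyyyyyyy
176 .GGGGGGGGG..bbbbbbbbbbbbbbbbbbbbbbb.G.yyyyyyyy
177 ..GGGGGGGG.bbbbbbbbbbb...##bbbbbbbb.GGbyyyyyyy
178 ..GGGGGGGG.bbbbbbbbbbb...##bbbbbbbbbbG.yyyyyyy
179 ...GGGGGG..bbbbbbbbbb....#bbbbbbbbbbbGGbyyyyyy
180 ...GGGGGG..bbbbbbbbbb....#bbbbbbbbbbb.Gbyyyyyy
181 ....GGGGG.bbbbbbbbbbb.....bbbbbbbbbbb.GGyyyyyy
182 ....GGGGG.bbbbbbbbbbb.....bbbbbbbbbbb.GGbyyyyy
183 .....GGGG.bbbbbbbbbb......bbbbbbbbbb.GGG.yyyyy
184 .....GGGG.bbbbbbbbbb......bbbbbbbbbb.GGGGbyyyy
185 .....GGGGbbbbbbbbbb.......bbbbbbbbbb.GGGGbyyyy
186 ......GG.bbbbbbbbbb.......bbbbbbbbb.GGGGGGyyyy
187 ......GGbbbbbbbbbbb######.bbbbbbbbb.GGGGGGbyyy
188 .......Gbbbbbbb############.bbbbbbb.GGGGGG.yyy
189 .......GGbbbbb###########.#####bbb.GGGGGGGGbyy
190 ........GGbb####################.b.GGGGGGGG.yy
191 ........GG####################.###.GGGGGGGGGby
```

Call:
{"method": "carry_out", "body": {
  "steps": [
    [0, 0, 0, 0, 0, -6, 0],
    [0, 0, 0, 0, 0, -6, 0],
    [0, 0, 0, 0, 0, -6, 0],
    [0, 0, 0, 0, 0, -6, 0],
    [0, 0, 0, 0, 0, -6, 0],
    [0, 0, 0, 0, 0, 0, 0]
  ]
}}

```text
time_s: 18.08
tcp_pos: [468.2, -101.1, 220.2]
tcp_rot: [-175.6, 34.5, -175.7]
force: [-19.4, 1.9, 27.4]
opening: 25.8
grip_force: 30.1
```

```bash
python3 -c "
from h import *
look('w23',148,192,240,282)"
```

```text
{'time_s': 18.08, 'tcp_pos': [468.22, -101.05, 220.2], 'tcp_rot': [-175.58, 34.54, -175.65], 'joint_pos': [-30.05, 7.62, 125.09, 44.79, 21.28, -161.54], 'force': [-19.4, 1.87, 27.45], 'opening': 25.76, 'grip_force': 30.1}
tool force [  0.3   0.7 -33.7] torque [-0.31  0.09  0.13]
148 ....GGGGGGGGGGGGGGGGGGGGGGGGGGGGGGGGGGG.yy
149 ....GGGGGGGGGGGGGGGGGGGGGGGGGGGGGGGGGGGbyy
150 ....GGGGGGGGGGGGGGGGGGGGGGGGGGGGGGGGGGGbyy
151 ....GGGGGGGGGGGGGGGGGGGGGGGGGGGGGGGGGGGbyy
152 ....GGGGGGGGGGGGGGGGGGGGGGGGGGGGGGGGGGGyyy
153 ....GGGGGGGGGGGGGGGGGGGGGGGGGGGGGGGGGGGyyy
154 ...GGGGGGGGGGGGGGGGGGGGGGGGGGGGGGGGGGG.yyy
155 ...GGGGGGGGGGGGGGGGGGGGGGGGGGGGGGGGGGGbyyy
156 ...GGGGGGGGGGGGGGGG..GGGGGGGGGGGGGGGGGbyyy
157 ...GGGGGGGGGGGGGGG.rrrb..GGGGGGGGGGGGGbyyy
158 ...GGGGGGGGGGGGGGGbrrrrrrbb..GGGGGGGGGbyyy
159 ...GGGGGGGGGGGGGGGbrrrrrrrrrrbbGGGGGGGyyyy
160 ...GGGGGGGGGGGGGGGrrrrrrrrrrrrr.GGGGGGyyyy
161 ...GGGGGGGGGGGGGG.rrrrrrrrrrrrr.GGGGG.yyyy
162 ...GGGGGGGGGGGGGGbrrrrrrrrrrrrr.GGGGGbyyyy
163 ...GGGGGGGGGGGGGGbrrrrrrrrrrrrbGGGGGGbyyyy
164 ..GGGGGGGGGGGGGG.rrrrrrrrrrrrrbGGGGGGbyyyy
165 ..GGGGGGGGGGGGGG.
[... 547 characters left out ...]
.GGGGG..bbbbbbbbbbb.##bbbbbbbbb.GGGbyyyyyy
178 .GGGGG..bbbbbbbbbb...##bbbbbbbb..GGbyyyyyy
179 .GGGGG.bbbbbbbbbbb...##bbbbbbbbbb.Gyyyyyyy
180 .GGGGG.bbbbbbbbbb.....#bbbbbbbbbbbGyyyyyyy
181 .GGGG.bbbbbbbbbbb.....bbbbbbbbbbbbGyyyyyyy
182 GGGGG.bbbbbbbbbbb.....bbbbbbbbbbbb.yyyyyyy
183 GGGGG.bbbbbbbbbbb.....bbbbbbbbbbb.byyyyyyy
184 GGGGG.bbbbbbbbbb......bbbbbbbbbb.Gbyyyyyyy
185 GGGGGbbbbbbbbbbb.......bbbbbbbbb.Gbyyyyyyy
186 GGGGGbbbbbbbbbbb.......bbbbbbbbb.Gyyyyyyyy
187 GGGGGbbbbbbbbbb.#####.bbbbbbbbb.GGyyyyyyyy
188 GGGG.bbbbbbbb###########bbbbbbb.GGyyyyyyyy
189 GGGGGbbbbb################.bbbb.G.yyyyyyyy
190 GGGGGGbbb###################bb.GGbyyyyyyyy
191 GGGGGGG########################GGbyyyyyyyy
```

Call:
{"method": "carry_out", "body": {
  "steps": [
    [0, 0, 0, 0, 0, -5, 0],
    [0, 0, 0, 0, 0, -4, 0],
    [0, 0, 0, 0, 0, 0, 0]
  ]
}}

```text
time_s: 18.38
tcp_pos: [468.2, -101.1, 220.2]
tcp_rot: [-169.6, 33.4, -165.1]
force: [-19.0, 0.9, 27.6]
opening: 25.8
grip_force: 30.1
```

```bash
python3 -c "
from h import *
look('w24',148,192,240,282)"
```

```text
{'time_s': 18.38, 'tcp_pos': [468.22, -101.05, 220.21], 'tcp_rot': [-169.64, 33.4, -165.05], 'joint_pos': [-30.05, 7.62, 125.09, 44.79, 21.29, -170.4], 'force': [-18.97, 0.93, 27.58], 'opening': 25.81, 'grip_force': 30.09}
tool force [ -0.1  -0.2 -33.5] torque [-0.25  0.06  0.1 ]
148 .........GGGGGGGGGGGGGGGGGGGGGGGGGGGGGGGGG
149 .........GGGGGGGGGGGGGGGGGGGGGGGGGGGGGGGGG
150 ........GGGGGGGGGGGGGGGGGGGGGGGGGGGGGGGGGG
151 ........GGGGGGGGGGGGGGGGGGGGGGGGGGGGGGGGGG
152 ........GGGGGGGGGGGGGGGGGGGGGGGGGGGGGGGGGG
153 ........GGGGGGGGGGGGGGGGGGGGGGGGGGGGGGGGGG
154 .......GGGGGGGGGGGGGGGGGGGGGGGGGGGGGGGGGGG
155 .......GGGGGGGGGGGGGGGGGGGGGGGGGGGGGGGGGGG
156 .......GGGGGGGGGGGGG.GGGGGGGGGGGGGGGGGGGGG
157 ......GGGGGGGGGGGGG.rrb..GGGGGGGGGGGGGGGGG
158 ......GGGGGGGGGGGGGbrrrrrb..GGGGGGGGGGGGGG
159 ......GGGGGGGGGGGGGrrrrrrrrbb...GGGGGGGGGG
160 ......GGGGGGGGGGGG.rrrrrrrrrrrrbGGGGGGGGGG
161 .....GGGGGGGGGGGGGbrrrrrrrrrrrrrGGGGGGGGGb
162 .....GGGGGGGGGGGGGbrrrrrrrrrrrrrGGGGGGGGGb
163 .....GGGGGGGGGGGG.rrrrrrrrrrrrrbGGGGGGGGGy
164 .....GGGGGGGGGGGG.rrrrrrrrrrrrr.GGGGGGGG.y
165 ....GGGGGGGGGGGG
[... 548 characters left out ...]
.GGGGG..bbbbbbbbbbbb.#bbbbbbbbb.GGGGbyyyyy
178 .GGGGG..bbbbbbbbbbb..##bbbbbbbb..GGGbyyyyy
179 GGGGGG.bbbbbbbbbbb...##bbbbbbbbbbGGGyyyyyy
180 GGGGGG.bbbbbbbbbb.....#bbbbbbbbbbbGbyyyyyy
181 GGGGG.bbbbbbbbbbb.....ybbbbbbbbbbbGbyyyyyy
182 GGGGG.bbbbbbbbbbb.....bbbbbbbbbbbbGyyyyyyy
183 GGGGG.bbbbbbbbbbb.....bbbbbbbbbbb.byyyyyyy
184 GGGGG.bbbbbbbbbb......bbbbbbbbbbb.byyyyyyy
185 GGGGGbbbbbbbbbbb......bbbbbbbbbb.Gbyyyyyyy
186 GGGGGbbbbbbbbbbb......bbbbbbbbbb..yyyyyyyy
187 GGGG.bbbbbbbbbbb#####.bbbbbbbbbb.byyyyyyyy
188 GGGG.bbbbbbbbb#########bbbbbbbb.Gbyyyyyyyy
189 GGGGGbbbbb################.bbbb..yyyyyyyyy
190 GGGGGG.bb###################bb.Gbyyyyyyyyy
191 GGGGGGG########################Gbyyyyyyyyy
```

Call:
{"method": "carry_out", "body": {
  "steps": [
    [0, 0, 0, 0, 0, -2.5, 0],
    [0, 0, 0, 0, 0, -2, 0],
    [0, 0, 0, 0, 0, 0, 0]
  ]
}}

```text
time_s: 18.68
tcp_pos: [468.2, -101.0, 220.2]
tcp_rot: [-166.9, 32.5, -160.0]
force: [-19.0, 1.0, 27.6]
opening: 25.5
grip_force: 30.1
```

```bash
cat > tong.py <<'E'
from h import *
look('wt',155,157,240,242)
im=cv2.cvtColor(cv2.imread('pics/wt.png'),cv2.COLOR_BGR2RGB)
C=cal('wrist'); s=status.read_state(); T=rot(s['tcp_rot']); n=-T[:,2]; tip=s['tcp_pos']+T@np.array([0,0,130.])
h=cv2.cvtColor(im,cv2.COLOR_RGB2HSV).astype(int)
red=((h[...,0]<8)|(h[...,0]>170))&(h[...,1]>140)&(h[...,2]>60); red[:,:240]=0; red[:,300:]=0; red[:150]=0; red[185:]=0
yel=(h[...,0]>18)&(h[...,0]<30)&(h[...,1]>200)&(h[...,2]>120)
def line(pts,off):
    P=np.array([T.T@(inpl(C,r,c,tip-n*off,n)-tip) for r,c in pts])[:,:2]
    vx,vy,_,_=cv2.fitLine(P.astype(np.float32),cv2.DIST_HUBER,0,.01,.01).ravel(); return np.degrees(np.arctan2(vy*np.sign(vx),abs(vx)))
pl=[(r,np.nonzero(red[r])[0].min()) for r in range(159,169)]; pr=[(r,np.nonzero(red[r])[0].max()) for r in range(162,170)]
pe=[(r,270+np.nonzero(yel[r,270:])[0].min()) for r in range(165,186)]
print('tongue L,R',line(pl,0),line(pr,0),'panel',line(pe,8))
E
python3 tong.py
```

```text
{'time_s': 18.68, 'tcp_pos': [468.21, -101.05, 220.21], 'tcp_rot': [-166.88, 32.52, -159.98], 'joint_pos': [-30.05, 7.62, 125.09, 44.8, 21.29, -174.75], 'force': [-19.0, 1.01, 27.64], 'opening': 25.52, 'grip_force': 30.1}
tool force [ -0.1  -0.2 -33.6] torque [-0.32  0.02  0.21]
155 ..
156 ..
tongue L,R 18.920374 18.972206 panel 20.317177
```

Tongue and panel edge agree within 1.4°, torque is rising, and the joint is near its end, so the right cam is at its stop. I back off, withdraw, and carry the driver back.

Call:
{"method": "carry_out", "body": {
  "steps": [
    [0, 0, 0, 0, 0, 5, 0],
    [0, 0, 0, 0, 0, 4, 0],
    [0, 0, -5, 0, 0, 0, 0],
    [0, 0, -10, 0, 0, 0, 0],
    [0, 0, -15, 0, 0, 0, 0],
    [0, 0, -30, 0, 0, 0, 0],
    [0, 0, -20, 0, 0, 0, 0],
    [0, 0, 0, 0, 0, 0, 0]
  ]
}}

```text
time_s: 19.4
tcp_pos: [421.9, -98.5, 287.6]
tcp_rot: [-172.7, 34.2, -170.7]
force: [0.7, -0.7, -1.9]
opening: 25.5
grip_force: 30.0
```

```bash
python3 - <<'E'
from h import *
st()
im=eyes.grab_frame('wrist'); cv2.imwrite('pics/w26.png',cv2.cvtColor(im,cv2.COLOR_RGB2BGR)); txt(im,150,186,232,290)
plan([430,-20,290],toolR(face(-3.5),45))
E
```

```text
{'time_s': 19.4, 'tcp_pos': [421.9, -98.47, 287.6], 'tcp_rot': [-172.68, 34.16, -170.65], 'joint_pos': [-35.04, -4.78, 122.53, 30.87, 35.59, -153.26], 'force': [0.71, -0.7, -1.89], 'opening': 25.47, 'grip_force': 29.99}
150 ...............GGGGGGGGGGbrrrrrrrrrrGGGGGGGbyyyyyyyyyyyyyy
151 ...............GGGGGGGGG.rrrrrrrrrrbGGGGGGGbyyyyyyyyyyyyyy
152 ...............GGGGGGGGG.rrrrrrrrrrbGGGGGGGyyyyyyyyyyyyyyy
153 ...............GGGGGGGGG.rrrrrrrrrr.GGGGGG.yyyyyyyyyyyyyyy
154 ...............GGGGGGGGGbrrrrrrrrrr.GGGGGGbyyyyyyyyyyyyyyy
155 ..............GGGGGGGGGGbrrrrrrrrrrGGGGGGGbyyyyyyyyyyyyyyy
156 ..............GGGGGGGGGGbrrrrrrrrrbGGGGGGGbyyyyyyyyyyyyyyy
157 ..............GGGGGGGGG.rrrrrrrrrrbGGGGGGGyyyyyyyyyyyyyyyy
158 ..............GGGGGGG..bbbbb.rbrrr.GGGGGG.yyyyyyyyyyyyyyyy
159 ..............GGGGGG..bbbbbbbb..br.GGGGGGbyyyyyyyyyyyyyyyy
160 ..............GGGG.bbbbbbbbbbbbbbb.GGGGGGbyyyyyyyyyyyyyyyy
161 .............GGGGGbbbbbbbbbbbbbbbbbbGGGGGbyyyyyyyyyyyyyyyy
162 .............GGGG.bbbbbbbbbbbbbbbbbb.GGGGyyyyyyyyyyyyyyyyy
163 .............GGGG.bbbbbbbbbbbbbbbbbb.GGGbyyyyyyyyyyyyyyyy
[... 954 characters left out ...]
.......GGGGGGGGGGGGG......bbbGG.GGbyyyyyyyyyyyyyyyyyyyy
180 ..........GGGGGGGGGGGGGGG....bb.GGGGGyyyyyyyyyyyyyyyyyyyyy
181 ..........GGGGGGGGGGGGGGG....GGGGGGG.yyyyyyyyyyyyyyyyyyyyy
182 .........GGGGGGGGGGGGGGG.....GGGGGGGbyyyyyyyyyyyyyyyyyyyyy
183 .........GGGGGGGGGGGGGGG.......GGGGGbyyyyyyyyyyyyyyyyyyyyy
184 .........GGGGGGGGGGGGGG........GGGGGbyyyyyyyyyyyyyyyyyyyyy
185 .........GGGGGGGGGGGGGG........GGGGGyyyyyyyyyyyyyyyyyyyyyy
8 rows; end [430. -20. 290.]
-2.3,9.6,-0.2,-0.01,-0.02,6.95
-1.1,9.8,-0.2,-0.01,-0.02,6.95
0,9.9,-0.1,-0.01,-0.02,6.95
1.3,9.8,-0.2,-0.01,-0.02,6.95
2.4,9.6,-0.2,-0.01,-0.02,6.95
3.6,9.2,-0.2,-0.01,-0.02,6.95
4.7,8.8,-0.1,-0.01,-0.02,6.95
5.7,8,-0.2,-0.01,-0.02,6.95
```

```bash
python3 - <<'E'
from h import *
plan([437,376,265],rot([180,0,-174.2]),16)
E
```

```text
16 rows; end [437. 376. 265.]
-3.9,29.4,0.6,-0.38,2.15,0.08
-4,29.5,0.6,-0.38,2.15,0.08
-3.9,29.4,0.7,-0.38,2.15,0.08
-3.9,29.5,0.7,-0.38,2.15,0.08
-3.9,29.4,0.7,-0.38,2.15,0.08
-3.8,29.5,0.8,-0.38,2.15,0.08
-3.9,29.4,0.9,-0.38,2.15,0.08
-3.8,29.5,0.9,-0.38,2.15,0.08
-3.9,29.4,1,-0.38,2.15,0.08
-3.8,29.5,1,-0.38,2.15,0.08
-3.9,29.4,1.1,-0.38,2.15,0.08
-3.8,29.5,1.1,-0.38,2.15,0.08
-3.9,29.4,1.2,-0.38,2.15,0.08
-3.8,29.4,1.2,-0.38,2.15,0.08
-3.9,29.5,1.3,-0.38,2.15,0.08
-3.8,29.4,1.3,-0.38,2.15,0.08
```

Call:
{"method": "carry_out", "body": {
  "steps": [
    [-4, 29.4, -3, -0.38, 2.15, 0.08, 0],
    [-4, 29.5, -3, -0.38, 2.15, 0.08, 0],
    [-4, 29.4, -3, -0.38, 2.15, 0.08, 0],
    [-4, 29.5, -3, -0.38, 2.15, 0.08, 0],
    [-4, 29.4, -3, -0.38, 2.15, 0.08, 0],
    [-4, 29.5, -3, -0.38, 2.15, 0.08, 0],
    [-4, 29.4, -3, -0.38, 2.15, 0.08, 0],
    [-4, 29.5, -3, -0.38, 2.15, 0.08, 0]
  ]
}}

```text
time_s: 20.12
tcp_pos: [416.6, 117.6, 298.4]
tcp_rot: [-177.0, 18.5, -172.8]
force: [0.5, -0.9, -0.7]
opening: 25.6
grip_force: 30.0
```

Call:
{"method": "carry_out", "body": {
  "steps": [
    [-4, 29.4, -3, -0.38, 2.15, 0.08, 0],
    [-4, 29.5, -3, -0.38, 2.15, 0.08, 0],
    [-4, 29.4, -3, -0.38, 2.15, 0.08, 0],
    [-4, 29.5, -2, -0.38, 2.15, 0.08, 0],
    [-4, 29.4, -2, -0.38, 2.15, 0.08, 0],
    [-4, 29.5, -1, -0.38, 2.15, 0.08, 0],
    [-4, 29.5, 0, -0.38, 2.15, 0.08, 0],
    [-4, 29.4, 0, -0.38, 2.15, 0.08, 0]
  ]
}}

```text
time_s: 20.78
tcp_pos: [418.6, 355.7, 310.9]
tcp_rot: [179.8, 1.2, -173.8]
force: [0.6, -0.3, -1.0]
opening: 25.9
grip_force: 30.0
```

Call:
{"method": "carry_out", "body": {
  "steps": [
    [0, 0, 0, 0, 0, 0, 0],
    [0, 0, 0, 0, 0, 0, 0]
  ]
}}

```text
time_s: 20.95
tcp_pos: [419.0, 354.9, 310.4]
tcp_rot: [179.8, 1.3, -173.8]
force: [-0.4, 0.1, -1.2]
opening: 26.0
grip_force: 30.0
```

```bash
python3 - <<'E'
from h import *
look('w27',150,230,222,292)
plan([437,377,280],rot([180,0,-174.2]))
E
```

```text
{'time_s': 20.95, 'tcp_pos': [419.04, 354.88, 310.39], 'tcp_rot': [179.8, 1.31, -173.76], 'joint_pos': [34.3, 17.21, 81.5, -0.44, 80.04, -61.87], 'force': [-0.36, 0.14, -1.15], 'opening': 26.0, 'grip_force': 29.99}
tool force [0.4 0.2 1.1] torque [0.04 0.02 0.02]
150 bbbbbbbbbbbbb..bbbbbbbbbbbbbbbbbbbbbbbbbbbbbbbbbbbbbbb................
151 bbbbbbbbbbbbbbbbbbbbbbbbbbbbbbbbbbbbbbbbbbbbbbbbbbbbbbbbbb............
152 bbbbbbbbbbbbbbbbbbbbbbbbbbbbbbbbbbbbbbbbbbbbbbbbbbbbbbbbbbbbbbbb......
153 bbbbbbbbbbbbbbbbbbbbbbbbbbbbbbbbbbbbbbbbbbbbbbbbbbbbbbbbbbbbbbbbbbb...
154 bbbbbbbbbbbbbbbbbbbbbbbbbbbbbbbbbbbbbbbbbbbbbbbbbbbbbbbbbbbbbbbbbbbbbb
155 ...b.b.bbbbbbbbbbb.bbbbbbbbbbbbbbbbbbbbbbbbbbbbbbbbbbbbbbbbbbbbbbbbbbb
156 .........b.bbbbb.b..bbbbbbbbbbbbbbbbbbbbbbbbbbbbbbbbbbbbbbbbbbbbbbbbbb
157 ..............bb......b..bbbbbbbbbbbbbbbbbbbbbbbbbbbbbbbbbbbbbbbbbbbbb
158 ..........................b.bbbbbbb..b.bbbbbbbbbbbbbbbbbbbbbbbbbbbbbbb
159 .................................bb...bbbb.bbbbbbbbbbbbbbbbbbbbbbbbbbb
160 ...........................................b.b.b.bbbbbbbbbbb.bbbbbbbbb
161 .......
[... 4553 characters left out ...]
###.......
222 .........#######yyyyyyyyyyyyyyyyyyyyyyyyyyyyyyyyyyyyyyyy#######.......
223 ........########yyyyyyyyyyyyyyyyyyyyyyyyyyyyyyyyyyyyyyyy########......
224 ........########yyyybb###########################byyyyyy########......
225 ........########yyy#################################yyyy########......
226 ........########yyb##################################yyy########......
227 .......#########yy####################################yy#########.....
228 .......#########b#####################################yy#########.....
229 .......#########b#####################################by#########.....
2 rows; end [437. 377. 280.]
-9.9,10.5,15.7,0.09,0.67,0.19
-10.1,10.6,15.5,0.09,0.67,0.19
```

```bash
python3 - <<'E'
from h import *
C=cal('wrist')
for rc in((180,270.5),(173.5,262.5),(173.5,278.5),(187,262),(187,278)): print(rc,atz(C,*rc,80).round(1))
s=status.read_state();T=rot(s['tcp_rot'])
for D in (130,133,136): print(D,proj(C,s['tcp_pos']+T@np.array([7,0,D])),proj(C,s['tcp_pos']+T@np.array([0,0,D])))
E
```

```text
(180, 270.5) [441.1 375.5  80. ]
(173.5, 262.5) [432.4 362.4  80. ]
(173.5, 278.5) [429.9 386.1  80. ]
(187, 262) [453.4 364.   80. ]
(187, 278) [450.8 388.1  80. ]
130 [np.float64(179.19130806028525), np.float64(258.38137469842735)] [np.float64(185.2678638592809), np.float64(258.38355093798936)]
133 [np.float64(178.55424253401728), np.float64(258.37312652019875)] [np.float64(184.5773309159661), np.float64(258.3753327999546)]
136 [np.float64(177.92920396953383), np.float64(258.3650342903836)] [np.float64(183.89975623048122), np.float64(258.3672691331513)]
```

Call:
{"method": "carry_out", "body": {
  "steps": [
    [-12, 10, 25, 0.09, 0.65, 0, 0],
    [-12, 9, 25, 0.09, 0.65, 0, 0],
    [0, 0, 22, 0, 0, 0, 0],
    [0, 0, 0, 0, 0, 0, 0],
    [0, 0, 0, 0, 0, 0, 0]
  ]
}}

```text
time_s: 21.42
tcp_pos: [441.1, 373.7, 240.5]
tcp_rot: [-180.0, 0.0, -173.9]
force: [-0.4, -1.0, 0.3]
opening: 25.7
grip_force: 30.0
```

```bash
python3 - <<'E'
from h import *
st(); C=cal('wrist')
im=cv2.cvtColor(eyes.grab_frame('wrist'),cv2.COLOR_RGB2BGR); cv2.imwrite('pics/w28.png',im)
print(proj(C,[441,375.5,80])); s=status.read_state();T=rot(s['tcp_rot']); print(proj(C,s['tcp_pos']+T@np.array([7,0,132])))
v=cv2.resize(im[140:210,210:310],None,fx=8,fy=8,interpolation=cv2.INTER_CUBIC); cv2.imwrite('pics/w28b.png',v)
E
```

```text
{'time_s': 21.42, 'tcp_pos': [441.14, 373.68, 240.47], 'tcp_rot': [-179.95, 0.02, -173.94], 'joint_pos': [34.38, 23.64, 82.68, -0.05, 73.68, -61.66], 'force': [-0.44, -0.98, 0.33], 'opening': 25.73, 'grip_force': 29.99}
[np.float64(178.7859834715686), np.float64(259.87196655820463)]
[np.float64(179.8484132589228), np.float64(258.84926199807137)]
```

View pics/w28b.png

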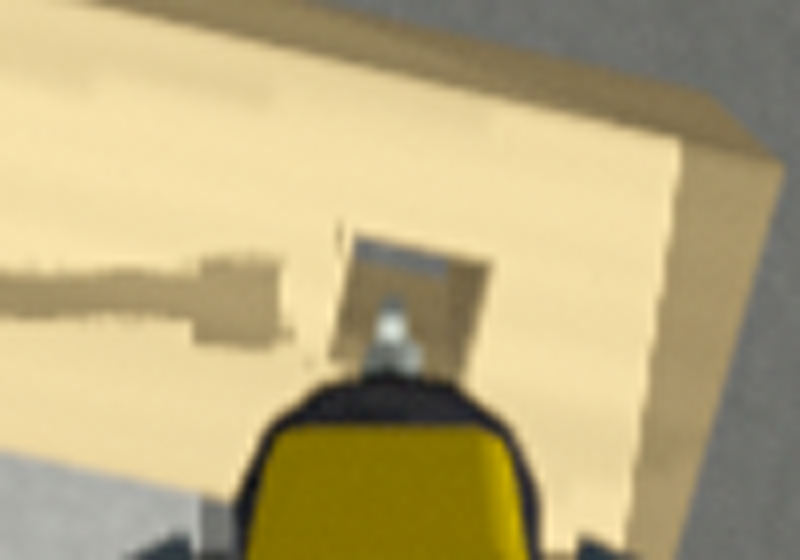

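The hole's centre is at zoom (410,311) and the blade tip at (390,315). It needs about 3 mm to the right, then it can go down.

Call:
{"method": "carry_out", "body": {
  "steps": [
    [-1.8, 3, 0, 0, 0, 0, 0],
    [0, 0, 15, 0, 0, 0, 0],
    [0, 0, 12, 0, 0, 0, 0],
    [0, 0, 12, 0, 0, 0, 0],
    [0, 0, 0, 0, 0, 0, 0]
  ]
}}

```text
time_s: 21.88
tcp_pos: [443.1, 377.6, 201.9]
tcp_rot: [180.0, 0.1, -173.9]
force: [0.1, -0.2, -2.1]
opening: 25.2
grip_force: 30.0
```

Call:
{"method": "carry_out", "body": {
  "steps": [
    [0, 0, 15, 0, 0, 0, 0],
    [0, 0, 15, 0, 0, 0, 0],
    [0, 0, 12, 0, 0, 0, 0],
    [0, 0, 8, 0, 0, 0, 0],
    [0, 0, 0, 0, 0, 0, 0]
  ]
}}

```text
time_s: 22.3
tcp_pos: [443.5, 377.8, 152.1]
tcp_rot: [180.0, 0.1, -173.9]
force: [-0.4, 0.0, -1.7]
opening: 25.6
grip_force: 30.0
```

Call:
{"method": "carry_out", "body": {
  "steps": [
    [0, 0, 5, 0, 0, 0, 0],
    [0, 0, 3, 0, 0, 0, 0],
    [0, 0, 0, 0, 0, 0, 0]
  ]
}}

```text
time_s: 22.55
tcp_pos: [444.5, 378.7, 145.8]
tcp_rot: [179.9, 0.3, -173.9]
force: [-0.6, 2.0, 7.0]
opening: 25.9
grip_force: 30.0
```

Call:
{"method": "carry_out", "body": {
  "steps": [
    [0, 0, 2, 0, 0, 0, 0],
    [0, 0, 0, 0, 0, 0, 0]
  ]
}}

```text
time_s: 22.72
tcp_pos: [445.0, 379.0, 145.1]
tcp_rot: [179.8, 0.4, -173.9]
force: [-5.0, -0.2, 26.3]
opening: 25.7
grip_force: 30.0
```

```bash
python3 - <<'E'
from h import *
look('w29',168,200,228,296)
C=cal('wrist'); s=status.read_state();T=rot(s['tcp_rot'])
for d in (57,60,63,66): print(d,proj(C,s['tcp_pos']+T@np.array([17,0,d])))
E
```

```text
{'time_s': 22.72, 'tcp_pos': [445.01, 379.0, 145.09], 'tcp_rot': [179.83, 0.4, -173.94], 'joint_pos': [34.59, 29.9, 88.63, -0.05, 61.03, -61.44], 'force': [-5.04, -0.2, 26.26], 'opening': 25.73, 'grip_force': 30.02}
tool force [  4.8   0.4 -26.3] torque [0.02 0.81 0.04]
168 ...................................................................b
169 ....................................................................
170 ....................................................................
171 ....................................................................
172 ....................................................................
173 ....................................................................
174 ....................................................................
175 ....................................................................
176 ....................................................................
177 ....................................................................
178 ....................................................................
179 ......................
[... 1074 characters left out ...]
bbbbbbbbbbbbb.yyyyyyyyyyyyyyyyyyyyyyyyyyyyybbb.....................
195 bbbbbbbbbbbbbbbyyyyyyyyyyyyyyyyyyyyyyyyyyyyyb.b.....................
196 bbbbbbbbbbbbb#byyyyyyyyyyyyyyyyyyyyyyyyyyyyyybbb....................
197 bbbbbbbbbbbbb#yyyyyyyyyyyyyyyyyyyyyyyyyyyyyyyb.b....................
198 bbbbbbbbbbbb#byyyyyyyyyyyyyyyyyyyyyyyyyyyyyyyy.bb...................
199 bbbbbbbbbbbb#byyyyyyyyyyyyyyyyyyyyyyyyyyyyyyyy..b...................
57 [np.float64(188.29277104746302), np.float64(258.6074775529745)]
60 [np.float64(187.33874514300885), np.float64(258.5934621537417)]
63 [np.float64(186.40839100903273), np.float64(258.57979508680035)]
66 [np.float64(185.500837073801), np.float64(258.56646350603086)]
```

Call:
{"method": "carry_out", "body": {
  "steps": [
    [0, 0, -1.5, 0, 0, 0, 0],
    [0, 0, 0, 0, 0, 0, 0.65],
    [0, 0, 0, 0, 0, 0, 0.65],
    [0, 0, 0, 0, 0, 0, 0.65],
    [0, 0, 0, 0, 0, 0, 0.65]
  ]
}}

```text
time_s: 23.18
tcp_pos: [443.6, 377.8, 143.8]
tcp_rot: [180.0, 0.2, -173.9]
force: [0.4, 0.8, 0.4]
opening: 49.7
grip_force: 0.0
```

```bash
python3 - <<'E'
from h import *
look('w30',182,200,228,296)
E
```

```text
{'time_s': 23.18, 'tcp_pos': [443.63, 377.79, 143.77], 'tcp_rot': [179.98, 0.15, -173.95], 'joint_pos': [34.58, 29.99, 88.72, -0.07, 61.15, -61.44], 'force': [0.43, 0.8, 0.41], 'opening': 49.69, 'grip_force': 0.0}
tool force [-0.5  0.8 -0.4] torque [0.02 0.04 0.  ]
182 b.bbbb..............................................................
183 bbbbbbbbbbb.........................................................
184 bbbbbbbbbbb.........................................................
185 bbbbbbbbbbb.........................................................
186 bbbbbbbbbbb..........b.bbbbbbbb.....................................
187 bbbbbbbbbbb......b..bbbbbbbbbbbbbbbb................................
188 bbbbbbbbbbb...bbbbbbbbbbbb.b....bbbbbbbb............................
189 bbbbbbbbbbb...bbbbbbbb####.#.....###..bbb...........................
190 bbbbbbbbbbbbbbbbbbbb.###.............##.bb..........................
191 bbbbbbbbbbbbbbbbbbb.#....................bb.........................
192 bbbbbbbbbbbbbbbbbb########...............#.bb.......................
193 bbbbbbbbbbbbbbbbb#########..................bb......................
194 bbbbbbbbbbbbbbbb#bbbbybbyybybyybbyybybbbbbb..b......................
195 bbbbbbbbbbbbbbb.byyyyyyyyyyyyyyyyyyyyyyyyyyyb.b.....................
196 bbbbbbbbbbbbbb.byyyyyyyyyyyyyyyyyyyyyyyyyyyyybbb....................
197 bbbbbbbbbbbbbb.yyyyyyyyyyyyyyyyyyyyyyyyyyyyyyb.b....................
198 bbbbbbbbbbbbbbbyyyyyyyyyyyyyyyyyyyyyyyyyyyyyyyb.b...................
199 bbbbbbbbbbbbb.byyyyyyyyyyyyyyyyyyyyyyyyyyyyyyyb.b...................
```

The driver stands seated in the stand. Up and over to the panel next.

Call:
{"method": "carry_out", "body": {
  "steps": [
    [0, 0, -10, 0, 0, 0, 0.65],
    [0, 0, -20, 0, 0, 0, 0.65],
    [0, 0, -35, 0, 0, 0, 0.65],
    [0, 0, -35, 0, 0, 0, 0.65],
    [0, 0, -35, 0, 0, 0, 0.65],
    [0, 0, -20, 0, 0, 0, 0.65],
    [0, 0, 0, 0, 0, 0, 0.65]
  ]
}}

```text
time_s: 23.82
tcp_pos: [444.7, 378.8, 304.5]
tcp_rot: [179.8, 0.6, -173.9]
force: [0.1, -0.7, -0.5]
opening: 59.5
grip_force: 0.0
```

```bash
cat > pan.py <<'E'
from h import *
CT=cal('top')
F=face(-4.); n=F[:,2]
Tt=rot([145.4,-3.43,81.7]); mid=np.array([476.2,-7.3,221.8])+Tt[:,2]*132
rib=atz(CT,163.2-.4,236.2-.4,124.5)
# rib top centre -> grip point 6 mm lower along n, forced onto cam mid-plane
g=rib-6*n; dy=(mid-g)@F[:,1]; print('mid floor',mid.round(1),'rib',rib.round(1),'dy to cam midplane',dy.round(1), 'mid in face coords rel g',(F.T@(mid-g)).round(1))
E
python3 - <<'E'
exec(open('pan.py').read())
st()
TR=toolR(F,90); tgt=g+F[:,1]*dy*0.5+n*(100-8)
plan(tgt,TR,18)
for t in('panel_grip','panel'): print(t,[(b['centre'],b['confidence']) for b in eyes.boxes_of(t,'wrist')[:2]])
E
```

```text
mid floor [551.3 -11.7 113.3] rib [546.2 -12.7 124.5] dy to cam midplane 1.4 mid in face coords rel g [-2.3  1.4 -6. ]
{'time_s': 23.82, 'tcp_pos': [444.69, 378.78, 304.47], 'tcp_rot': [179.76, 0.56, -173.94], 'joint_pos': [34.6, 20.84, 76.84, -0.06, 81.72, -61.45], 'force': [0.12, -0.7, -0.47], 'opening': 59.47, 'grip_force': 0.0}
18 rows; end [497.   -8.5 195. ]
-0.6,-21.7,6,0.19,-1.91,0.54
-0.5,-21.7,6.1,0.19,-1.91,0.54
-0.6,-21.7,6.2,0.19,-1.91,0.54
-0.5,-21.7,6.2,0.19,-1.91,0.54
-0.6,-21.6,6.4,0.19,-1.91,0.54
-0.5,-21.6,6.5,0.19,-1.91,0.54
-0.6,-21.6,6.5,0.19,-1.91,0.54
-0.5,-21.5,6.6,0.19,-1.91,0.54
-0.5,-21.5,6.8,0.19,-1.91,0.54
-0.4,-21.5,6.8,0.19,-1.91,0.54
-0.5,-21.5,6.9,0.19,-1.91,0.54
-0.4,-21.4,6.9,0.19,-1.91,0.54
-0.4,-21.5,7.1,0.19,-1.91,0.54
-0.3,-21.3,7.2,0.19,-1.91,0.54
-0.4,-21.4,7.2,0.19,-1.91,0.54
-0.2,-21.3,7.3,0.19,-1.91,0.54
-0.2,-21.3,7.4,0.19,-1.91,0.54
-0.2,-21.3,7.4,0.19,-1.91,0.54
panel_grip []
panel []
```

Call:
{"method": "carry_out", "body": {
  "steps": [
    [-0.6, -21.7, 6, 0.19, -1.91, 0.54, 0.65],
    [-0.5, -21.7, 6, 0.19, -1.91, 0.54, 0.65],
    [-0.6, -21.7, 6, 0.19, -1.91, 0.54, 0.65],
    [-0.5, -21.7, 6, 0.19, -1.91, 0.54, 0.65],
    [-0.6, -21.6, 6.4, 0.19, -1.91, 0.54, 0.65],
    [-0.5, -21.6, 6.5, 0.19, -1.91, 0.54, 0.65],
    [-0.6, -21.6, 6.5, 0.19, -1.91, 0.54, 0.65],
    [-0.5, -21.5, 6.6, 0.19, -1.91, 0.54, 0.65]
  ]
}}

```text
time_s: 24.58
tcp_pos: [465.2, 204.1, 250.0]
tcp_rot: [-179.0, 15.5, -178.2]
force: [0.2, 0.1, -0.4]
opening: 59.5
grip_force: 0.0
```

Call:
{"method": "carry_out", "body": {
  "steps": [
    [-0.5, -21.5, 6.8, 0.19, -1.91, 0.54, 0.65],
    [-0.4, -21.5, 6.8, 0.19, -1.91, 0.54, 0.65],
    [-0.5, -21.5, 6.9, 0.19, -1.91, 0.54, 0.65],
    [-0.4, -21.4, 6.9, 0.19, -1.91, 0.54, 0.65],
    [-0.4, -21.5, 7, 0.19, -1.91, 0.54, 0.65],
    [-0.3, -21.3, 7, 0.19, -1.91, 0.54, 0.65],
    [-0.4, -21.4, 7, 0.19, -1.91, 0.54, 0.65],
    [-0.2, -21.3, 7, 0.19, -1.91, 0.54, 0.65]
  ]
}}

```text
time_s: 25.25
tcp_pos: [487.7, 31.9, 202.9]
tcp_rot: [-179.3, 30.8, 177.4]
force: [0.2, -0.5, 0.0]
opening: 58.9
grip_force: 0.0
```

Call:
{"method": "carry_out", "body": {
  "steps": [
    [-0.2, -21.3, 7, 0.19, -1.91, 0.54, 0.65],
    [-0.2, -21.3, 7, 0.19, -1.91, 0.54, 0.65],
    [0, 0, 0, 0, 0, 0, 0.65],
    [0, 0, 0, 0, 0, 0, 0.65]
  ]
}}

```text
time_s: 25.58
tcp_pos: [491.7, 4.5, 194.5]
tcp_rot: [-180.0, 33.3, 176.4]
force: [-0.7, 1.1, 0.4]
opening: 59.4
grip_force: 0.0
```

```bash
python3 - <<'E'
exec(open('pan.py').read())
st(); C=cal('wrist'); im=eyes.grab_frame('wrist'); cv2.imwrite('pics/w31.png',cv2.cvtColor(im,cv2.COLOR_RGB2BGR))
print([(b['centre'],b['confidence']) for b in eyes.boxes_of('panel_grip','wrist')[:2]])
h=cv2.cvtColor(im,cv2.COLOR_RGB2HSV)
m=(h[...,2]<45); m[:100]=0; m[:,:200]=0; m[:,320:]=0
for r in range(130,230,3):
    print(r,''.join('#' if h[r,c,2]<50 else 'y' if 18<h[r,c,0]<35 and h[r,c,1]>200 else 'G' if 60<h[r,c,0]<95 and h[r,c,1]>80 else '.' for c in range(180,340,2)))
tgt=g+F[:,1]*dy*0.5
for q in [(25,0,6),(25,0,-24),(-25,0,6)]: print(q,np.round(proj(C,tgt+F@np.array(q)),1))
E
```

```text
mid floor [551.3 -11.7 113.3] rib [546.2 -12.7 124.5] dy to cam midplane 1.4 mid in face coords rel g [-2.3  1.4 -6. ]
{'time_s': 25.58, 'tcp_pos': [491.72, 4.5, 194.52], 'tcp_rot': [-179.96, 33.34, 176.39], 'joint_pos': [-8.16, 11.76, 125.03, 13.96, 10.25, -107.56], 'force': [-0.66, 1.11, 0.44], 'opening': 59.44, 'grip_force': 0.0}
[([183.5, 248.0], 0.64)]
130 GGGGGGGGGGGGGGGGGGGGGGGGGGGGGGGGGGGGGGGGGGGGGGGGGGGGGGGGGGGGGGGGGGGGGGGGGGGGGGGG
133 GGGGGGGGGGGGGGGGGGGGGGGGGGGGGGGGGGGGGGGGGGGGGGGGGGGGGGGGGGGGGGGGGGGGGGGGGGGGGGGG
136 GGGGGGGGGGGGGGGGGGGGGGGGGGGGGGGGGGGGGGGGGGGGGGGGGGGGGGGGGGGGGGGGGGGGGGGGGGGGGGGG
139 ...................................................................G.GGGGGGGGGGG
142 ........................................................................GGGGGGGG
145 .....yy................................................................GGGGGGGGG
148 yyyyyyyyyyyyyyyyyyyyyyyyyyyyyyyyyyyyyyyyyyyyyyyyyyyyyyyyyyyyyyyyyyyyyy.GGGGGGGGG
151 yyyyyyyyyyyyyyyyyyyyyyyyyyyyyyyyyyyyyyyyyyyyyyyyyyyyyyyyyyyyyyyyyyyyyy.GGGGGGGGG
154 yyyyyyyyyyyyyyyyyyyyyyyyyyyyyyyyyyyyyyyyyyyyyyyyyyyyyyyy
[... 1527 characters left out ...]
yyyyyyyyyyy...y.GGGGG......
211 yyyyyyyyy.....###yyyyyyyyyyyyy#.#....yyyyyyyyyyyyyyyyyyyyyyyyy##.....GGGGG......
214 yyyyyyyy.....####yyyyyyyyyyyyy.##....yyyyyyyyyyyyyyyyyyyyyyyyy###.....GGGG......
217 yyyyyyy......####yyyyyyyyyyyyy.#...#.yyyyyyyyyyyyyyyyyyyyyyyy.####.....GGG......
220 yyyyyy......#####yyyyyyyyyyyyy.#.....yyyyyyyyyyyyyyyyyyyyyyyy.#####......G......
223 yyyy.......######yyyyyyyyyyyyyy......yyyyyyyyyyyyyyyyyyyyyyyy.#####.......GGGGGG
226 yyy.......#######yyyyyyyyyyyyyyyyyyyyyyyyyyyyyyyyyyyyyyyyyyyy#######.......GGGGG
229 yy........#######yyyyyyyyyyyyyyyyyyyyyyyyyyyyyyyyyyyyyyyyyyyy########.......GGGG
(25, 0, 6) [227.  245.5]
(25, 0, -24) [216.6 246.6]
(-25, 0, 6) [178.1 245.2]
```

```bash
cat >> pan.py <<'E'
gp=g+F@np.array([-1,2.0,3.]); TR=toolR(F,90)@R.from_euler('y',13,degrees=True).as_matrix()
TCPg=gp+8*TR[:,2]
E
python3 - <<'E'
exec(open('pan.py').read())
print(TCPg,R.from_matrix(TR).as_euler('xyz',degrees=True))
plan(TCPg-75*TR[:,2],TR,5)
E
```

```text
mid floor [551.3 -11.7 113.3] rib [546.2 -12.7 124.5] dy to cam midplane 1.4 mid in face coords rel g [-2.3  1.4 -6. ]
[550.19448315 -10.96592502 114.05149659] [180.  22. 176.]
5 rows; end [522.1  -9.  183.6]
-3.8,-2.5,5.3,0.04,2.29,0.09
-4,-2.5,5.2,0.04,2.29,0.09
-4.2,-2.4,5,0.04,2.29,0.09
-4.4,-2.5,4.9,0.04,2.29,0.09
-4.6,-2.5,4.6,0.04,2.29,0.09
```

Call:
{"method": "carry_out", "body": {
  "steps": [
    [-3.8, -2.5, 5.3, 0, 2.29, 0.09, 0.65],
    [-4, -2.5, 5, 0, 2.29, 0.09, 0.65],
    [-4, -2.5, 5, 0, 2.29, 0.09, 0.65],
    [-4.4, -2.5, 5, 0, 2.29, 0.09, 0.65],
    [-4.6, -2.5, 4.6, 0, 2.29, 0.09, 0.65],
    [0, 0, 0, 0, 0, 0, 0.65],
    [0, 0, 0, 0, 0, 0, 0.65]
  ]
}}

```text
time_s: 26.27
tcp_pos: [522.5, -9.2, 184.0]
tcp_rot: [179.9, 22.1, 176.1]
force: [-0.5, 0.4, 0.1]
opening: 59.4
grip_force: 0.0
```

```bash
python3 - <<'E'
exec(open('pan.py').read())
st(); plan(TCPg-12*TR[:,2],TR,4); plan(TCPg,TR,5)
C=cal('wrist'); im=eyes.grab_frame('wrist'); cv2.imwrite('pics/w32.png',cv2.cvtColor(im,cv2.COLOR_RGB2BGR))
h=cv2.cvtColor(im,cv2.COLOR_RGB2HSV)
for r in range(160,250,4):
    print(r,''.join('y' if 18<h[r,c,0]<35 and h[r,c,1]>200 else 'G' if 60<h[r,c,0]<95 and h[r,c,1]>80 else '#' for c in range(180,340,2)))
for q in [(25,0,3),(-25,0,3)]: print(q,np.round(proj(C,gp+F@np.array(q)),1))
E
```

```text
mid floor [551.3 -11.7 113.3] rib [546.2 -12.7 124.5] dy to cam midplane 1.4 mid in face coords rel g [-2.3  1.4 -6. ]
{'time_s': 26.27, 'tcp_pos': [522.53, -9.16, 183.99], 'tcp_rot': [179.92, 22.12, 176.1], 'joint_pos': [-8.83, 15.65, 112.64, 3.9, 29.72, -97.96], 'force': [-0.5, 0.38, 0.08], 'opening': 59.42, 'grip_force': 0.0}
4 rows; end [545.7 -10.6 125.2]
0.2,0,15.8,0.03,0.03,0.02
0.1,0,15.8,0.03,0.03,0.02
0.1,0,15.8,0.03,0.03,0.02
0.2,0.1,15.8,0.03,0.03,0.02
5 rows; end [550.2 -11.  114.1]
0.1,-0,15,0.02,0.02,0.02
0.2,-0,15.1,0.02,0.02,0.02
0.1,0,15,0.02,0.02,0.02
0.1,0,15.1,0.02,0.02,0.02
0.1,0,15,0.02,0.02,0.02
160 #yyyyyyyyyyyyyyyyyyyyyyyyyyyyyyyyyyyyyyyyyyyyyyyyyyyyyyyyyyyyyyyyyyyyyyyyyyyyy#G
164 #yyyyyyyyyyyyyyyyyyyyyyyyyyyyyyyyyyyyyyyyyyyyyyyyyyyyyyyyyyyyyyyyyyyyyyyyyyyyy#G
168 GyyyyyyyyyyyyyyyyyyyyyyyyyyyyyyyyyyyyyyyyyyyyyyyyyyyyyyyyyyyyyyyyyyyyyyyyyyyyyGG
172 Gyyyyyyyyyyyyyyyyyyyyyyyyyyyyyyyyyyy#######yyyyyyyyyyyyyyyyyyyyyyyyyyyyyyyyyyyGG
176 Gyyyyyyyyyyyyyyyyyyyyyyyyyyyyyyyyyyy#######yyyyyyyyyyyyyyyyyyyyyyyyyyyyyyyyyyyGG
180 Gyyyyyyyyyyyyyyyyyyyyyyyyyyyyyyyyyyy#######y
[... 832 characters left out ...]
yyyyyyyyyy#######yyyyyyyyyyyyyyyyyyy###########yyyy#GG
224 Gyyy#############yyyyyyyyyyyyyyyyyyy#######yyyyyyyyyyyyyyyyyy#############yyy#GG
228 Gy###############yyyyyyyyyyyyyyyyyyyyyyyyyyyyyyyyyyyyyyyyyyyy###############y#GG
232 G################yyyyyyyyyyyyyyyyyyyyyyyyyyyyyyyyyyyyyyyyyyyy################GGG
236 #################yyyyyyyyyyyyyyyyyyyyyyyyyyyyyyyyyyyyyyyyyyyy##################G
240 #################yyyyyyyyyyyyyyyyyyyyyyyyyyyyyyyyyyyyyyyyyyyy###################
244 ##################yyyyyyyyyyyyyyyyyyyyyyyyyyyyyyyyyyyyyyyyyyy###################
248 ##################GGGGGGGGGGGGGGGGGGGGGGGGGGGGGGGGGGGGGGGGGGG###################
(25, 0, 3) [230.6 258.7]
(-25, 0, 3) [174.2 258.7]
```

Call:
{"method": "carry_out", "body": {
  "steps": [
    [0.5, 0, 16, 0, 0, 0, 0.65],
    [0.5, 0, 16, 0, 0, 0, 0.65],
    [0.5, 0, 16, 0, 0, 0, 0.65],
    [0, 0, 12, 0, 0, 0, 0.65],
    [0, 0, 8, 0, 0, 0, 0.65],
    [0, 0, 0, 0, 0, 0, 0.65]
  ]
}}

```text
time_s: 26.82
tcp_pos: [545.4, -10.7, 119.0]
tcp_rot: [179.9, 22.0, 176.1]
force: [-0.6, 0.4, 0.7]
opening: 59.4
grip_force: 0.0
```

Call:
{"method": "carry_out", "body": {
  "steps": [
    [0, 0, 4, 0, 0, 0, 0.65],
    [0, 0, 3, 0, 0, 0, 0.65],
    [0, 0, 0, 0, 0, 0, 0.65]
  ]
}}

```text
time_s: 27.07
tcp_pos: [548.9, -11.2, 113.8]
tcp_rot: [179.9, 22.1, 176.1]
force: [0.1, -0.3, -1.2]
opening: 59.5
grip_force: 0.0
```

Call:
{"method": "carry_out", "body": {
  "steps": [
    [0, 0, 0, 0, 0, 0, 0],
    [0, 0, 0, 0, 0, 0, 0],
    [0, 0, 0, 0, 0, 0, 0],
    [0, 0, 0, 0, 0, 0, 0],
    [0, 0, 0, 0, 0, 0, 0],
    [0, 0, 0, 0, 0, 0, 0],
    [0, 0, 0, 0, 0, 0, 0]
  ]
}}

```text
time_s: 27.65
tcp_pos: [548.8, -11.2, 113.7]
tcp_rot: [179.9, 22.1, 176.1]
force: [0.5, 3.8, -0.3]
opening: 15.6
grip_force: 2.5
```

```bash
python3 - <<'E'
exec(open('pan.py').read())
st(); s=status.read_state(); p=s['tcp_pos']; T=rot(s['tcp_rot'])
plan(p+n*80,T,4)
print('grasp in face coords rel gp',F.T@(p-8*T[:,2]-gp))
E
```

```text
mid floor [551.3 -11.7 113.3] rib [546.2 -12.7 124.5] dy to cam midplane 1.4 mid in face coords rel g [-2.3  1.4 -6. ]
{'time_s': 27.65, 'tcp_pos': [548.83, -11.23, 113.73], 'tcp_rot': [179.86, 22.06, 176.05], 'joint_pos': [-8.58, 25.02, 113.84, 5.71, 19.25, -99.69], 'force': [0.46, 3.76, -0.28], 'opening': 15.58, 'grip_force': 2.49}
4 rows; end [503.1  -8.1 179.3]
4.5,0.1,-19.5,0,0,0
4.5,0,-19.5,0,0,0
4.4,0.1,-19.5,0,0,0
4.5,0,-19.5,0,0,0
grasp in face coords rel gp [-1.29063127 -0.38315173  0.51068259]
```

Fingers are just arriving on the rib; let them finish, then lift along the normal.

Call:
{"method": "carry_out", "body": {
  "steps": [
    [0, 0, 0, 0, 0, 0, 0],
    [0, 0, 0, 0, 0, 0, 0],
    [0, 0, 0, 0, 0, 0, 0]
  ]
}}

```text
time_s: 27.9
tcp_pos: [548.8, -11.2, 113.7]
tcp_rot: [179.9, 22.1, 176.0]
force: [-0.5, 0.9, 2.9]
opening: 13.9
grip_force: 30.0
```

Call:
{"method": "carry_out", "body": {
  "steps": [
    [1, 0, -4.5, 0, 0, 0, 0],
    [2.3, 0, -10, 0, 0, 0, 0],
    [4.5, 0, -19.5, 0, 0, 0, 0],
    [4.5, 0, -19.5, 0, 0, 0, 0],
    [4.5, 0, -19.5, 0, 0, 0, 0],
    [4.5, 0, -19.5, 0, 0, 0, 0],
    [0, 0, 0, 0, 0, 0, 0]
  ]
}}

```text
time_s: 28.48
tcp_pos: [492.7, -7.5, 194.0]
tcp_rot: [179.9, 22.2, 176.1]
force: [1.1, -0.3, -2.5]
opening: 13.9
grip_force: 30.0
```

```bash
python3 - <<'E'
exec(open('pan.py').read())
st()
# tray pose from top view walls; panel flat: panel x axis = tray x ; tool = panel axes with same relative rotation
im=eyes.grab_frame('top'); C=cal('top')
L=eyes.trace('tray','top'); l=min(L,key=lambda l:np.hypot(l['centre'][0]-205,l['centre'][1]-324)); print(l['centre'],l['confidence'])
m=l['region'].astype('uint8'); cs=max(cv2.findContours(m,0,2)[0],key=cv2.contourArea)
P=np.array([atz(C,p[0][1],p[0][0],22)[:2] for p in cs],np.float32); print(cv2.minAreaRect(P))
s=status.read_state(); T=rot(s['tcp_rot'])
rel=F.T@T   # panel->tool rotation
W=rot([0,0,8.5])@rel
print('final tool rpy',R.from_matrix(W).as_euler('xyz',degrees=True))
# target: panel underside centre above tray (432,-319)
def tcp(zu,xy=(432,-319)):
    Rp=rot([0,0,8.5]); gr=np.array([*xy,zu])+Rp@np.array([-2.3,0,33.5]); return gr+8*W[:,2]
print(tcp(4),tcp(110))
plan(tcp(110),W,16)
im=eyes.grab_frame('wrist'); h=cv2.cvtColor(im,cv2.COLOR_RGB2HSV); cv2.imwrite('pics/w33.png',cv2.cvtColor(im,cv2.COLOR_RGB2BGR))
for r in range(140,250,8): print(r,''.join('y' if 18<h[r,c,0]<35 and h[r,c,1]>180 else 'G' if 60<h[r,c,0]<95 and h[r,c,1]>80 else '#' if h[r,c,2]<50 else '.' for c in range(100,420,4)))
E
```

```text
mid floor [551.3 -11.7 113.3] rib [546.2 -12.7 124.5] dy to cam midplane 1.4 mid in face coords rel g [-2.3  1.4 -6. ]
{'time_s': 28.48, 'tcp_pos': [492.73, -7.49, 193.97], 'tcp_rot': [179.88, 22.16, 176.08], 'joint_pos': [-9.32, 12.4, 115.47, 4.29, 30.13, -98.72], 'force': [1.12, -0.31, -2.54], 'opening': 13.91, 'grip_force': 29.99}
[204.8, 324.7] 0.85
((432.7029724121094, -319.9037170410156), (152.2284698486328, 204.40087890625), 8.396023750305176)
final tool rpy [ 179.84094334  -12.8536427  -171.43658146]
[ 427.96211297 -319.5830029    29.70049802] [ 427.96211297 -319.5830029   135.70049802]
16 rows; end [ 427.9 -319.6  135.7]
3.9,-19.7,2.2,-0.07,2.18,-0.79
4.1,-19.7,2.3,-0.07,2.18,-0.79
4.3,-19.6,2.4,-0.07,2.18,-0.79
4.5,-19.6,2.6,-0.07,2.18,-0.79
4.6,-19.5,2.7,-0.07,2.18,-0.79
4.8,-19.5,2.9,-0.07,2.18,-0.79
5,-19.3,3,-0.07,2.18,-0.79
5.1,-19.4,3.3,-0.07,2.18,-0.79
5.2,-19.2,3.3,-0.07,2.18,-0.79
5.4,-19.2,3.6,-0.07,2.18,-0.79
5.5,-19.1,3.7,-0.07,2.18,-0.79
5.6,-19,4,-0.07,2.18,-0.79
5.7,-19,4.1,-0.07,2.18,-0.79
5.9,-18.9,4.3,-0.07,2.18,-0.79
5.9,-18.8,4.6,-0.07,2.18,-0.79
6,-18.8
[... 511 characters left out ...]
yyyyyy..............
188 .............yyyyyyyyyyyyyyyyyyyyyyyyyyyyyyyyyyyyyyyyyyyyyyyyyyyyy..............
196 .............yyyyyyyyyyyyyyyyyyyyyyyyyyyyyyyyyyyyyyyyyyyyyyyyyyyyy..............
204 .............yyyyyyyyyyyyyyyyyyyyyyyy#####.yyyyyyyyyyyyyyyyyyyyyyy..............
212 ..............yyyyyyyyyyyyyyyyyyyy..########..yyyyyyyyyyyyyyyyyyyy..............
220 ..............yyyyyyyyyyyyyyyyyyy...########...yyyyyyyyyyyyyyyyyyy..............
228 ..............yyyyyyyyyyyyyyyyyy...#########....yyyyyyyyyyyyyyyyyy..............
236 ..............yy.###############...##########..################yyy..............
244 ..............y#################...##########...################.y..............
```

Call:
{"method": "carry_out", "body": {
  "steps": [
    [4, -19.7, 2, -0.07, 2.18, -0.79, 0],
    [4, -19.7, 2.3, -0.07, 2.18, -0.79, 0],
    [4.3, -19.6, 2.4, -0.07, 2.18, -0.79, 0],
    [4.5, -19.6, 2.6, -0.07, 2.18, -0.79, 0],
    [4.6, -19.5, 2.7, -0.07, 2.18, -0.79, 0],
    [4.8, -19.5, 2.9, -0.07, 2.18, -0.79, 0],
    [5, -19.3, 3, -0.07, 2.18, -0.79, 0],
    [5, -19.4, 3.3, -0.07, 2.18, -0.79, 0]
  ]
}}

```text
time_s: 29.3
tcp_pos: [461.0, -164.7, 162.1]
tcp_rot: [-179.3, 4.4, -177.6]
force: [-0.8, 0.5, -2.2]
opening: 14.0
grip_force: 30.0
```

Call:
{"method": "carry_out", "body": {
  "steps": [
    [5.2, -19.2, 3.3, -0.07, 2.18, -0.79, 0],
    [5.4, -19.2, 3.6, -0.07, 2.18, -0.79, 0],
    [5.5, -19, 3.7, -0.07, 2.18, -0.79, 0],
    [5.6, -19, 4, -0.07, 2.18, -0.79, 0],
    [5.7, -19, 4, -0.07, 2.18, -0.79, 0],
    [5.9, -18.9, 4.3, -0.07, 2.18, -0.79, 0],
    [5.9, -18.8, 4.6, -0.07, 2.18, -0.79, 0],
    [6, -18.8, 4.7, -0.07, 2.18, -0.79, 0]
  ]
}}

```text
time_s: 29.97
tcp_pos: [427.8, -320.4, 133.6]
tcp_rot: [179.7, -13.1, -171.3]
force: [-0.3, 0.2, -2.9]
opening: 14.1
grip_force: 30.0
```

Call:
{"method": "carry_out", "body": {
  "steps": [
    [0, 0, 0, 0, 0, 0, 0],
    [0, 0, 0, 0, 0, 0, 0]
  ]
}}

```text
time_s: 30.13
tcp_pos: [428.0, -319.8, 133.5]
tcp_rot: [179.7, -13.0, -171.4]
force: [0.8, 0.4, -2.4]
opening: 13.9
grip_force: 30.0
```

```bash
cat > place.py <<'E'
from h import *
from scipy.optimize import least_squares as ls
st(); C=cal('wrist'); s=status.read_state(); T=rot(s['tcp_rot']); p=s['tcp_pos']
im=eyes.grab_frame('wrist'); cv2.imwrite('pics/w34.png',cv2.cvtColor(im,cv2.COLOR_RGB2BGR))
h=cv2.cvtColor(im,cv2.COLOR_RGB2HSV); y=((h[...,0]>18)&(h[...,0]<35)&(h[...,1]>180)&(h[...,2]>90))
# front edge row at several cols, left/right edge cols at several rows
fr=[(np.nonzero(y[100:230,c])[0].min()+100,c) for c in (170,200,230,290,320,340)]
print('front',fr); rows=range(175,226,10); le=[(r,np.nonzero(y[r,100:420])[0].min()+100) for r in rows]; re=[(r,np.nonzero(y[r,100:420])[0].max()+100) for r in rows]
print('L',le,'R',re)
# model: pitch b about tool y between tool and panel (13 nominal), panel origin offset in tool frame
def f(v):
    b,dx,yaw=v; Rp=T@(R.from_euler('y',-b,degrees=True)*R.from_euler('z',yaw,degrees=True)).as_matrix()@np.diag([-1,1,-1]) # panel axes
    o=p-8*T[:,2]-Rp@np.array([dx,-0.4,33.5]); e=[]
    def ln(A,B,pts):
        a,bb=np.array(proj(C,o+Rp@np.array(A))),np.array(proj(C,o+Rp@np.array(B))); d=(bb-a)/np.linalg.norm(bb-a); 
        return [d[0]*(q[1]-a[1])-d[1]*(q[0]-a[0]) for q in np.array(pts)]
    return np.array(ln((-50,-75,6),(-50,75,6),fr)+ln((-50,75,6),(40,75,6),re)+ln((-50,-75,6),(40,-75,6),le))
for sgn in (1,):
    r=ls(f,[13,-2,0]); print(r.x,np.abs(r.fun).max()); b,dx,yaw=r.x
Rp=T@(R.from_euler('y',-b,degrees=True)*R.from_euler('z',yaw,degrees=True)).as_matrix()@np.diag([-1,1,-1])
o=p-8*T[:,2]-Rp@np.array([dx,-0.4,33.5]); print('panel origin',o.round(1),'axes rpy',R.from_matrix(Rp).as_euler('xyz',degrees=True).round(1))
E
python3 place.py
```

```text
{'time_s': 30.13, 'tcp_pos': [428.05, -319.83, 133.49], 'tcp_rot': [179.67, -12.98, -171.38], 'joint_pos': [-37.39, 32.07, 88.28, -9.7, 69.27, -131.77], 'force': [0.77, 0.44, -2.38], 'opening': 13.88, 'grip_force': 29.99}
front [(np.int64(161), 170), (np.int64(162), 200), (np.int64(162), 230), (np.int64(162), 290), (np.int64(162), 320), (np.int64(162), 340)]
L [(175, np.int64(152)), (185, np.int64(152)), (195, np.int64(153)), (205, np.int64(153)), (215, np.int64(153)), (225, np.int64(153))] R [(175, np.int64(363)), (185, np.int64(362)), (195, np.int64(362)), (205, np.int64(362)), (215, np.int64(362)), (225, np.int64(362))]
[10.46776091  0.7647901  -0.9192875 ] 2.590567658014564
panel origin [ 427.5 -319.4  107.9] axes rpy [0.4 2.5 9.5]
```

Call:
{"method": "carry_out", "body": {
  "steps": [
    [-8, 0, 24, 0, -1, 0, 0],
    [-7, 0, 25, 0, 0, 0, 0],
    [-5, 0, 20, 0, 0, 0, 0],
    [-3.4, 0, 14.6, 0, 0, 0, 0],
    [0, 0, 0, 0, 0, 0, 0]
  ]
}}

```text
time_s: 30.6
tcp_pos: [431.9, -316.5, 45.9]
tcp_rot: [179.6, -12.1, -171.3]
force: [-0.5, 0.4, -3.1]
opening: 14.2
grip_force: 30.0
```

Call:
{"method": "carry_out", "body": {
  "steps": [
    [-1.3, 0, 5.8, 0, 0, 0, 0],
    [-0.9, 0, 3.9, 0, 0, 0, 0],
    [0, 0, 0, 0, 0, 0, 0]
  ]
}}

```text
time_s: 30.85
tcp_pos: [433.4, -318.1, 38.7]
tcp_rot: [179.8, -11.9, -171.3]
force: [-0.1, -0.6, -2.3]
opening: 13.8
grip_force: 30.0
```

Call:
{"method": "carry_out", "body": {
  "steps": [
    [-0.7, 0, 2.9, 0, 0, 0, 0],
    [0, 0, 0, 0, 0, 0, 0]
  ]
}}

```text
time_s: 31.02
tcp_pos: [433.5, -318.3, 35.9]
tcp_rot: [179.8, -11.9, -171.4]
force: [-0.0, -0.1, -2.5]
opening: 14.0
grip_force: 30.0
```

Call:
{"method": "carry_out", "body": {
  "steps": [
    [-0.5, 0, 2, 0, 0, 0, 0],
    [0, 0, 0, 0, 0, 0, 0]
  ]
}}

```text
time_s: 31.18
tcp_pos: [433.4, -318.2, 33.6]
tcp_rot: [179.8, -11.9, -171.4]
force: [1.5, -0.6, -3.1]
opening: 14.1
grip_force: 30.0
```

Call:
{"method": "carry_out", "body": {
  "steps": [
    [-0.4, 0, 1.5, 0, 0, 0, 0],
    [0, 0, 0, 0, 0, 0, 0]
  ]
}}

```text
time_s: 31.35
tcp_pos: [433.4, -318.2, 31.9]
tcp_rot: [179.8, -11.9, -171.4]
force: [0.1, -0.2, -1.9]
opening: 13.8
grip_force: 30.0
```

Call:
{"method": "carry_out", "body": {
  "steps": [
    [-0.3, 0, 1.2, 0, 0, 0, 0],
    [0, 0, 0, 0, 0, 0, 0]
  ]
}}

```text
time_s: 31.52
tcp_pos: [433.5, -318.2, 30.7]
tcp_rot: [179.8, -11.9, -171.3]
force: [0.2, 0.3, -2.1]
opening: 13.4
grip_force: 30.0
```

Call:
{"method": "carry_out", "body": {
  "steps": [
    [-0.2, 0, 1, 0, 0, 0, 0],
    [0, 0, 0, 0, 0, 0, 0]
  ]
}}

```text
time_s: 31.68
tcp_pos: [433.4, -318.1, 29.6]
tcp_rot: [179.8, -11.9, -171.3]
force: [-0.2, -0.6, -2.2]
opening: 13.5
grip_force: 30.0
```

```bash
python3 place.py; python3 -c "
from h import *
s=status.read_state();print(s['ft_torque'])"
```

```text
{'time_s': 31.68, 'tcp_pos': [433.44, -318.14, 29.63], 'tcp_rot': [179.75, -11.93, -171.35], 'joint_pos': [-37.33, 40.3, 92.54, -10.1, 56.1, -129.66], 'force': [-0.24, -0.64, -2.25], 'opening': 13.54, 'grip_force': 29.99}
front [(np.int64(162), 170), (np.int64(162), 200), (np.int64(162), 230), (np.int64(162), 290), (np.int64(162), 320), (np.int64(162), 340)]
L [(175, np.int64(152)), (185, np.int64(152)), (195, np.int64(153)), (205, np.int64(153)), (215, np.int64(153)), (225, np.int64(153))] R [(175, np.int64(362)), (185, np.int64(362)), (195, np.int64(362)), (205, np.int64(362)), (215, np.int64(362)), (225, np.int64(361))]
[11.09144916  0.93830057 -1.13453155] 2.575808232506594
panel origin [ 433.6 -317.6    4. ] axes rpy [0.3 0.8 9.7]
[ 0.08245276 -0.20199797  0.00205355]
```

Call:
{"method": "carry_out", "body": {
  "steps": [
    [-0.2, 0, 1, 0, 0, 0, 0],
    [0, 0, 0, 0, 0, 0, 0]
  ]
}}

```text
time_s: 31.9
tcp_pos: [433.4, -318.2, 28.6]
tcp_rot: [179.8, -11.9, -171.4]
force: [-0.5, 0.3, -1.7]
opening: 14.1
grip_force: 30.0
```

Call:
{"method": "carry_out", "body": {
  "steps": [
    [-0.2, 0, 1, 0, 0, 0, 0],
    [0, 0, 0, 0, 0, 0, 0]
  ]
}}

```text
time_s: 32.07
tcp_pos: [433.4, -318.2, 27.6]
tcp_rot: [179.8, -11.9, -171.3]
force: [-0.2, 0.9, -1.9]
opening: 13.9
grip_force: 30.0
```

Call:
{"method": "carry_out", "body": {
  "steps": [
    [-0.2, 0, 0.8, 0, 0, 0, 0],
    [0, 0, 0, 0, 0, 0, 0]
  ]
}}

```text
time_s: 32.23
tcp_pos: [433.6, -318.2, 27.1]
tcp_rot: [179.8, -11.9, -171.4]
force: [0.0, 2.9, 3.1]
opening: 13.8
grip_force: 30.0
```

Call:
{"method": "carry_out", "body": {
  "steps": [
    [-0.1, 0, 0.6, 0, 0, 0, 0],
    [0, 0, 0, 0, 0, 0, 0]
  ]
}}

```text
time_s: 32.4
tcp_pos: [433.8, -318.1, 26.6]
tcp_rot: [179.8, -11.9, -171.4]
force: [2.2, 4.0, 6.1]
opening: 13.9
grip_force: 30.0
```

Call:
{"method": "carry_out", "body": {
  "steps": [
    [0, 0, 0, 0, 0, 0, 0.3],
    [0, 0, 0, 0, 0, 0, 0.5],
    [0, 0, 0, 0, 0, 0, 0.5],
    [0, 0, 0, 0, 0, 0, 0.5],
    [0, 0, 0, 0, 0, 0, 0.5]
  ]
}}

```text
time_s: 32.82
tcp_pos: [433.4, -318.2, 26.3]
tcp_rot: [179.8, -11.9, -171.4]
force: [-0.1, -0.2, -0.3]
opening: 44.2
grip_force: 0.0
```

Call:
{"method": "carry_out", "body": {
  "steps": [
    [0, 0, -8, 0, 0, 0, 0.5],
    [0, 0, -15, 0, 0, 0, 0.5],
    [0, 0, -30, 0, 0, 0, 0.5],
    [0, 0, -38, 0, 0, 0, 0.5],
    [0, 0, -38, 0, 0, 0, 0.5],
    [0, 0, -38, 0, 0, 0, 0.5],
    [0, 0, -30, 0, 0, 0, 0.5],
    [0, 0, 0, 0, 0, 0, 0.5]
  ]
}}

```text
time_s: 33.48
tcp_pos: [476.9, -314.1, 225.7]
tcp_rot: [-179.9, -11.5, -171.4]
force: [0.6, 0.5, 0.1]
opening: 45.7
grip_force: 0.0
```

```bash
python3 - <<'E'
from h import *
st()
im=eyes.grab_frame('wrist'); cv2.imwrite('pics/w40.png',cv2.cvtColor(im,cv2.COLOR_RGB2BGR)); C=cal('wrist'); h=cv2.cvtColor(im,cv2.COLOR_RGB2HSV)
y=((h[...,0]>18)&(h[...,0]<35)&(h[...,1]>180)&(h[...,2]>90)).astype('uint8'); c=max(cv2.findContours(y,0,2)[0],key=cv2.contourArea)
P=np.array([atz(C,q[0][1],q[0][0],10)[:2] for q in c],np.float32); print('panel wrist',cv2.minAreaRect(P))
im=eyes.grab_frame('top'); cv2.imwrite('pics/t40.png',cv2.cvtColor(im,cv2.COLOR_RGB2BGR)); C=cal('top'); h=cv2.cvtColor(im,cv2.COLOR_RGB2HSV)
y=((h[...,0]>18)&(h[...,0]<35)&(h[...,1]>180)&(h[...,2]>90)).astype('uint8')
k,l,s,cc=cv2.connectedComponentsWithStats(y)
for i in range(1,k):
    if s[i,4]>8: print('yellow top',s[i],cc[i])
m=((h[...,0]<6)|(h[...,0]>174))&(h[...,1]>150)&(h[...,2]>80)
k,l,s,cc=cv2.connectedComponentsWithStats(m.astype('uint8')); print([(s[i,4],cc[i].round(1)) for i in range(1,k) if s[i,4]>4])
a=cv2.imread('pics/top0.png'); b=cv2.imread('pics/t40.png'); d=(cv2.absdiff(a,b).max(2)>40).astype('uint8'); d=cv2.morphologyEx(d,cv2.MORPH_OPEN,np.ones((3,3),np.uint8))
k,l,s,cc=cv2.connectedComponentsWithStats(d); print('diff',[s[i].tolist() for i in range(1,k)])
E
```

```text
{'time_s': 33.48, 'tcp_pos': [476.88, -314.08, 225.66], 'tcp_rot': [-179.86, -11.51, -171.39], 'joint_pos': [-34.6, 28.43, 77.86, -8.04, 82.14, -131.54], 'force': [0.57, 0.46, 0.1], 'opening': 45.68, 'grip_force': 0.0}
panel wrist ((430.86151123046875, -318.32403564453125), (95.45747375488281, 147.28717041015625), 8.56340503692627)
[(np.int32(11), array([264.7, 171. ]))]
diff [[335, 86, 25, 30, 302], [346, 97, 29, 22, 359], [339, 111, 68, 48, 1661], [329, 115, 3, 3, 9], [322, 129, 9, 6, 46], [408, 132, 4, 5, 18], [316, 139, 10, 7, 57], [200, 144, 61, 40, 1750], [193, 146, 7, 4, 24], [336, 146, 8, 8, 54], [348, 147, 18, 10, 119], [314, 149, 10, 9, 54], [279, 148, 179, 137, 10803], [293, 151, 14, 22, 153], [378, 155, 14, 11, 77], [205, 156, 4, 4, 16], [311, 159, 8, 10, 65], [485, 162, 27, 80, 1402], [263, 170, 4, 3, 12], [143, 178, 90, 72, 2810], [250, 188, 24, 54, 818], [122, 190, 7, 3, 21], [133, 190, 4, 3, 12], [184, 230, 3, 3, 9], [215, 234, 129, 99, 4864], [305, 238, 22, 18, 119], [168, 241, 3, 3, 9], [496, 243, 16, 10, 146], [174, 247, 12, 8, 47], [192, 251, 25, 15, 230], [329, 254, 16, 25, 139], [231, 257, 3, 3, 9], [141, 264, 43, 35, 914], [108, 269, 33, 17, 324], [217, 277, 25, 16, 222], [8, 284, 19, 35, 374], [215, 294, 28, 13, 253], [127, 302, 44, 45, 740], [172, 302, 17, 20, 196], [190, 305, 7, 8, 37], [189, 304, 23, 29, 388], [141, 308, 3, 3, 9], [256, 324, 9, 9, 49], [199, 330, 7, 9, 42], [182, 337, 7, 18, 74], [176, 343, 5, 9, 32], [0, 348, 62, 36, 1734], [184, 378, 6, 6, 31]]
```

```bash
python3 - <<'E'
from h import *
b=cv2.cvtColor(cv2.imread('pics/t40.png'),cv2.COLOR_BGR2HSV).astype(int); a=cv2.cvtColor(cv2.imread('pics/top0.png'),cv2.COLOR_BGR2HSV).astype(int)
def t(h,r0,r1,c0,c1):
    for r in range(r0,r1): print(r,''.join('#' if v<40 else 'r' if (H<8 or H>172) and s>120 else 'y' if 18<H<35 and s>150 else 'G' if 60<H<95 and s>70 else 'b' if s>70 else '.' for H,s,v in h[r,c0:c1]))
print('cam L now'); t(b,146,168,198,216)
print('stand before'); t(a,186,206,98,150); print('now'); t(b,186,206,98,150)
for n,r0,c0,w in (('tape',203,186,25),('glue',128,108,24)):
    print(n,np.abs(a[r0:r0+w,c0:c0+w,2]-b[r0:r0+w,c0:c0+w,2]).mean())
E
```

```text
cam L now
146 ...GGGGGGGGGGGGGGG
147 ...GGGGGGGGGGGGGGG
148 .....GGGGGGGGGGGGG
149 ......G.G..GGGGGGG
150 .......bbbb.GGGGGG
151 ........rrrbGGGGGG
152 .........brbGGGGGG
153 ............GGGGGG
154 ..............GGGG
155 ...............GGG
156 ................GG
157 .................G
158 ..................
159 ..................
160 ..................
161 ..................
162 ..................
163 ..................
164 ..................
165 ..................
166 ..................
167 ..................
stand before
186 .bbbbbbbbbbbbbbbbbbbbbbbbbb.........................
187 .bbbbbbbbbbbbbbbbbbbbbbbbbbbbbbbbbb.................
188 .bbbbbbbbbbbbbbbbbbbbbbbbbbbbbbbbbbbbbbbb...........
189 .bbbbbbbbbbbbbbbbbbbbbbbbbbbbbbbbbbbbbbbbbbbbbbb....
190 bbbb#######yybbbbbbbbbbbbbbbbbbbbbbbbbbbbbbbbbbbbbbb
191 bbbb#######yyyybbbbbbbbbbbbbbbbbbbbbbbbbbbbbbbbbbbbb
192 bbb.#######yyyyyyybbbbbbbbbbbbbbbbbbbbbbbbbbbbbbbbbb
193 bbb.#######yyyyyyyb.bbbbbbbbbbbbbbb.#bbbbbbbbbbbbbbb
194 bbb.#######yyyyyyyybbbbbbbbbbbbbbbb####rbbbbbbbbbbbb
195 bbb.#######yyyyyyyy#bbbbbbbbbbbbbb######rrbbbbbbbbbb
1
[... 1039 characters left out ...]
#####yyyyyyyb#bbbbbbbbbbbbbb.####rbbbbbbbbbb..
195 bbb########yyyyyyy##bbbbbbbbbbbbbb######rrbbbbbbb...
196 bbbbbyyyyyyyyyyyyy##bbbbbbbbbbbbb#########rrr#bb....
197 bbbbbbbyyyyyyyyyyy#bbbbbbbbbbbbb.#########rrrr#.....
198 bbbbbbbbbbbyyyyyyy#bbbbbbbbbbbbb.#########rrrrr.....
199 bbbbbbbbbbbbbb#bbbbbbbbbbbbbbbbbb.#######rrrrrb.....
200 bbbbbbbbbbbbbbbbbbbbbbbbbbbbbbbbbbb.####rrrrrr......
201 bbbbbbbbbbbbbbbbbbbbbbbbbbbbbbbbbbbbb##rrrrrrb......
202 bbbbbbbbbbbbbbbbbbbbbbbbbbbbbbbbbbbbbbrrrrrrr.......
203 bbbbbbbbbbbbbbbbbbbbbbbbbbbbbbbbbbbbbbbbrrrrr.......
204 bbbbbbbbbbbbbbbbbbbbbbbbbbbbbbbbbbbbbbbbbbrrb.......
205 bbbbbbbbbbbbbbbbbbbbbbbbbbbbbbbbbbbbbbbbbbbb........
tape 83.6192
glue 8.984375
```

```bash
python3 -c "
from cell import env
print(env.sign_off())"
```

```text
the job is handed in; nothing more can be done
None
```

The job is handed in at about 34 s: both cams turned to their stops, the panel lying flat and rib up in the blue tray, and the screwdriver back in its stand. No result came back from sign-off, and the arm's shadow hid the tape roll in the last check, but nothing touched it.

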